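Pack the colours and latch the carry case

ROBOT

A 7-joint arm with a two-finger parallel gripper is mounted at the origin on the work surface; the furniture and walls round the work are solid. World frame = base frame: x ahead of the robot, y to its left, z up, the work surface at z = 0. Lengths are in m, angles in rad, forces in N, time in s.
With the tool pointing down it reaches from about 0.4 to 0.85 m from the base axis. Payload 10.4 kg.
Tool frame: the origin (TCP) lies at the very end of the fingers, on their centre line; the grasp point (between the pads) lies manip.hold_point_z behind it (manip.hold_point_z is the distance from the TCP to the grasp point, in m); z points along the fingers, x is the direction in which the jaws open and shut, and the axes are right-handed (so a half turn about z gives the same grasp; the last joint's range is limited). The gripper opens to 85 mm and grips with 20 to 120 N. Pads are 22 mm wide; open, the fingers measure 114 mm over their backs; the gripper's body (76 mm by 85 mm) begins 54 mm behind the grasp point. The pads swing forward as they close: fully open they stand 13 mm farther back than shut.
Start: joints at [-1.124, 0.332, -0.065, 1.46, 0.022, 1.35, -0.088], TCP at [0.283, 0.557, 0.231] pointing down, gripper open.
Joint ranges: [-2.6, 2.6], [-0.5, 2.12], [-1.47, 1.34], [0.16, 2.42], [-1.27, 4.41], [0.06, 2.06], [-2.6, 2.6]. Speed limits (rad/s): [2.22, 2.22, 2.79, 2.79, 3.14, 3.14, 3.14].

INTERFACE

Orientations are given as a unit quaternion [x, y, z, w].
In Python, from workcell import readout, camera, camera_info, manip gives the robot as it stands.
- The arm moves only by the tool play_rows, never from a script. Its argument "rows" is a list of rows, each a list of 3 entries, a list of its own where there are three numbers: the shift along the world's x, y, z in mm, then the turn, a rotation vector about the world's x, y, z in degrees, then the finger opening in mm, from 0 to 85.4. In form: [[[tx, ty, tz], [rx, ry, rz], fingers], ...]. A call has 1 to 12 rows; each row shifts and turns the commanded pose from where the row before left it; what a row does not reach is not made up. A row lasts 1/8 s, in which the tool goes at most 62.5 mm and 10.7 degrees, less where a joint would pass 70% of its speed; a pose out of reach is approached as far as the arm can. A call with a gripper value outside its range is refused whole. The fingers move at their own pace and stop on an object; "force" is the grip in N (left out, the last holds). Time passes only in rows, so rows that do not move let the fingers close. It gives the time, the measured TCP pose, the force and the opening at its end, in the units of the state.
- readout.get_obs(): the state, without advancing time (a new reading comes with each control period).
- camera(name): name is "scene" or "top" or "wrist"; returns the picture (420x560x3 uint8, blue, green, red); there is no depth.
- camera_info(name): a dict with "fx", "fy", "cx", "cy" (pixels), "world_from_camera" (4x4, takes a point from camera to world coordinates). Camera axes: x right, y up, looking along -z (the intrinsics and any distortion apply to the point x, -y, -z); pixel columns grow to the right and rows downward; lengths in m; the calibration is good to about 2 mm. A picture is of the moment at which its call begins: read the wrist's pose just before it. camera_info takes no time and is no camera call; for the wrist camera it gives the pose at the moment of the call.
- manip.hand_in(): hands the job in, once; it reports no verdict.
The state is a dict: "clock": time; "joint_pos": joint angles; "joint_velocities": joint speeds; "tau": joint torques, N m; "position": TCP position; "ee_rot": TCP orientation; "ft_force": force on the tool from outside, world axes, zero at the start; "torque": the same for the moment, N m; "grip_width": opening from 0.0 (shut) to 1.0 (fully open).
Only numpy, scipy, OpenCV 4.12 (cv2) and the standard library are available. Lean on these libraries where they do the work, as an engineer would, in place of code of your own. Each camera call takes 0.05 s, during which the arm holds its last target.

TASK

Pack up the colours: lay the ochre chalk in the narrow trough across the middle of the blue-fronted tray and stand every gouache pot upright in a pocket of its own, then slide the loaded tray straight into the wooden case. Flip the brass loop forward so that it hooks over the keeper on the tray's front, then press the red lever over and down flat on the case so that the latch draws the tray home and holds it shut. Leave the other things on the tables where they are.

Things in the scene. Friction and masses are not known exactly. Their poses are not given: they have to be found in the camera images.
- case: Low plywood carry case, fixed to the table, open at its mouth. Origin: middle of the mouth at table height; x points straight into the case, z up. 118 wide (y), roof top at z 58, 152 deep; inside 102 wide, 49 high. Its floor board, 4 thick, sticks out 170 in front of the mouth as an apron on which the tray slides. A draw latch stands in the middle of the roof.
- buffers (a point): Midway between two rubber buffer pads on the mouth's rim (case x -8, y +-55, z 45). They stand 8 proud and are sprung, together 2 N at first touch, 10 N when flush: pushed home and let go, the tray springs back to 8 to 11 short of home.
- tray: Loose light wood tray, blue front panel, 0.26 to 0.42 kg empty. Origin: underside, middle of the panel's rear face; x points to its rear, which enters the case first; z up. 97 wide, 137 long, rear corners chamfered. Panel 118 wide, x -6 to 0, z 2 to 54. Starts on the apron, 25 to 50 short of entering, up to 0.1 rad askew. Fully in: x = 0, y = 0, z = 4 in the case frame; latched: x about -2.
- pockets (a point): Middle of the tray's four square pockets, on their floor (tray x 78, y 0, z 4). Pocket centres lie at tray x 44 and 112, y -23.5 and +23.5; each is 44 square inside, walls up to tray z 14. Between the two rows runs the chalk trough: centre at tray x 78, 18 wide, 91 long (tray y), low walls up to tray z 10, floor at z 4.
- pull_fin (a point): Middle of the black pull fin on the tray's front panel, to be pinched from above: 12 thick (tray y), tray x -78 to -6, z 15 to 39; this point is at tray x -50, z 27.
- keeper (a point): Seat of the loop's bar in the steel keeper at the middle of the tray's front (tray x -8.5, z 61.3). Keeper 20 wide (y): ledge tray x -30 to 0, top at z 57.5; post x -6 to 0 up to z 69; lip over the ledge x -10 to 0, z 65 to 69. So a slot 7.5 high opens to tray -x; the bar comes down in front of the lip and is drawn in under it.
- latch_pivot (a point): Pivot of the red lever on the case roof, axis along case y, at case x 48, z 70.
- lever_tip (a point): Upturned tip of the red latch lever (22 wide, 3 thick), 55 from its pivot.
- lever (a joint): Lever angle, rad: 0 = flat along the roof, pointing into the case (closed, at its stop); 1.57 upright; 2.0 leaning over towards the mouth (open, stop). Starts at 1.78 to 1.95. Stiff hinge, stays where left (1 N at the tip moves it); with the loop hooked it takes up to about 5 N at the tip to draw the tray home, then it goes over center and stays down.
- loop_bar (a point): Middle of the cross bar of the brass wire loop: wire 5 thick, side wires 34 apart, 75 long, hinged on the lever 17 from its pivot. Starts leaning back, away from the mouth, bar well above the lever's tip. It swings freely: pushed past upright towards the mouth it falls forward. With the lever open and the tray within 12 of home the bar falls on the keeper's ledge in front of the lip.
- loop (a joint): Loop angle against the lever, rad, 0 in the closed latch, growing as the bar lifts. (loop - lever) is the loop's angle over the horizontal direction out of the mouth: about 0 laid down on the keeper, 1.57 upright, more = leaning back.
- pot_a: Gouache pot with red label band, upright cylinder 36 across, 41 high, about 55 g; origin: centre of its underside. Two to four of the pots are present.
- pot_b: Gouache pot with blue label band, upright cylinder 36 across, 41 high, about 55 g; origin: centre of its underside. Two to four of the pots are present.
- pot_c: Gouache pot with plain pale label, upright cylinder 36 across, 41 high, about 55 g; origin: centre of its underside. Two to four of the pots are present.
- pot_d: Gouache pot with blue label band, upright cylinder 36 across, 41 high, about 55 g; origin: centre of its underside. Two to four of the pots are present.
- chalk: Ochre chalk stub, a lying round stick 13 thick, 60 long (its y axis); origin on its underside (turns with it as it rolls). It goes into the trough, which is easiest reached while the pockets beside it are empty.
- chalk_mid (a point): Middle of the chalk stub, on its axis.
- tube_red: Paint tube with red band, 30x123x23, bystander; origin under its middle.
- bear: Small yellow plush bear 39x45x62, bystander; origin under its middle.
- eraser_block: Eraser 18x42x12, bystander; origin under its middle.
- tube_blue: Paint tube with blue band, 24x126x18, bystander; origin under its middle.
Things that resemble listed ones, but are neither listed nor needed, are in the scene too. Leave any turquoise look-alike of the pot_c alone. What is shaped like the pot_a but black or pink is not meant.

How it is judged:
On the way, in this order (a step that is already met when the one before it is completed fails the run):
1. the chalk lies in the trough and every pot present stands upright in a pocket of the tray (x of chalk_mid in the frame of tray between 0.07 and 0.086 m and y of chalk_mid in the frame of tray between -0.022 and 0.022 m and z of chalk_mid in the frame of tray between 0.006 and 0.0145 m and angle between the y axis of chalk and the y axis of tray, either way round below 0.25 rad and x of pot_a in the frame of tray between 0.018 and 0.138 m and y of pot_a in the frame of tray between -0.05 and 0.05 m and z of pot_a in the frame of tray between -0.002 and 0.008 m and angle between each of pot_a, pot_b, pot_c, pot_d's own z axis and vertical below 0.2 rad and x of pot_b in the frame of tray between 0.018 and 0.138 m and y of pot_b in the frame of tray between -0.05 and 0.05 m and z of pot_b in the frame of tray between -0.002 and 0.008 m and x of pot_c in the frame of tray between 0.018 and 0.138 m and y of pot_c in the frame of tray between -0.05 and 0.05 m and z of pot_c in the frame of tray between -0.002 and 0.008 m and x of pot_d in the frame of tray between 0.018 and 0.138 m and y of pot_d in the frame of tray between -0.05 and 0.05 m and z of pot_d in the frame of tray between -0.002 and 0.008 m), for 0.2 s.
2. the loaded tray is slid into the case, to within 12 mm of home (all of step 1 and angle between the x axis of tray and the x axis of case, either way round below 0.06 rad and y of tray in the frame of case between -0.006 and 0.006 m and x of tray in the frame of case above -0.012 m), for 0.2 s.
3. the loop's bar lies on the keeper's ledge below the lip while the lever is still up (z of loop_bar in the frame of tray between 0.055 and 0.066 m and x of loop_bar in the frame of tray between -0.03 and -0.005 m and y of loop_bar in the frame of tray between -0.008 and 0.008 m and value of joint lever above 0.6 rad), for 0.2 s.
At the end, for the whole second after the job is handed in: The chalk lies in the tray's trough, all pots present stand in tray pockets (tilt under 0.2 rad); the tray is in the case within 4.5 mm of fully in; the loop's bar is in the keeper slot against the post; the lever is flat (under 0.1 rad); all at rest (all of step 1 and z of loop_bar in the frame of tray between 0.055 and 0.066 m and x of loop_bar in the frame of tray between -0.03 and -0.005 m and y of loop_bar in the frame of tray between -0.008 and 0.008 m and x of loop_bar in the frame of tray above -0.013 m and angle between the x axis of tray and the x axis of case, either way round below 0.06 rad and y of tray in the frame of case between -0.006 and 0.006 m and x of tray in the frame of case above -0.0045 m and value of joint lever below 0.1 rad and velocity of joint lever below 0.1 rad/s and linear speed of tray below 0.02 m/s); the robot touches nothing.
It fails at once if a bystander (tubes, bear, eraser) is moved more than 30 mm (distance of any of tube_red, bear, eraser_block, tube_blue from where it was at the start of the episode above 0.03 m).
Of pot_a, pot_b, pot_c, pot_d only 2 to 4 are there at a start; the rules pass over those that are not, and their reading is None.
At some moment in a run one of pot_a, pot_b, pot_c, pot_d may be knocked a few centimetres aside while the robot is not near it.
It also fails if it takes over 210 s, if anything falls off the work surface, if the arm or the gripper's body presses on something with over 40 N, if the wrist force passes 120 N, or if a joint passes its speed limit or range.

## Working session

There is one attempt and no reset: what is moved stays moved. The work goes in short steps, Python scripts to look and compute and a tool call to move; the robot and the scene stay as the last step left them, time stands still between calls to the robot, and variables do not carry over. Pictures are saved under pics/ and viewed, and the job is handed in when it is done.

Besides the shell and the picture viewer there is one more tool, called by a JSON object that holds its "name" and its "arguments". play_rows: Moves the arm, as the interface text tells. Its arguments: {"type":"object","properties":{"rows":{"type":"array"},"force":{"type":"number"}},"required":["rows"]}

```bash
ls; mkdir -p pics; python3 - <<'E'
from workcell import readout, camera, camera_info, manip
import cv2, numpy as np
o=readout.get_obs();print(o); print(manip.hold_point_z)
for n in ["scene","top","wrist"]:
    i=camera_info(n);print(n,{k:(np.round(v,4).tolist() if k=="world_from_camera" else v) for k,v in i.items()})
    cv2.imwrite(f"pics/{n}0.png",camera(n))
E
```

```text
pics
{'clock': 0.0, 'joint_pos': array([-1.12361442,  0.33291224, -0.06472672,  1.46096894,  0.02162396,
        1.34987488, -0.08847859]), 'joint_velocities': array([ 1.05914106e-04, -5.56361620e-04,  4.16544662e-04, -1.12259773e-04,
       -9.63857811e-05, -2.74559828e-05,  2.16310467e-03]), 'tau': array([-1.34994742e-03, -6.25435567e+01,  4.82430460e-02, -3.91613245e+01,
        1.61359459e-02,  9.84934130e-03, -7.06628228e-06]), 'position': array([0.28275778, 0.55695348, 0.2304776 ]), 'ee_rot': array([ 8.52239843e-01,  5.23150755e-01, -6.02648239e-04,  4.17924023e-04]), 'ft_force': array([-0.18149789, -1.0105956 , -0.21899509]), 'torque': array([0.02323868, 0.00726877, 0.0065302 ]), 'grip_width': 1.0025866446740805}
0.0187
scene {'fx': 489.52625409912315, 'fy': 489.52625409912315, 'cx': 281.6266450191933, 'cy': 205.96915113819202, 'world_from_camera': [[0.8283, 0.4164, -0.3748, -0.0913], [-0.5602, 0.6111, -0.5592, -0.8598], [-0.0037, 0.6732, 0.7395, 1.1345], [0.0, 0.0, 0.0, 1.0]]}
top {'fx': 537.628987222857, 'fy': 537.628987222857, 'cx': 289.1002530043461, 'cy': 213.6567452860471, 'world_from_camera': [[-0.0256, 0.9878, -0.1535, 0.1948], [-0.9993, -0.0294, -0.0226, -0.0565], [-0.0268, 0.1529, 0.9879, 1.6973], [0.0, 0.0, 0.0, 1.0]]}
wrist {'fx': 354.12250013299445, 'fy': 354.12250013299445, 'cx': 278.22472275663375, 'cy': 209.95971623044233, 'world_from_camera': [[0.4521, -0.8431, -0.2912, 0.2084], [0.892, 0.4267, 0.1496, 0.5962], [-0.0019, -0.3273, 0.9449, 0.3742], [0.0, 0.0, 0.0, 1.0]]}
```

View pics/scene0.png

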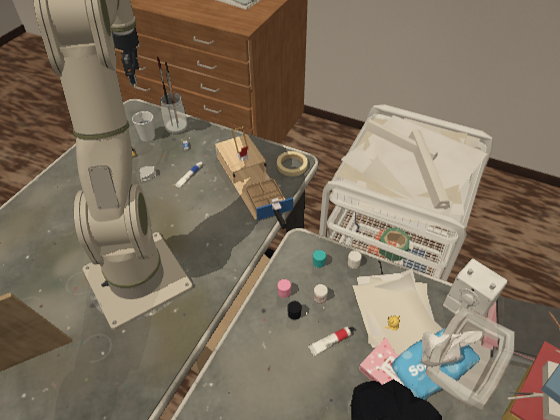

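View pics/top0.png

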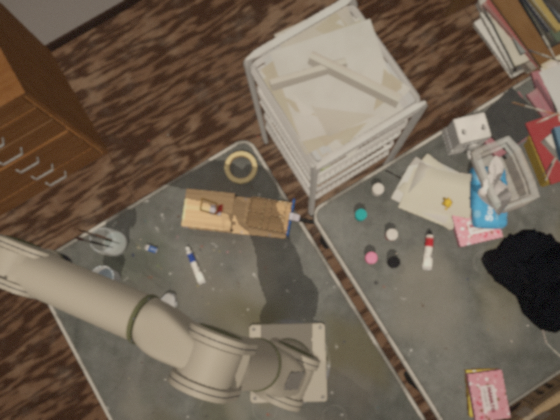

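View pics/wrist0.png

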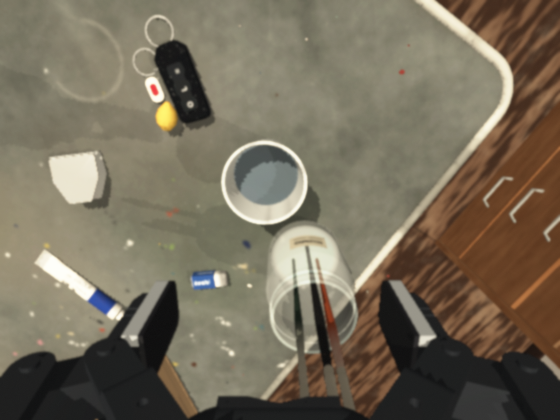

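```bash
cat > h.py <<'E'
from workcell import readout, camera, camera_info, manip
import cv2, numpy as np
def ray(n,uv,info=None):
    i=info or camera_info(n);M=np.array(i["world_from_camera"])
    d=np.array([(uv[0]-i["cx"])/i["fx"],-(uv[1]-i["cy"])/i["fy"],-1.])
    return M[:3,3],M[:3,:3]@d
def onz(n,uv,z,info=None):
    o,d=ray(n,uv,info);return o+d*(z-o[2])/d[2]
def proj(n,p,info=None):
    i=info or camera_info(n);M=np.array(i["world_from_camera"])
    q=M[:3,:3].T@(np.array(p)-M[:3,3]);return np.array([i["cx"]-i["fx"]*q[0]/q[2],i["cy"]+i["fy"]*q[1]/q[2]])
def tri(rays):
    A=np.zeros((3,3));b=np.zeros(3);L=[]
    for o,d in rays:
        d=d/np.linalg.norm(d);P=np.eye(3)-np.outer(d,d);A+=P;b+=P@o;L.append((o,P))
    x=np.linalg.solve(A,b);return x,[np.linalg.norm(P@(x-o)) for o,P in L]
def crop(im,x0,y0,x1,y1,s,name):
    cv2.imwrite("pics/"+name+".png",cv2.resize(im[y0:y1,x0:x1],None,fx=s,fy=s,interpolation=cv2.INTER_CUBIC))
E
python3 - <<'E'
from h import *
s=cv2.imread("pics/scene0.png");t=cv2.imread("pics/top0.png")
crop(s,260,235,420,365,5,"s1");crop(s,200,120,330,220,6,"s2");crop(t,320,160,480,280,5,"t1");crop(t,170,170,320,250,5,"t2")
for uv in [(378,185),(392,234),(361,214),(372,257),(393,262),(448,203),(290,300),(429,250),(186,210),(288,218),(307,216)]:print(uv,onz("top",uv,0.03).round(3))
E
```

```text
(378, 185) [ 0.537 -0.301  0.03 ]
(392, 234) [ 0.38  -0.336  0.03 ]
(361, 214) [ 0.446 -0.243  0.03 ]
(372, 257) [ 0.311 -0.271  0.03 ]
(393, 262) [ 0.294 -0.335  0.03 ]
(448, 203) [ 0.473 -0.516  0.03 ]
(290, 300) [ 0.186 -0.014  0.03 ]
(429, 250) [ 0.328 -0.447  0.03 ]
(186, 210) [0.475 0.307 0.03 ]
(288, 218) [ 0.44  -0.015  0.03 ]
(307, 216) [ 0.445 -0.074  0.03 ]
```

View pics/s1.png

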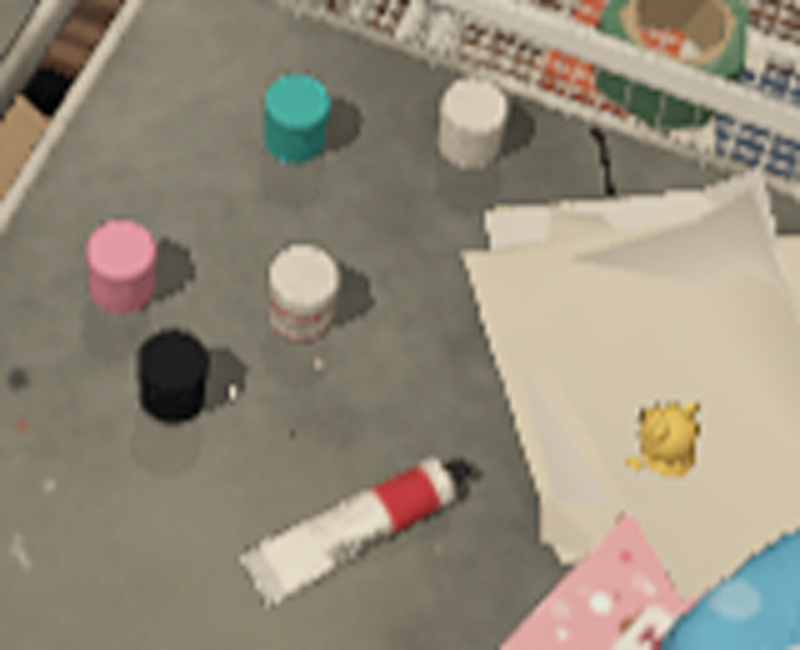

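View pics/s2.png

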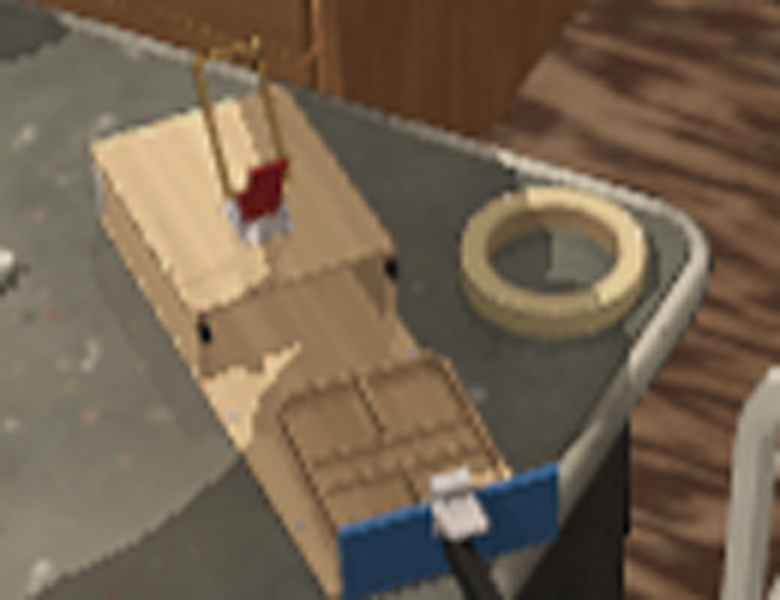

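View pics/t1.png

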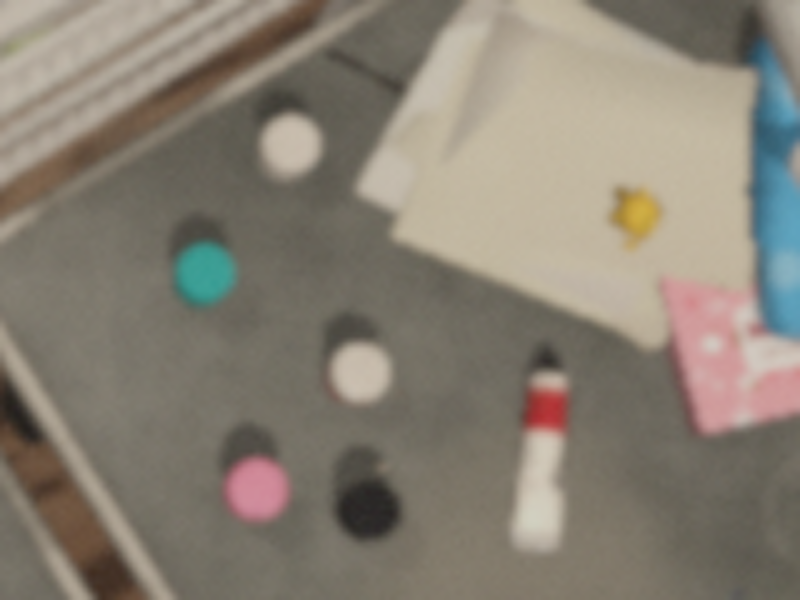

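View pics/t2.png

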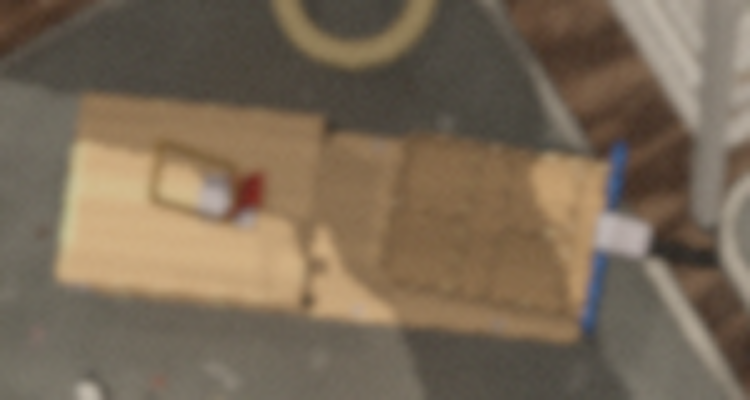

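```bash
python3 - <<'E'
from h import *
S=lambda x,y:(260+x/5-.4,235+y/5-.4)
T=lambda x,y:(320+x/5-.4,160+y/5-.4)
for nm,a,b in [("potA top",(304,272),(360,369)),("potC top",(474,105),(290,143)),("turq",(297,98),(206,270)),("pink",(121,249),(258,487)),("bear",(668,435),(636,212)),("tubetip",(475,470),(546,352)),("tubeend",(262,578),(536,535))]:
    x,e=tri([ray("scene",S(*a)),ray("top",T(*b))]);print(nm,x.round(4),np.round(e,4))
S=lambda x,y:(200+x/6-.4,120+y/6-.4)
T=lambda x,y:(170+x/5-.4,170+y/5-.4)
for nm,a,b in [("panelR top",(342,532),(588,328)),("panelL top",(556,468),(619,148)),("keeper",(458,495),(622,236)),("mouthR",(205,312),(308,304)),("mouthL",(388,254),(325,118)),("loopR",(205,62),(158,145)),("backL",(275,88),(83,97)),("backR",(92,148),(60,282)),("tray rear L",(435,358),(412,133))]:
    x,e=tri([ray("scene",S(*a)),ray("top",T(*b))]);print(nm,x.round(4),np.round(e,4))
E
```

```text
potA top [ 0.3816 -0.3335  0.0416] [0.0005 0.0005]
potC top [ 0.5258 -0.2983  0.0386] [0.0009 0.0009]
turq [ 0.4461 -0.2416  0.0424] [0.0006 0.0006]
pink [ 0.3107 -0.2674  0.0405] [0.0006 0.0006]
bear [ 0.4749 -0.5099  0.0391] [0.0005 0.0005]
tubetip [ 0.3953 -0.4579  0.0056] [0.0031 0.0031]
tubeend [ 0.2772 -0.4436 -0.0007] [0.0012 0.0012]
panelR top [ 0.3848 -0.0125  0.06  ] [0.0024 0.0024]
panelL top [ 0.4971 -0.0348  0.0582] [0.0029 0.0029]
keeper [ 0.4389 -0.0351  0.0741] [0.0022 0.0022]
mouthR [0.4055 0.1585 0.0631] [0.0037 0.0037]
mouthL [0.5193 0.1498 0.0533] [0.0007 0.0007]
loopR [0.4777 0.2406 0.1469] [0.0112 0.0112]
backL [0.5377 0.3003 0.0578] [0.0006 0.0006]
backR [0.4234 0.3132 0.0584] [0.0028 0.0028]
tray rear L [0.5151 0.0986 0.0181] [0.0004 0.0004]
```

{"name": "play_rows", "arguments": {"rows": [[[30,-40,25],[0,0,-6],85],[[30,-50,25],[0,0,-6],85],[[30,-50,25],[0,0,-6],85],[[30,-55,15],[0,0,-6],85],[[20,-60,0],[0,0,-6],85],[[0,-60,0],[0,0,-6],85],[[0,-60,0],[0,0,-6],85],[[0,-60,0],[0,0,-6],85],[[0,-60,0],[0,0,-6],85],[[0,-60,0],[0,0,-6],85],[[-10,-60,0],[0,0,-6],85],[[-10,-60,0],[0,0,-6],85]]}}

```text
clock: 1.65
position: [0.4002, -0.1158, 0.3201]
ee_rot: [0.997, -0.079, 0.0, -0.0]
ft_force: [1.3, -0.8, 1.0]
grip_width: 0.995
```

```bash
python3 - <<'E'
from h import *
o=readout.get_obs();print(o['clock'],o['position'],o['joint_pos'].round(2))
for n in ["scene","top","wrist"]:
    i=camera_info(n)
    if n=="wrist":np.save("w1.npy",i["world_from_camera"])
    cv2.imwrite(f"pics/{n}1.png",camera(n))
im=cv2.imread("pics/top1.png");crop(im,30,160,310,400,2.8,"t3")
E
```

```text
1.65 [ 0.40016072 -0.11577726  0.32006749] [-0.47 -0.25  0.54  1.84  0.13  1.51 -0.11]
```

View pics/t3.png

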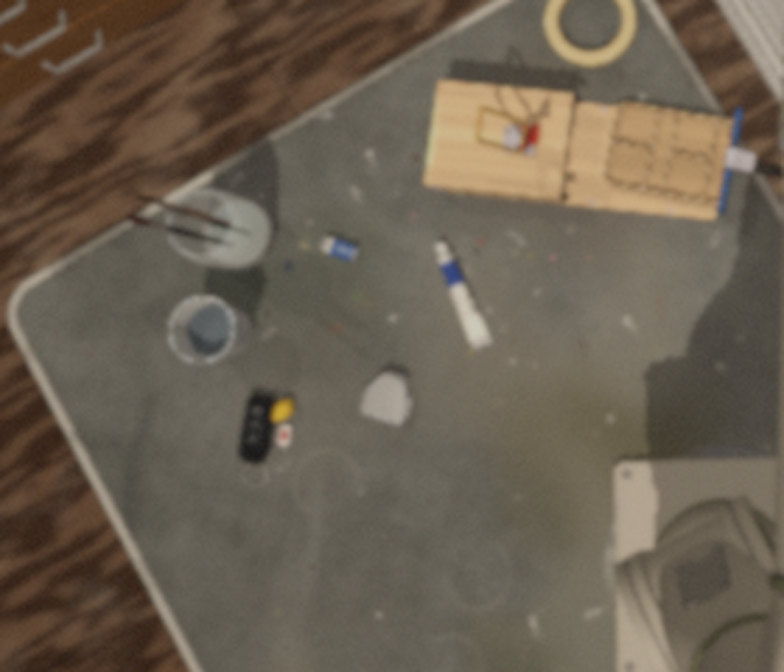

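View pics/wrist1.png

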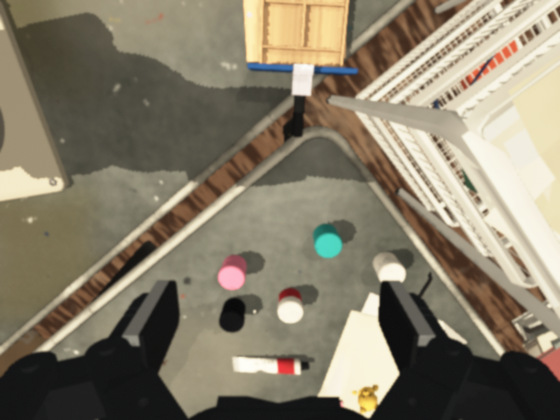

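View pics/scene1.png

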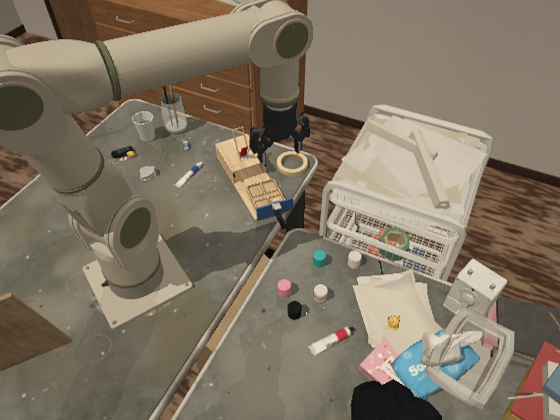

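```bash
python3 - <<'E'
from h import *
im=cv2.imread("pics/top1.png");crop(im,300,60,560,260,3,"t4");crop(im,300,240,560,420,3,"t5")
s=cv2.imread("pics/scene1.png");crop(s,330,230,560,420,3.4,"s4")
crop(s,60,80,320,240,3,"s5")
E
```

```text
(no output)
```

View pics/t4.png

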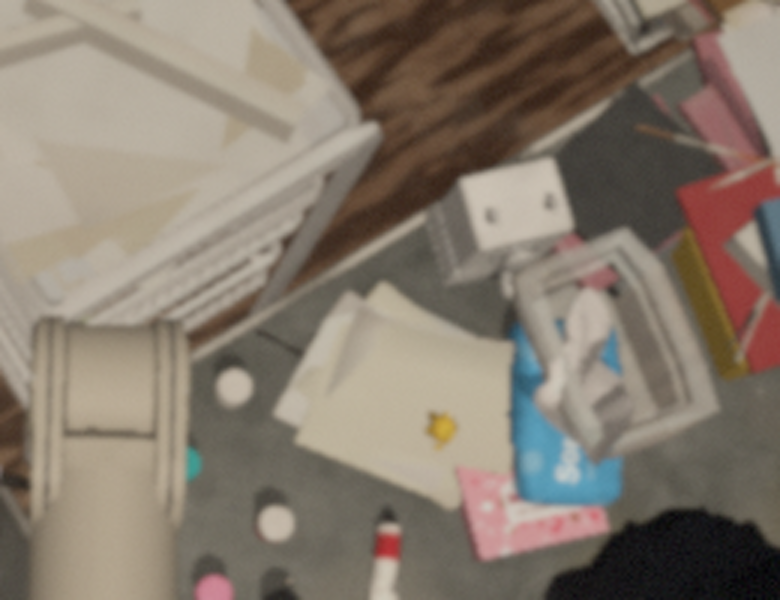

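View pics/t5.png

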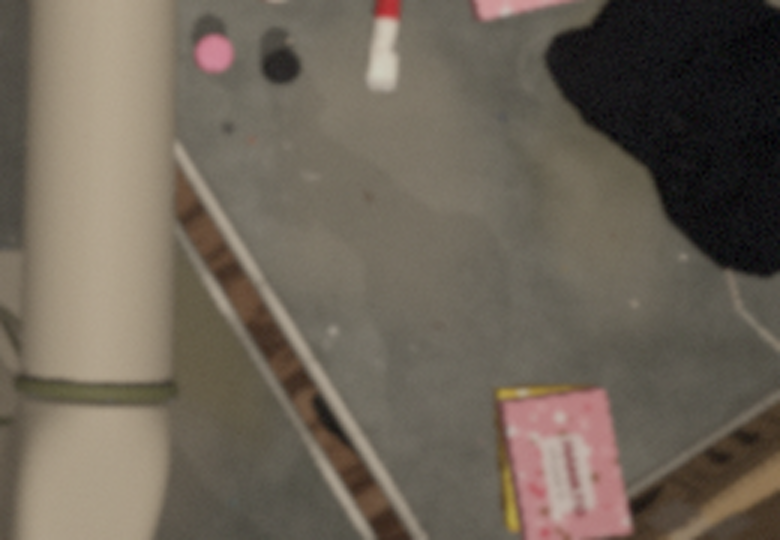

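View pics/s4.png

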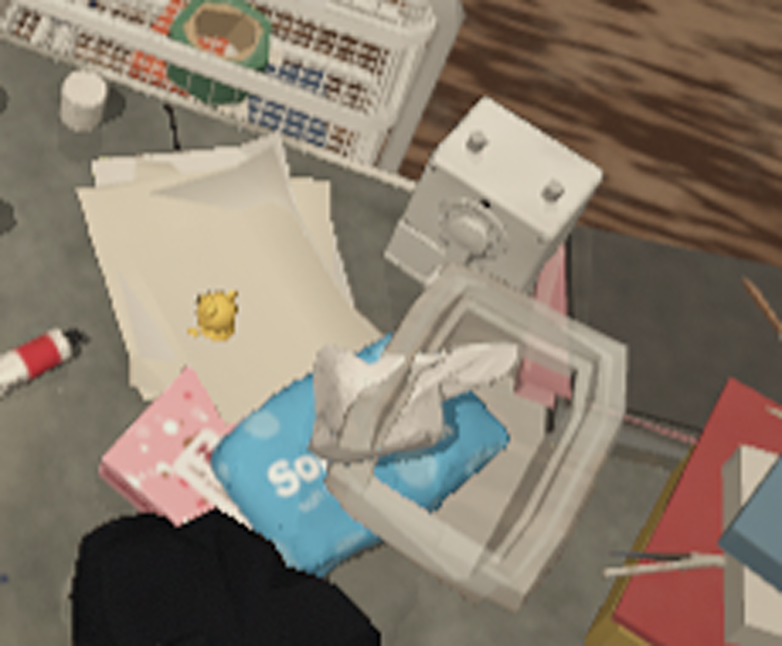

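View pics/s5.png

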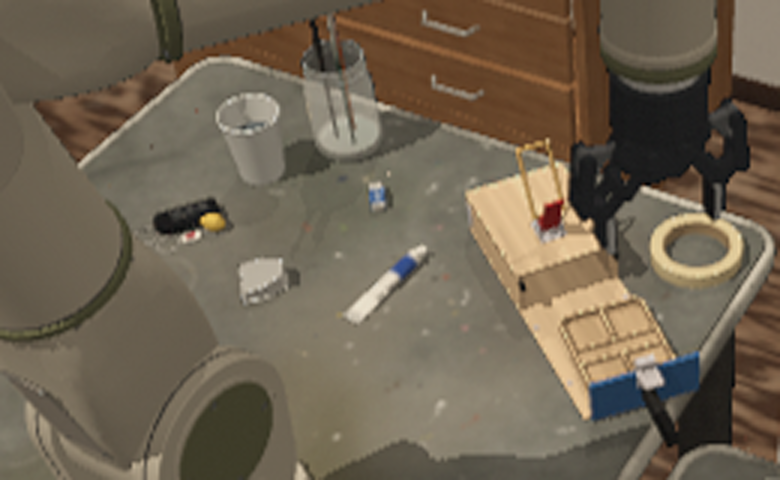

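```bash
python3 - <<'E'
from h import *
for n in ["top0","top1","scene1","wrist0","wrist1"]:
    im=cv2.imread(f"pics/{n}.png");h=cv2.cvtColor(im,cv2.COLOR_BGR2HSV)
    m=cv2.inRange(h,(14,120,90),(30,255,255))
    k,l,st,c=cv2.connectedComponentsWithStats(m)
    print(n,[(c[i].round(0).tolist(),st[i,2:].tolist()) for i in range(1,k) if st[i,4]>=5])
E
```

```text
top0 [([521.0, 24.0], [58, 55, 1156]), ([549.0, 14.0], [24, 30, 143]), ([557.0, 49.0], [7, 11, 53]), ([8.0, 83.0], [25, 58, 569]), ([539.0, 58.0], [15, 11, 76]), ([33.0, 107.0], [16, 14, 50]), ([45.0, 111.0], [5, 5, 7]), ([17.0, 117.0], [13, 8, 30]), ([51.0, 115.0], [4, 5, 11]), ([47.0, 122.0], [10, 6, 17]), ([61.0, 122.0], [8, 7, 18]), ([4.0, 126.0], [8, 8, 18]), ([39.0, 127.0], [6, 5, 11]), ([57.0, 136.0], [33, 21, 127]), ([29.0, 132.0], [12, 9, 27]), ([80.0, 137.0], [13, 9, 23]), ([536.0, 162.0], [26, 50, 434]), ([17.0, 140.0], [6, 5, 12]), ([9.0, 144.0], [5, 5, 10]), ([39.0, 146.0], [4, 6, 12]), ([95.0, 147.0], [9, 7, 22]), ([2.0, 148.0], [6, 5, 11]), ([30.0, 152.0], [15, 9, 35]), ([101.0, 152.0], [3, 3, 5]), ([81.0, 154.0], [7, 5, 14]), ([10.0, 164.0], [24, 15, 56]), ([65.0, 163.0], [3, 3, 6]), ([60.0, 166.0], [5, 4, 7]), ([55.0, 170.0], [3, 5, 7]), ([72.0, 176.0], [3, 5, 5]), ([33.0, 182.0], [7, 4, 10]), ([24.0, 187.0], [8, 6, 15]), ([12.0, 194.0], [10, 6, 18]), ([4.0, 199.0], [4, 3, 7]), ([209.0, 201.0], [18, 7, 30]), ([447.0, 202.0], [9, 9, 56]), ([482.0, 370.0], [14, 3, 28])
[... 4735 characters left out ...]
.0, 133.0], [4, 4, 9]), ([282.0, 140.0], [3, 2, 5]), ([280.0, 143.0], [3, 3, 5]), ([378.0, 158.0], [7, 3, 10]), ([385.0, 164.0], [4, 4, 8]), ([388.0, 169.0], [5, 6, 12]), ([156.0, 226.0], [4, 4, 7]), ([141.0, 238.0], [4, 3, 6]), ([137.0, 244.0], [4, 5, 9]), ([114.0, 261.0], [3, 5, 5]), ([105.0, 275.0], [5, 5, 5]), ([459.0, 278.0], [8, 8, 21]), ([535.0, 292.0], [7, 6, 13]), ([488.0, 294.0], [6, 8, 16]), ([498.0, 318.0], [10, 7, 23]), ([498.0, 325.0], [3, 2, 5]), ([508.0, 330.0], [8, 12, 34]), ([502.0, 327.0], [3, 3, 5]), ([42.0, 337.0], [4, 4, 7]), ([501.0, 336.0], [6, 5, 14]), ([10.0, 352.0], [3, 4, 5]), ([1.0, 363.0], [4, 5, 7]), ([367.0, 399.0], [20, 27, 394]), ([354.0, 392.0], [3, 3, 6])]
```

```bash
python3 - <<'E'
from h import *
im=cv2.imread("pics/wrist1.png");crop(im,220,0,420,140,4,"w1c");crop(im,260,220,560,420,2.6,"w1d")
E
```

```text
(no output)
```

View pics/w1c.png

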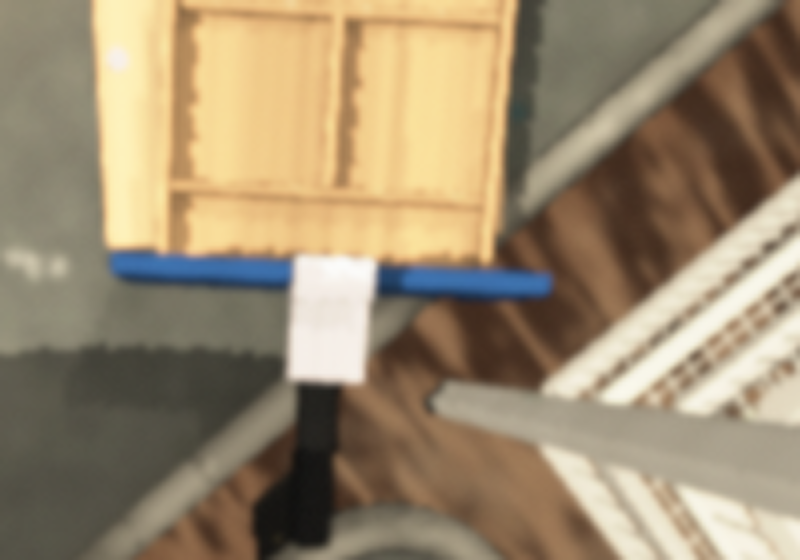

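View pics/w1d.png

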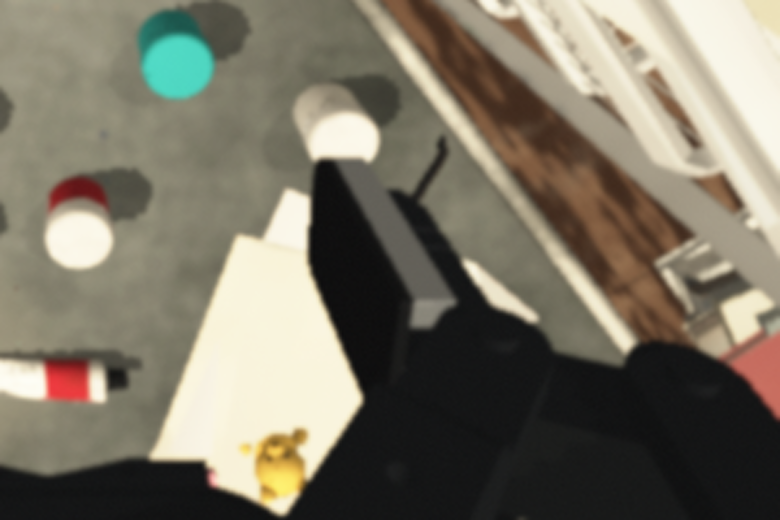

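{"name": "play_rows", "arguments": {"rows": [[[20,50,20],[0,0,0],85],[[20,60,20],[0,0,0],85],[[20,60,20],[0,0,0],85],[[20,60,20],[0,0,0],85],[[20,40,20],[0,0,0],85],[[0,0,0],[0,0,0],85]]}}

```text
clock: 2.55
position: [0.4976, 0.1509, 0.4161]
ee_rot: [0.997, -0.074, -0.0, 0.0]
ft_force: [0.8, -0.7, -0.5]
grip_width: 0.994
```

```bash
python3 - <<'E'
from h import *
o=readout.get_obs();print(o['clock'],o['position'],o['joint_pos'].round(2))
i=camera_info("wrist");np.save("w2.npy",i["world_from_camera"])
cv2.imwrite(f"pics/wrist2.png",camera("wrist"));
im=cv2.imread("pics/wrist2.png");cv2.imwrite("pics/wrist2b.png",cv2.resize(im,None,fx=1.42,fy=1.42))
E
```

```text
2.55 [0.49757387 0.15094565 0.41614306] [-0.67  0.06  0.31  1.41 -0.02  1.68 -0.51]
```

View pics/wrist2b.png

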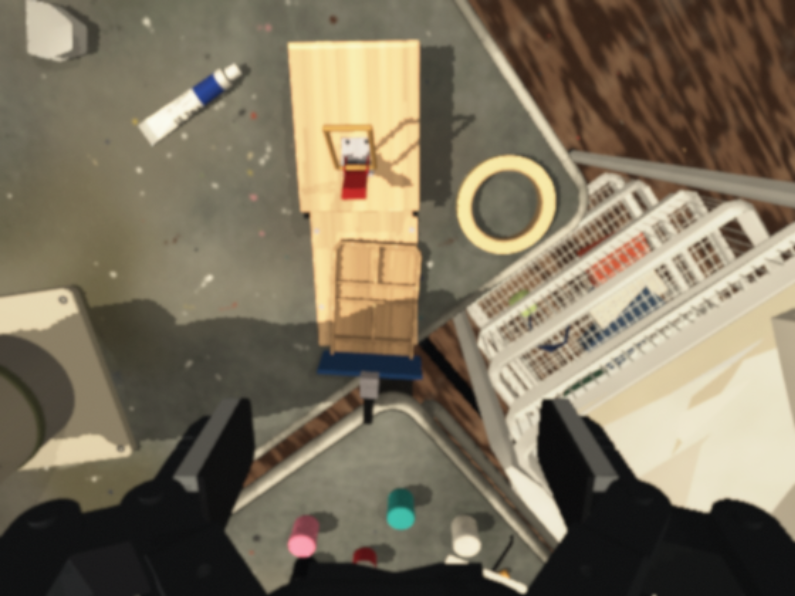

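{"name": "play_rows", "arguments": {"rows": [[[0,-50,0],[0,0,0],85],[[0,-60,0],[0,0,0],85],[[0,-60,0],[0,0,0],85],[[0,-60,0],[0,0,0],85],[[0,-60,0],[0,0,0],85],[[0,-60,0],[0,0,0],85],[[0,-60,0],[0,0,0],85],[[0,-40,0],[0,0,0],85],[[0,0,0],[0,0,0],85]]}}

```text
clock: 3.72
position: [0.4953, -0.3078, 0.4159]
ee_rot: [0.997, -0.081, -0.001, 0.0]
ft_force: [-0.1, 0.1, -0.4]
grip_width: 0.991
```

```bash
python3 - <<'E'
from h import *
o=readout.get_obs();print(o['clock'],o['position'],o['joint_pos'].round(2))
i=camera_info("wrist");np.save("w3.npy",i["world_from_camera"])
cv2.imwrite(f"pics/wrist3.png",camera("wrist"));
im=cv2.imread("pics/wrist3.png");cv2.imwrite("pics/wrist3b.png",cv2.resize(im,None,fx=1.42,fy=1.42))
E
```

```text
3.725 [ 0.49529341 -0.3077722   0.41591935] [-0.11  0.25  0.76  1.26 -0.17  1.7   0.45]
```

View pics/wrist3b.png

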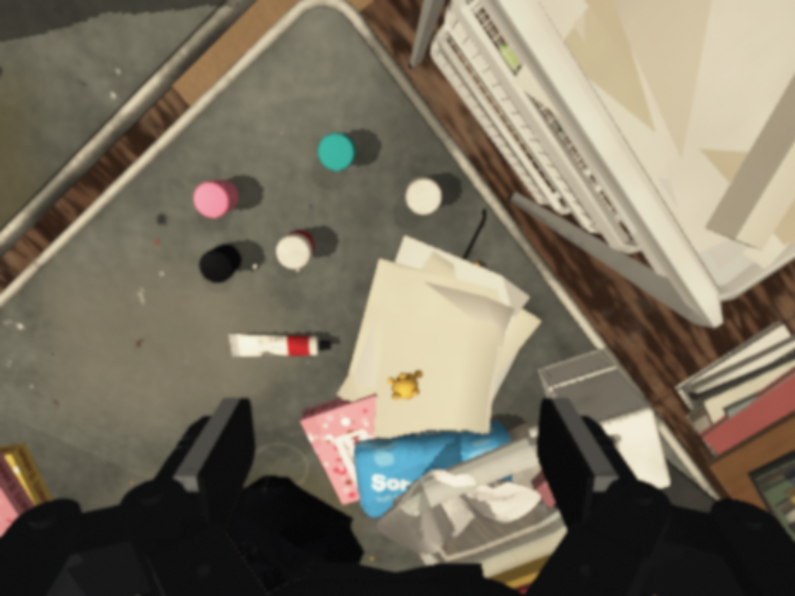

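```bash
python3 - <<'E'
from h import *
im=cv2.imread("pics/wrist3.png");crop(im,260,130,400,240,5.5,"w3c");
i=camera_info("wrist");print(onz("wrist",(338,185),0.007),onz("wrist",(262,393),0.0))
E
```

```text
[ 0.58165191 -0.38375224  0.007     ] [ 0.384457   -0.79761559  0.        ]
```

View pics/w3c.png

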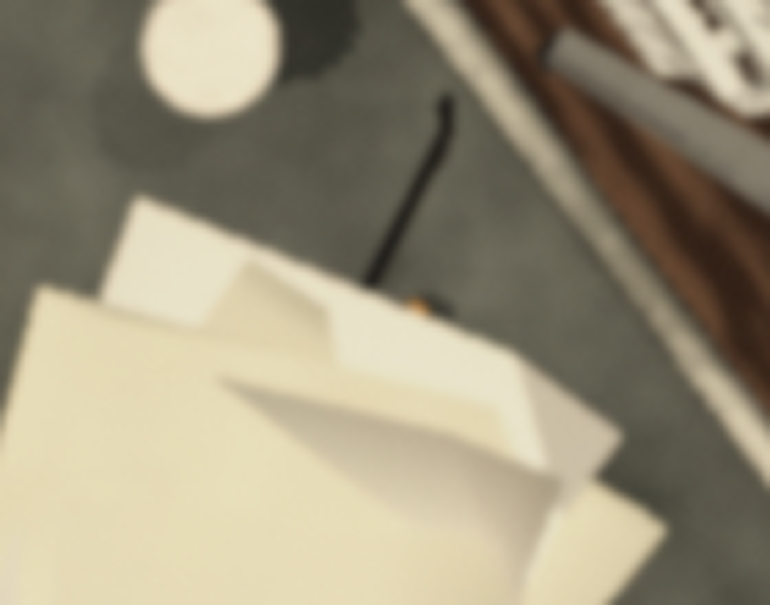

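{"name": "play_rows", "arguments": {"rows": [[[15,0,-10],[0,0,-9],85],[[15,0,-10],[0,0,-9],85],[[15,0,-10],[0,0,-9],85],[[15,0,-10],[0,0,-9],85],[[15,0,-10],[0,0,-9],85],[[15,0,-10],[0,0,-9],85],[[15,0,-10],[0,0,-9],85],[[15,0,-10],[0,0,-9],85],[[0,0,0],[0,0,0],85]]}}

```text
clock: 4.9
position: [0.6181, -0.3022, 0.3352]
ee_rot: [0.762, -0.648, -0.001, 0.0]
ft_force: [0.2, -0.3, -0.2]
grip_width: 0.999
```

```bash
python3 - <<'E'
from h import *
o=readout.get_obs();print(o['clock'],o['position'],o['joint_pos'].round(2))
i=camera_info("wrist");np.save("w4.npy",i["world_from_camera"]);print(np.round(i["world_from_camera"],2))
cv2.imwrite(f"pics/wrist4.png",camera("wrist"));
im=cv2.imread("pics/wrist4.png");cv2.imwrite("pics/wrist4b.png",cv2.resize(im,None,fx=1.42,fy=1.42))
E
```

```text
4.9 [ 0.61811468 -0.30217188  0.33523799] [-0.14  0.57  0.91  1.12 -0.44  1.64 -0.76]
[[ 0.16  0.93  0.32  0.7 ]
 [-0.99  0.15  0.05 -0.29]
 [-0.   -0.33  0.94  0.48]
 [ 0.    0.    0.    1.  ]]
```

View pics/wrist4b.png

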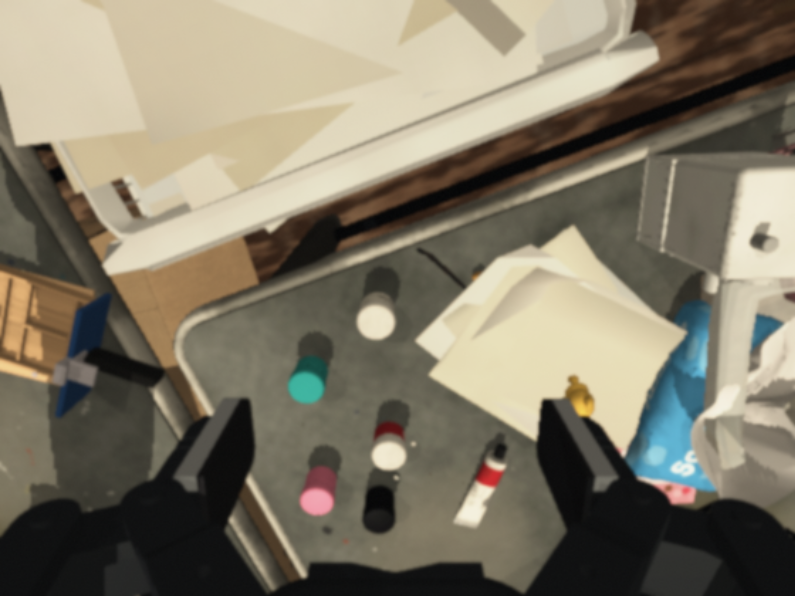

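```bash
python3 - <<'E'
from h import *
im=cv2.imread("pics/wrist4.png");crop(im,280,150,420,250,5.5,"w4c");
E
```

```text
(no output)
```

View pics/w4c.png

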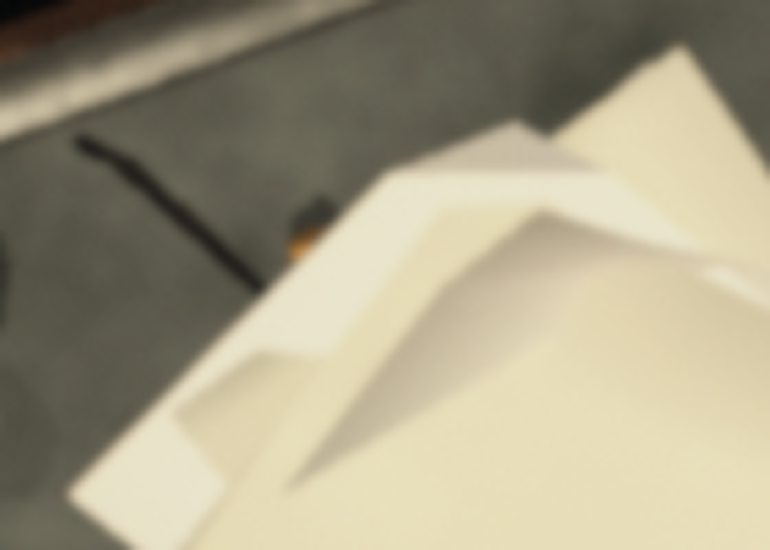

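```bash
python3 - <<'E'
from h import *
print(tri([ray("scene",(452,268)),ray("top",(421,102))]))
print(tri([ray("scene",(327,185)),ray("top",(313,190))]))
print(tri([ray("scene",(374,107)),ray("top",(247,68))]))
iw=dict(camera_info("wrist"));iw["world_from_camera"]=np.load("w4.npy")
i3=dict(iw);i3["world_from_camera"]=np.load("w3.npy")
S=(280+302/5.5,150+245/5.5);T=(260+420/5.5,130+305/5.5)
print(S,T,tri([ray("wrist",S,iw),ray("wrist",T,i3)]))
# paper corner
S=(280+70/5.5,150+495/5.5);T=(260+138/5.5,130+198/5.5)
print(tri([ray("wrist",S,iw),ray("wrist",T,i3)]))
S=(280+515/5.5,150+122/5.5);T=(260+622/5.5,130+435/5.5)
print(tri([ray("wrist",S,iw),ray("wrist",T,i3)]))
S=(280+683/5.5,150+45/5.5);T=(260+665/5.5,130+525/5.5)
print(tri([ray("wrist",S,iw),ray("wrist",T,i3)]))
S=(280+543/5.5,150+210/5.5);T=(260+565/5.5,130+475/5.5)
print(tri([ray("wrist",S,iw),ray("wrist",T,i3)]))
E
```

```text
(array([ 0.81170272, -0.45716628, -0.05124445]), [np.float64(0.025160186757394946), np.float64(0.02516018675739473)])
(array([ 0.53056943, -0.10855468,  0.14808613]), [np.float64(0.03054689481344069), np.float64(0.03054689481344075)])
(array([0.90321864, 0.08958778, 0.14379741]), [np.float64(0.013263723577258286), np.float64(0.013263723577258154)])
(334.9090909090909, 194.54545454545456) (336.3636363636364, 185.45454545454544) (array([ 0.57690876, -0.38634812,  0.01116098]), [np.float64(0.0008165891627182105), np.float64(0.0008165891627180599)])
(array([ 0.50085756, -0.34122585,  0.0127311 ]), [np.float64(0.0004219219885993999), np.float64(0.0004219219885995589)])
(array([ 0.62323954, -0.41969039,  0.05086263]), [np.float64(1.575025838580252e-05), np.float64(1.575025838587158e-05)])
(array([ 0.64168787, -0.46475648,  0.01559938]), [np.float64(0.000762793563535518), np.float64(0.0007627935635354735)])
(array([ 0.60573232, -0.42828265,  0.05556199]), [np.float64(0.001185166891674942), np.float64(0.0011851668916748848)])
```

{"name": "play_rows", "arguments": {"rows": [[[8,0,-20],[0,0,9],85],[[8,0,-20],[0,0,9],85],[[8,0,-20],[0,0,9],85],[[8,0,-20],[0,0,9],85],[[0,0,-20],[-6.2,6.2,0],85],[[0,0,-20],[-6.2,6.2,0],85],[[0,-8,-25],[-6.2,6.2,0],85],[[0,0,0],[0,0,0],85]]}}

```text
clock: 5.95
position: [0.6501, -0.3086, 0.1877]
ee_rot: [0.901, -0.368, -0.09, 0.21]
ft_force: [0.4, -0.6, -0.4]
grip_width: 0.995
```

```bash
cat > look.py <<'E'
import sys
from h import *
k=sys.argv[1]
o=readout.get_obs();print(o['clock'],o['position'],o['joint_pos'].round(2))
i=camera_info("wrist");np.save(f"w{k}.npy",i["world_from_camera"])
im=camera("wrist");cv2.imwrite(f"pics/wrist{k}.png",im)
cv2.imwrite(f"pics/wrist{k}b.png",cv2.resize(im,None,fx=1.42,fy=1.42))
E
python3 look.py 5
```

```text
5.95 [ 0.6501478  -0.30863102  0.187722  ] [-0.2   0.87  0.82  1.06 -0.16  1.58 -0.31]
```

View pics/wrist5b.png

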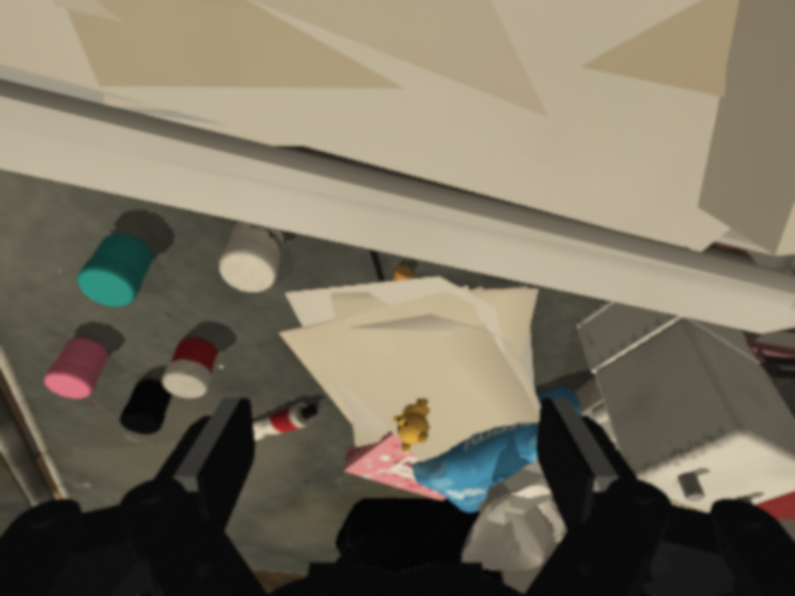

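```bash
python3 - <<'E'
from h import *
im=cv2.imread("pics/wrist5.png");crop(cv2.flip(im[150:270,180:400],-1),0,0,220,120,3.6,"w5c");
E
```

```text
(no output)
```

View pics/w5c.png

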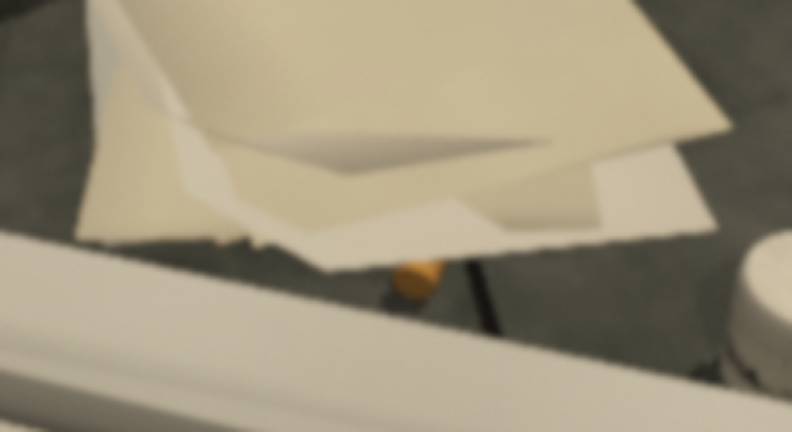

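```bash
python3 - <<'E'
from h import *
iw=dict(camera_info("wrist"))
def I(k):
    d=dict(iw);d["world_from_camera"]=np.load(f"w{k}.npy");return d
f=1.42
print(tri([ray("wrist",(655/f,48/f),I(4)),ray("wrist",(720/f,297/f),I(3)),ray("top",(422,103))]))
print(tri([ray("wrist",(655/f,48/f),I(4)),ray("top",(424,104))]))
for z in (0,.1,.15,.2,.3): print(z,proj("scene",onz("top",(424,104),z)).round(0))
E
python3 - <<'E'
import sys;sys.path.insert(0,'.')
from h import *
s=cv2.imread("pics/scene0.png");import os;os.chdir(".");crop(s,300,90,510,290,3.5,"s7")
E
```

```text
(array([ 0.76886619, -0.42728173,  0.13642605]), [np.float64(0.009984977975249124), np.float64(0.013090332577793082), np.float64(0.00650235688426526)])
(array([ 0.77235635, -0.44507674,  0.11218577]), [np.float64(0.004764860407407141), np.float64(0.004764860407407098)])
0 [468. 259.]
0.1 [462. 237.]
0.15 [459. 225.]
0.2 [456. 212.]
0.3 [448. 185.]
```

View pics/s7.png

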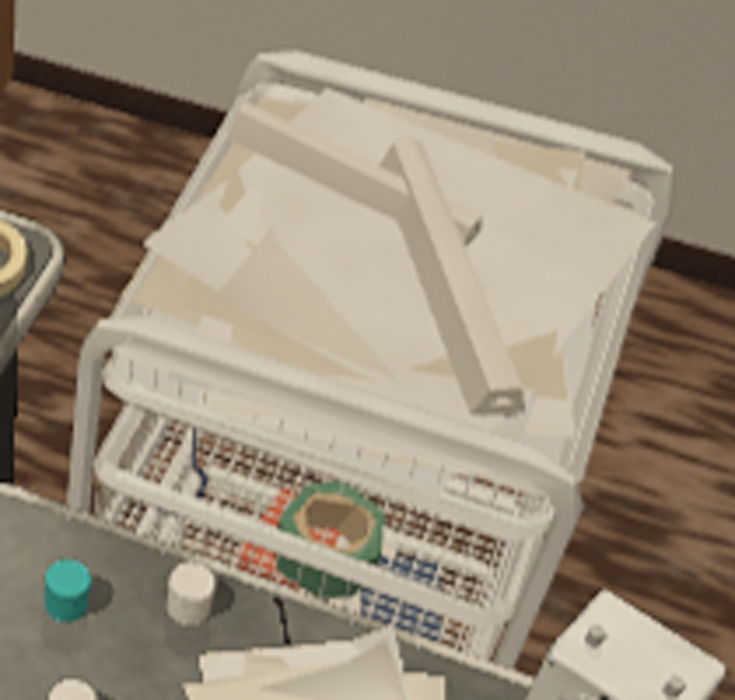

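{"name": "play_rows", "arguments": {"rows": [[[-22,-10,-15],[0,0,0],85],[[-22,-10,-15],[0,0,0],85],[[-21,-10,-15],[0,0,0],85],[[0,0,0],[0,0,0],85]]}}

```text
clock: 6.5
position: [0.5817, -0.3448, 0.1493]
ee_rot: [0.899, -0.374, -0.086, 0.208]
ft_force: [0.8, 0.7, 0.2]
grip_width: 0.997
```

```bash
python3 look.py 6; python3 - <<'E'
from h import *
im=cv2.imread("pics/wrist6.png");cv2.imwrite("pics/w6c.png",cv2.resize(cv2.flip(im[60:330,130:430],-1),None,fx=2.2,fy=2.2,interpolation=cv2.INTER_CUBIC));
E
```

```text
6.5 [ 0.58171103 -0.34481218  0.14926893] [-0.24  0.78  0.85  1.31 -0.13  1.4  -0.27]
```

View pics/w6c.png

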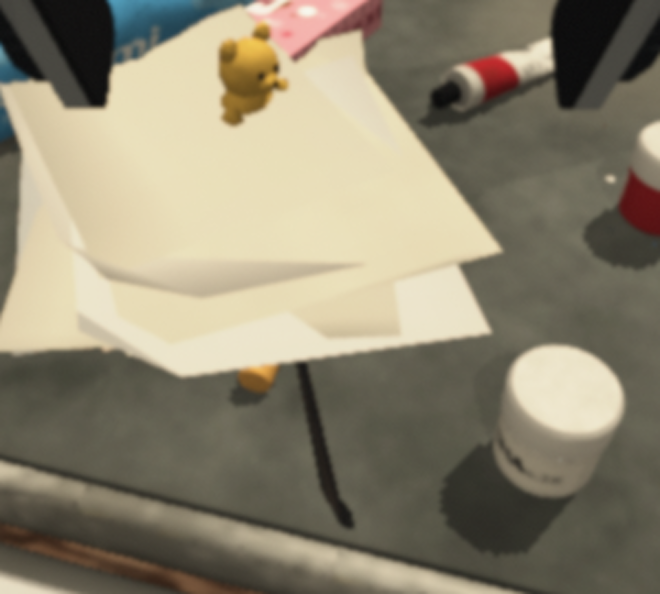

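```bash
python3 - <<'E'
from h import *
im=cv2.imread("pics/wrist6.png")
c=cv2.flip(im[140:185,290:345],-1);cv2.imwrite("pics/w6d.png",cv2.resize(c,None,fx=12,fy=12,interpolation=cv2.INTER_CUBIC))
i=dict(camera_info("wrist"));i["world_from_camera"]=np.load("w6.npy")
P=lambda x,y:(429-x/2.2,329-y/2.2)
for p in [(258,385),(258,365),(305,362),(345,522),(480,332),(182,376)]:print(p,onz("wrist",P(*p),0.0065 if p[0]==258 else 0.003,i).round(4))
S=P(490,332);S2=P(182,376)
i3=dict(i);i3["world_from_camera"]=np.load("w3.npy")
print(tri([ray("wrist",S,i),ray("wrist",(260+138/5.5,130+198/5.5),i3)]))
print(tri([ray("wrist",S2,i),ray("wrist",(260+622/5.5,130+435/5.5),i3)]))
E
```

```text
(258, 385) [ 0.5782 -0.387   0.0065]
(258, 365) [ 0.5721 -0.3939  0.0065]
(305, 362) [ 0.5568 -0.3844  0.003 ]
(345, 522) [ 0.5928 -0.328   0.003 ]
(480, 332) [ 0.4974 -0.3458  0.003 ]
(182, 376) [ 0.5941 -0.4126  0.003 ]
(array([ 0.5007643 , -0.34052386,  0.01087955]), [np.float64(0.0006831241387330448), np.float64(0.0006831241387331553)])
(array([ 0.61472638, -0.4037601 ,  0.04511745]), [np.float64(0.018825143486339842), np.float64(0.018825143486339742)])
```

View pics/w6d.png

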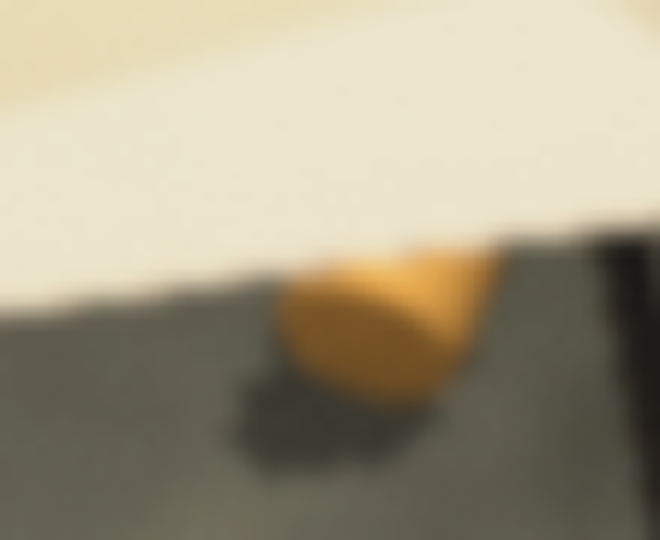

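```bash
python3 - <<'E'
from h import *
i=dict(camera_info("wrist"));i["world_from_camera"]=np.load("w6.npy")
def I(k):
    d=dict(i);d["world_from_camera"]=np.load(f"w{k}.npy");return d
Q=lambda x,y:(344-x/12,184-y/12)
print(np.array(I(6)["world_from_camera"])[:3,3])
for p,z in [((470,345),.008),((505,245),.008),((285,290),.0065),((385,405),0),((365,340),.0065),((395,300),.013)]:print(p,onz("wrist",Q(*p),z,I(6)).round(4))
C1=np.array([0.5008,-.3409,.0117]);C2=np.array([.6232,-.4197,.0509])
for t in np.arange(0,1.05,.1):
    p=C1+t*(C2-C1);a=proj("wrist",p,I(6));print(t.round(1),p.round(4),((344-a[0])*12).round(),((184-a[1])*12).round(),proj("wrist",p,I(4)).round(1),proj("wrist",p,I(3)).round(1))
E
```

```text
[ 0.68057482 -0.24636977  0.24130936]
(470, 345) [ 0.5741 -0.3831  0.008 ]
(505, 245) [ 0.5667 -0.3876  0.008 ]
(285, 290) [ 0.5792 -0.3964  0.0065]
(385, 405) [ 0.578  -0.3881  0.    ]
(365, 340) [ 0.5781 -0.3893  0.0065]
(395, 300) [ 0.5774 -0.3864  0.013 ]
0.0 [ 0.5008 -0.3409  0.0117] 1641.0 56.0 [292.2 239.6] [285.  165.9]
0.1 [ 0.513  -0.3488  0.0156] 1450.0 54.0 [299.3 233.7] [293.5 170.1]
0.2 [ 0.5253 -0.3567  0.0195] 1253.0 52.0 [306.6 227.7] [302.1 174.3]
0.3 [ 0.5375 -0.3645  0.0235] 1049.0 50.0 [314.1 221.5] [310.8 178.6]
0.4 [ 0.5498 -0.3724  0.0274] 837.0 47.0 [321.8 215.1] [319.5 182.9]
0.5 [ 0.562  -0.3803  0.0313] 618.0 45.0 [329.8 208.5] [328.3 187.2]
0.6 [ 0.5742 -0.3882  0.0352] 391.0 43.0 [338.  201.7] [337.1 191.5]
0.7 [ 0.5865 -0.3961  0.0391] 155.0 40.0 [346.5 194.7] [346.  195.9]
0.8 [ 0.5987 -0.4039  0.0431] -90.0 38.0 [355.2 187.4] [355.  200.3]
0.9 [ 0.611  -0.4118  0.047 ] -344.0 35.0 [364.3 179.9] [364.  204.7]
1.0 [ 0.6232 -0.4197  0.0509] -609.0 33.0 [373.6 172.2] [373.1 209.1]
```

```bash
python3 - <<'E'
from h import *
i=dict(camera_info("wrist"))
def I(k):
    d=dict(i);d["world_from_camera"]=np.load(f"w{k}.npy");return d
Q=lambda x,y:(344-x/12,184-y/12)
P=lambda x,y:(429-x/2.2,329-y/2.2)
C2,e=tri([ray("wrist",P(182,376),I(6)),ray("wrist",(280+390/5.5,150+170/5.5),I(4)),ray("wrist",(260+515/5.5,130+350/5.5),I(3))]);print(C2,e)
C1=np.array([0.5008,-.3409,.0117])
for t in np.arange(0.4,1.05,.1):
    p=C1+t*(C2-C1);a=proj("wrist",p,I(6));print(t.round(1),p.round(4),((344-a[0])*12).round(),((184-a[1])*12).round())
E
```

```text
[ 0.60104705 -0.40107518  0.02042808] [np.float64(0.0008300436744276099), np.float64(0.0010799737990089754), np.float64(0.0007108186678597822)]
0.4 [ 0.5409 -0.365   0.0152] 1005.0 152.0
0.5 [ 0.5509 -0.371   0.0161] 839.0 177.0
0.6 [ 0.5609 -0.377   0.0169] 670.0 203.0
0.7 [ 0.571  -0.383   0.0178] 497.0 229.0
0.8 [ 0.581  -0.389   0.0187] 321.0 256.0
0.9 [ 0.591  -0.3951  0.0196] 142.0 283.0
1.0 [ 0.601  -0.4011  0.0204] -40.0 311.0
```

{"name": "play_rows", "arguments": {"rows": [[[-8,-12,0],[6.2,-6.2,0],45],[[-8,-15,0],[6.2,-6.2,0],45],[[-8,-15,0],[6.2,-6.2,0],45],[[-8,-15,0],[0,0,-10],45],[[0,0,-20],[0,0,-10],45],[[0,0,0],[0,0,0],45]]}}

```text
clock: 7.3
position: [0.5526, -0.3993, 0.1275]
ee_rot: [0.844, -0.536, 0.0, -0.001]
ft_force: [-0.1, -1.0, -0.1]
grip_width: 0.528
```

```bash
cat > st.py <<'E'
from h import *
from scipy.spatial.transform import Rotation as R
o=readout.get_obs();r=R.from_quat(o['ee_rot']).as_matrix()
print("t",round(o['clock'],2),"pos",(o['position']*1000).round(1),"jaw",np.degrees(np.arctan2(r[1,0],r[0,0])).round(1),"tiltxy",np.degrees(r[:2,2]).round(1),"F",o['ft_force'].round(1),"w",round(o['grip_width']*85.4,1),"j",o['joint_pos'].round(2))
E
python3 st.py
```

```text
t 7.3 pos [ 552.6 -399.3  127.5] jaw -64.8 tiltxy [0.1 0. ] F [-0.1 -1.  -0.1] w 45.1 j [ 0.03  0.64  0.79  1.45 -0.47  1.24 -0.26]
```

{"name": "play_rows", "arguments": {"rows": [[[-2,-2,-25],[0,0,0],45],[[0,0,-20],[0,0,0],45],[[0,0,-15],[0,0,0],45],[[0,0,-8],[0,0,0],45],[[0,0,-6],[0,0,0],45],[[0,0,0],[0,0,0],45]]}}

```text
clock: 8.05
position: [0.5505, -0.4012, 0.0526]
ee_rot: [0.844, -0.537, -0.0, 0.0]
ft_force: [-0.7, -0.1, 0.0]
grip_width: 0.526
```

```bash
python3 st.py;python3 look.py 7
```

```text
t 8.05 pos [ 550.5 -401.2   52.6] jaw -64.9 tiltxy [-0. -0.] F [-0.7 -0.1  0. ] w 44.9 j [ 0.05  0.71  0.75  1.51 -0.52  1.12 -0.23]
8.05 [ 0.55046125 -0.40122631  0.05259936] [ 0.05  0.71  0.75  1.51 -0.52  1.12 -0.23]
```

View pics/wrist7b.png

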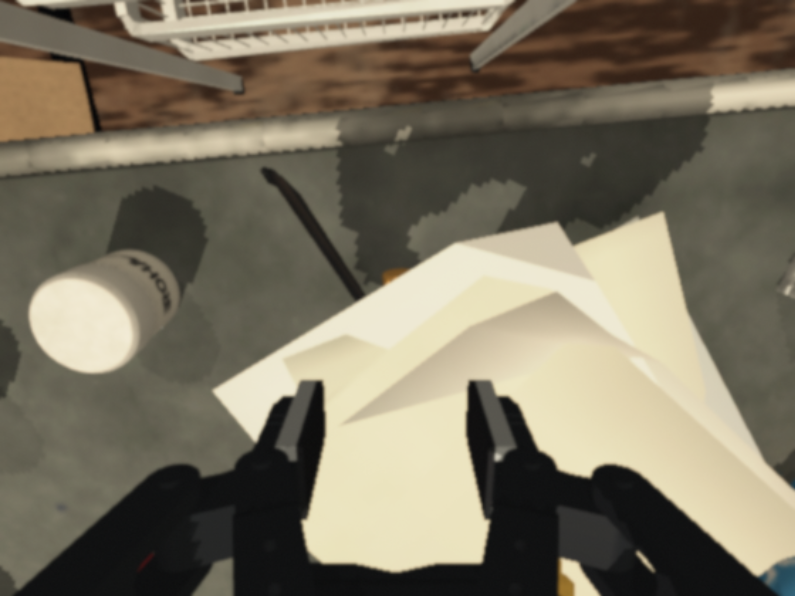

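{"name": "play_rows", "arguments": {"rows": [[[0,0,-6],[0,0,0],45],[[0,0,-6],[0,0,0],45],[[0,0,-6],[0,0,0],45],[[0,0,0],[0,0,0],45]]}}

```text
clock: 8.6
position: [0.5501, -0.401, 0.0339]
ee_rot: [0.844, -0.537, -0.0, 0.0]
ft_force: [-0.5, 0.2, -1.6]
grip_width: 0.528
```

```bash
python3 st.py
```

```text
t 8.6 pos [ 550.1 -401.    33.9] jaw -64.9 tiltxy [-0.  0.] F [-0.5  0.2 -1.6] w 45.1 j [ 0.06  0.73  0.74  1.52 -0.53  1.09 -0.22]
```

{"name": "play_rows", "arguments": {"rows": [[[0,0,-6],[0,0,0],45],[[0,0,-6],[0,0,0],45],[[0,0,0],[0,0,0],45]]}}

```text
clock: 8.98
position: [0.5502, -0.401, 0.022]
ee_rot: [0.844, -0.537, -0.0, 0.0]
ft_force: [-0.7, 0.5, 0.6]
grip_width: 0.53
```

```bash
python3 st.py;python3 look.py 8
```

```text
t 8.97 pos [ 550.2 -401.    22. ] jaw -64.9 tiltxy [-0.  0.] F [-0.7  0.5  0.6] w 45.2 j [ 0.06  0.75  0.73  1.53 -0.54  1.08 -0.21]
8.975 [ 0.55016347 -0.40098354  0.02197328] [ 0.06  0.75  0.73  1.53 -0.54  1.08 -0.21]
```

View pics/wrist8b.png

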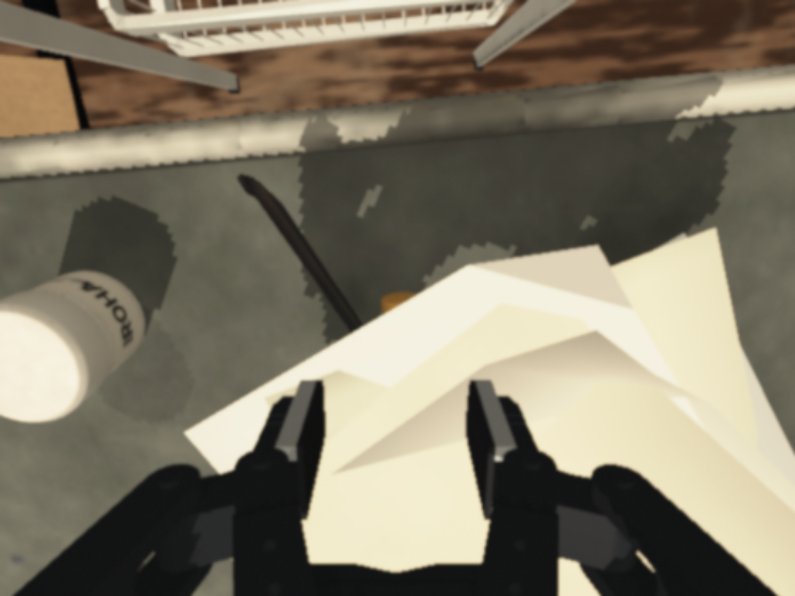

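{"name": "play_rows", "arguments": {"rows": [[[0,0,-4],[0,0,0],45],[[0,0,-4],[0,0,0],45],[[0,0,-4],[0,0,0],45],[[0,0,0],[0,0,0],45]]}}

```text
clock: 9.52
position: [0.5502, -0.4011, 0.0102]
ee_rot: [0.844, -0.537, -0.0, 0.0]
ft_force: [0.3, -0.6, 0.5]
grip_width: 0.527
```

```bash
python3 st.py;python3 look.py 9
```

```text
t 9.53 pos [ 550.2 -401.1   10.2] jaw -64.9 tiltxy [-0.  0.] F [ 0.3 -0.6  0.5] w 45.0 j [ 0.07  0.76  0.72  1.53 -0.55  1.06 -0.21]
9.525 [ 0.55024753 -0.40105788  0.01019274] [ 0.07  0.76  0.72  1.53 -0.55  1.06 -0.21]
```

View pics/wrist9b.png

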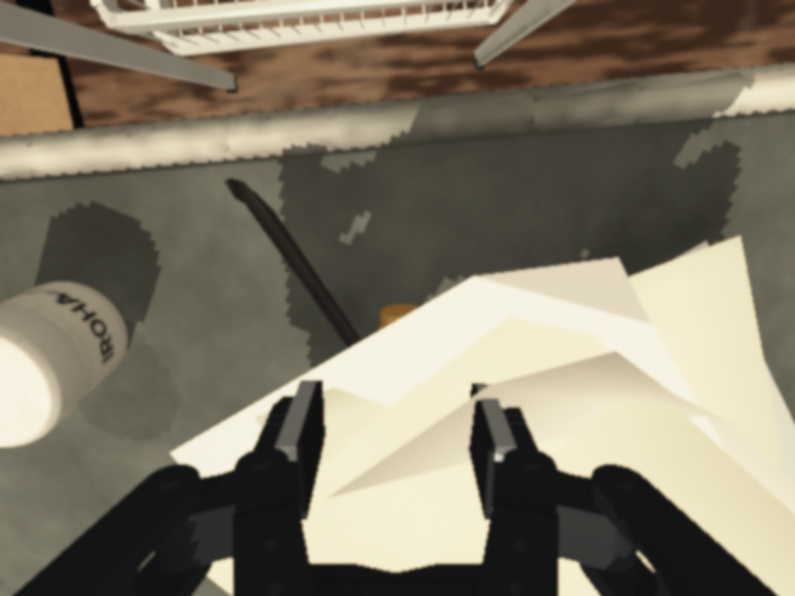

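{"name": "play_rows", "arguments": {"rows": [[[0,0,-3],[0,0,0],45],[[0,0,-2],[0,0,0],30],[[0,0,0],[0,0,0],20],[[0,0,0],[0,0,0],8],[[0,0,0],[0,0,0],5],[[0,0,0],[0,0,0],5],[[0,0,0],[0,0,0],5]], "force": 40}}

```text
clock: 10.45
position: [0.5505, -0.4013, 0.0058]
ee_rot: [0.844, -0.537, 0.0, 0.0]
ft_force: [-0.1, 0.4, 0.9]
grip_width: 0.126
```

```bash
python3 st.py
```

```text
t 10.45 pos [ 550.5 -401.3    5.8] jaw -64.9 tiltxy [ 0. -0.] F [-0.1  0.4  0.9] w 10.8 j [ 0.07  0.76  0.72  1.54 -0.55  1.05 -0.2 ]
```

{"name": "play_rows", "arguments": {"rows": [[[0,0,10],[0,0,0],5],[[0,0,30],[0,0,0],5],[[0,0,50],[0,0,0],5],[[0,0,50],[0,0,0],5],[[0,0,0],[0,0,0],5]]}}

```text
clock: 11.08
position: [0.5519, -0.4031, 0.1509]
ee_rot: [0.844, -0.537, 0.004, -0.0]
ft_force: [-0.1, -0.3, -0.9]
grip_width: 0.127
```

```bash
python3 st.py;python3 look.py 10; python3 -c "
from h import *
cv2.imwrite('pics/scene10.png',camera('scene'));crop(cv2.imread('pics/scene10.png'),300,200,460,320,5,'s10')"
```

```text
t 11.07 pos [ 551.9 -403.1  150.9] jaw -64.9 tiltxy [ 0.4 -0.2] F [-0.1 -0.3 -0.9] w 10.8 j [ 0.02  0.62  0.81  1.43 -0.46  1.28 -0.27]
11.075 [ 0.55186098 -0.40306858  0.15094165] [ 0.02  0.62  0.81  1.43 -0.46  1.28 -0.27]
```

View pics/wrist10b.png

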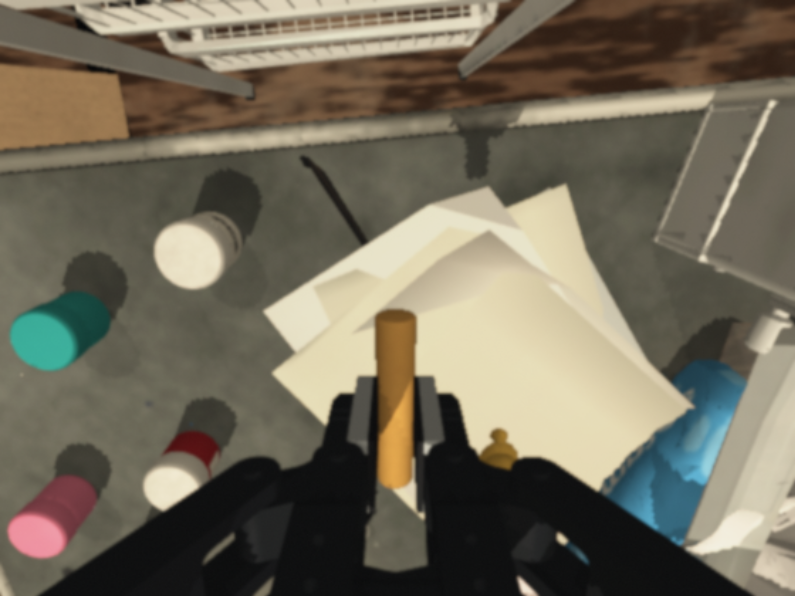

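View pics/s10.png

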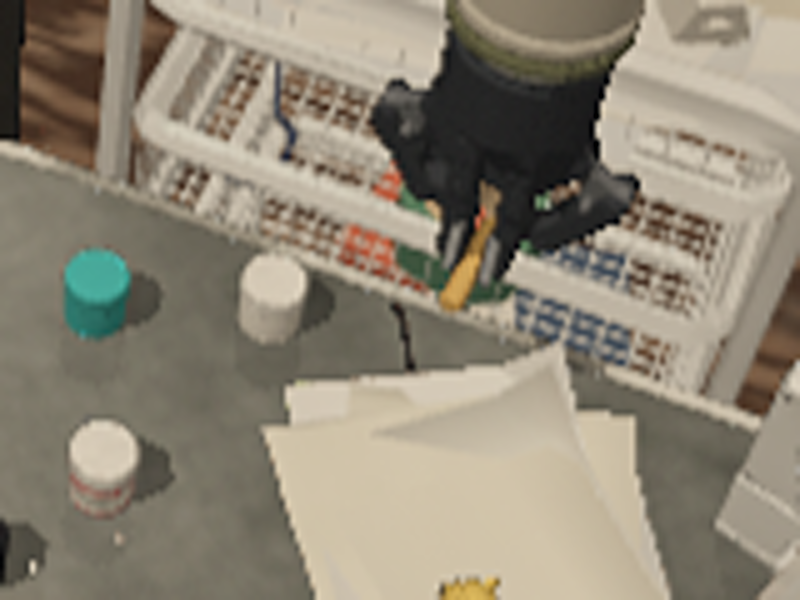

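{"name": "play_rows", "arguments": {"rows": [[[-10,40,20],[0,0,-4],5],[[-10,55,20],[0,0,-4],5],[[-15,58,20],[0,0,-4],5],[[-15,58,20],[0,0,-4],5],[[-10,58,20],[0,0,-4],5],[[-10,58,0],[0,0,-4],5],[[-10,58,0],[0,0,-4],5],[[-10,50,0],[0,0,-4],5],[[-10,28,0],[0,0,-3],5],[[0,0,0],[0,0,0],5],[[0,0,0],[0,0,0],5]]}}

```text
clock: 12.55
position: [0.4506, 0.0597, 0.2447]
ee_rot: [-0.643, 0.766, -0.0, -0.001]
ft_force: [0.1, -0.4, 0.5]
grip_width: 0.126
```

```bash
python3 st.py;python3 look.py 11; python3 - <<'E'
from h import *
from scipy.spatial.transform import Rotation as R
i=dict(camera_info("wrist"));i["world_from_camera"]=np.load("w10.npy")
p0=np.array([.55186,-.40307,.15094]);r=R.from_euler('z',0)
f=1.42
jaw=np.radians(-64.9);y=np.array([np.sin(jaw),-np.cos(jaw)])  # tool y for down tool
for uv in [(397,312),(397,488),(375,400),(418,400)]:
    p=onz("wrist",(uv[0]/f,uv[1]/f),.1517,i);d=(p-p0)[:2];print(uv,p.round(4),"along jaw",d@[np.cos(jaw),np.sin(jaw)],"tooly",d@y)
E
```

```text
t 12.55 pos [450.6  59.7 244.7] jaw -99.9 tiltxy [-0. -0.] F [ 0.1 -0.4  0.5] w 10.8 j [-1.01 -0.12  0.74  1.9   0.09  1.34 -2.05]
12.55 [0.45063858 0.05967443 0.24473233] [-1.01 -0.12  0.74  1.9   0.09  1.34 -2.05]
(397, 312) [ 0.5804 -0.39    0.1517] along jaw 0.00027841703264431687 tooly -0.03142324013293617
(397, 488) [ 0.5217 -0.4176  0.1517] along jaw 0.0003610343466860413 tooly 0.0334409547035705
(375, 400) [ 0.55   -0.3965  0.1517] along jaw -0.006793457329408763 tooly -0.0011025953775961655
(418, 400) [ 0.5558 -0.4091  0.1517] along jaw 0.0071090395586933895 tooly -0.001045914726183627
```

View pics/wrist11b.png

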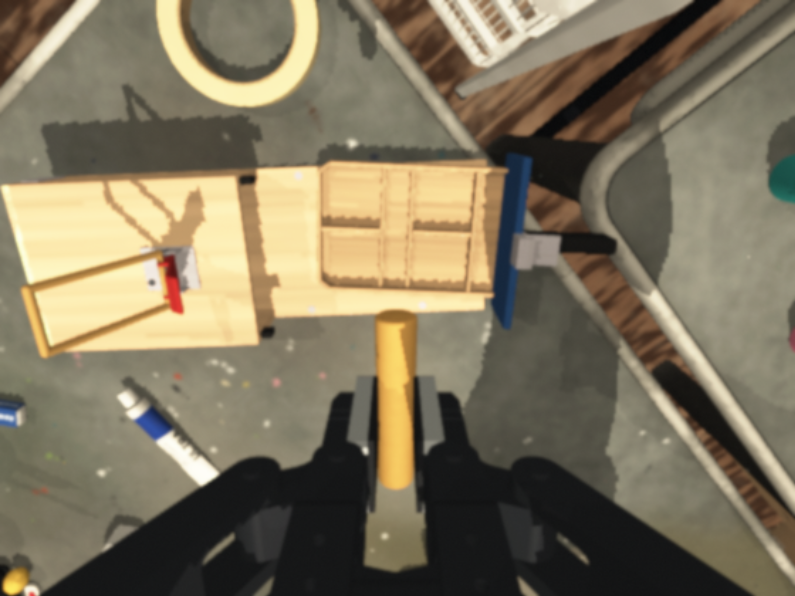

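```bash
python3 -c "
from h import *
crop(cv2.imread('pics/wrist11.png'),160,100,400,240,3.33,'w11c')"
```

```text
(no output)
```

View pics/w11c.png

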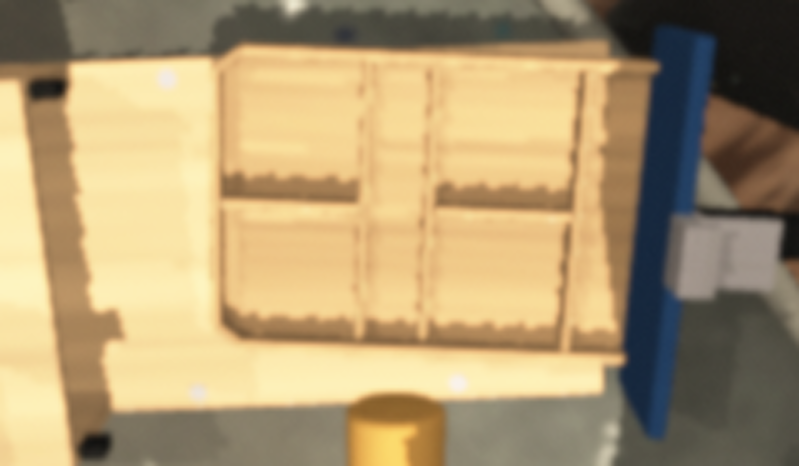

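```bash
cat > tray.py <<'E'
from h import *
i=dict(camera_info("wrist"));i["world_from_camera"]=np.load("w11.npy")
Q=lambda x,y:(160+(x+.5)/3.33-.5,100+(y+.5)/3.33-.5)
g=lambda p,z:onz("wrist",Q(*p),z,i)
L0,L1=g((245,46),.018),g((640,63),.018);R0,R1=g((245,340),.018),g((610,357),.018)
for a,b in((L0,L1),(R0,R1)):
    d=a-b;print("side dir deg",np.degrees(np.arctan2(d[1],d[0])))
a=np.radians(np.mean([np.degrees(np.arctan2(*(x[1::-1]))) for x in (L0-L1,R0-R1)]))
X=np.array([np.cos(a),np.sin(a)]);Y=np.array([-X[1],X[0]])
print("width",(L0-R0)[:2]@Y,"ymid",((L0+R0)/2)[:2]@Y)
t0,t1=g((399,67),.014),g((392,338),.014);print("trough",t0,t1,np.degrees(np.arctan2(*(t0-t1)[1::-1])),"mid",(t0+t1)/2)
rear=g((219,190),.018);print("rear along X",rear[:2]@X,"trough along X",((t0+t1)/2)[:2]@X,"diff should be 59")
yc=((L0+R0)/2)[:2]@Y;xt=((t0+t1)/2)[:2]@X
print("trough centre",X*xt+Y*yc,"tray origin",X*(xt-.078)+Y*yc)
mw=[g((25,85),.058),g((75,460),.058)];print("mouth roof edge",mw)
d=mw[0]-mw[1];print(np.degrees(np.arctan2(d[1],d[0])))
E
python3 tray.py
```

```text
side dir deg 77.72550289706632
side dir deg 77.28349603329907
width -0.09378706281706668 ymid -0.438043467803323
trough [0.50319311 0.04963536 0.014     ] [0.41710556 0.06689339 0.014     ] -11.335860985675128 mid [0.46014934 0.05826437 0.014     ]
rear along X 0.2123853359382071 trough along X 0.15644353002278347 diff should be 59
trough centre [0.46151612 0.05796148] tray origin [ 0.44463981 -0.01819094]
mouth roof edge [array([0.51973437, 0.15084017, 0.058     ]), array([0.40912764, 0.1662774 , 0.058     ])]
-7.9453718078740385
```

{"name": "play_rows", "arguments": {"rows": [[[23,-4,-40],[0,0,-1.6],5],[[0,0,-50],[0,0,0],5],[[0,0,-50],[0,0,0],5],[[0,0,-10],[0,0,0],5],[[0,0,0],[0,0,0],5],[[0,0,0],[0,0,0],5]]}}

```text
clock: 13.35
position: [0.475, 0.0567, 0.0971]
ee_rot: [-0.633, 0.775, -0.0, 0.001]
ft_force: [-0.1, -0.3, 0.0]
grip_width: 0.127
```

```bash
python3 st.py;python3 look.py 12
```

```text
t 13.35 pos [475.   56.7  97.1] jaw -101.5 tiltxy [0.1 0.1] F [-0.1 -0.3  0. ] w 10.8 j [-0.96  0.16  0.81  2.03 -0.14  1.   -1.85]
13.35 [0.47504805 0.0566801  0.09706556] [-0.96  0.16  0.81  2.03 -0.14  1.   -1.85]
```

View pics/wrist12b.png

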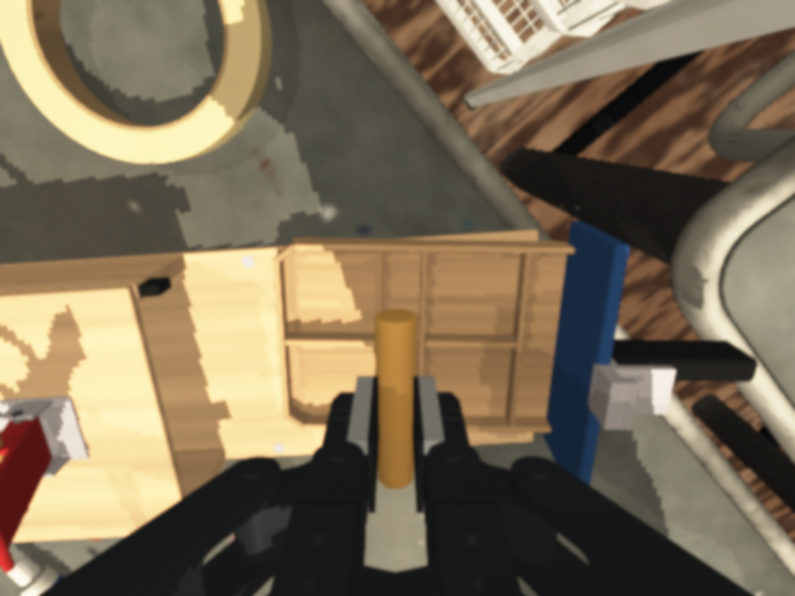

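```bash
cat > c12.py <<'E'
from h import *
crop(cv2.imread('pics/wrist12.png'),190,160,410,310,3.6,'w12c')
i=dict(camera_info("wrist"));i["world_from_camera"]=np.load("w12.npy")
f=1.42
X=np.array([np.cos(np.radians(78.5)),np.sin(np.radians(78.5))])
t=np.array([.47505,.05668])
for uv,z in [((402,265),.014),((396,352),.1),((345,340),.018),((398,320),.0978)]:
    p=onz("wrist",(uv[0]/f,uv[1]/f),z,i);print(uv,p.round(4),"alongX rel TCP",((p[:2]-t)@X*1000).round(1))
E
python3 c12.py
```

```text
(402, 265) [0.4972 0.0498 0.014 ] alongX rel TCP -2.4
(396, 352) [0.4935 0.0534 0.1   ] alongX rel TCP 0.5
(345, 340) [0.4671 0.0838 0.018 ] alongX rel TCP 25.0
(398, 320) [0.5029 0.0509 0.0978] alongX rel TCP -0.1
```

View pics/w12c.png

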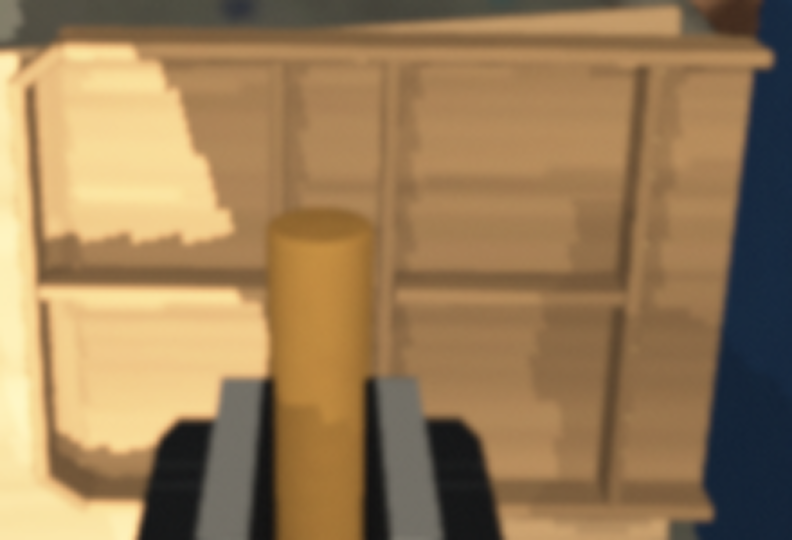

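{"name": "play_rows", "arguments": {"rows": [[[0,-2,-35],[0,0,0],5],[[0,0,-25],[0,0,0],5],[[0,0,-12],[0,0,0],5],[[0,0,-4],[0,0,0],5],[[0,0,-2],[0,0,0],5],[[0,0,0],[0,0,0],5],[[0,0,0],[0,0,0],5]]}}

```text
clock: 14.28
position: [0.4741, 0.0547, 0.0177]
ee_rot: [-0.633, 0.774, -0.0, 0.0]
ft_force: [-0.3, -0.2, -0.3]
grip_width: 0.125
```

```bash
python3 st.py;python3 look.py 13;python3 -c "
from h import *
crop(cv2.imread('pics/wrist13.png'),190,160,410,310,3.6,'w13c')"
```

```text
t 14.28 pos [474.1  54.7  17.7] jaw -101.5 tiltxy [0. 0.] F [-0.3 -0.2 -0.3] w 10.7 j [-0.88  0.32  0.76  2.09 -0.3   0.84 -1.72]
14.275 [0.47410129 0.05469499 0.01772558] [-0.88  0.32  0.76  2.09 -0.3   0.84 -1.72]
```

View pics/w13c.png

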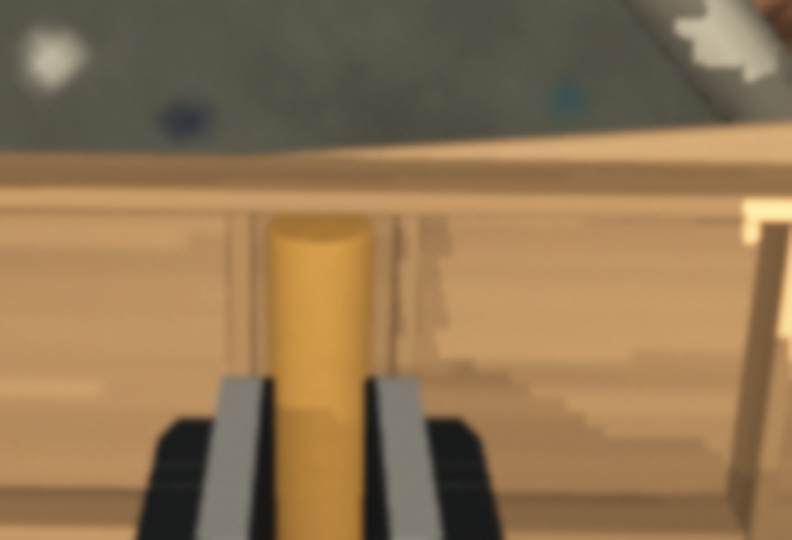

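{"name": "play_rows", "arguments": {"rows": [[[0,0,-1],[0,0,0],8],[[0,0,0],[0,0,0],16],[[0,0,0],[0,0,0],22],[[0,0,0],[0,0,0],24],[[0,0,5],[0,0,0],24],[[0,0,30],[0,0,0],24],[[0,0,50],[0,0,0],60],[[0,0,0],[0,0,0],85]]}}

```text
clock: 15.32
position: [0.4759, 0.055, 0.1045]
ee_rot: [-0.632, 0.775, -0.001, 0.003]
ft_force: [0.1, 0.9, -1.0]
grip_width: 0.694
```

```bash
python3 st.py;python3 look.py 14
```

```text
t 15.32 pos [475.9  55.  104.5] jaw -101.5 tiltxy [0.3 0.2] F [ 0.1  0.9 -1. ] w 59.3 j [-0.98  0.15  0.84  2.03 -0.13  1.01 -1.85]
15.325 [0.47592247 0.05495659 0.10454672] [-0.98  0.15  0.84  2.03 -0.13  1.01 -1.85]
```

View pics/wrist14b.png

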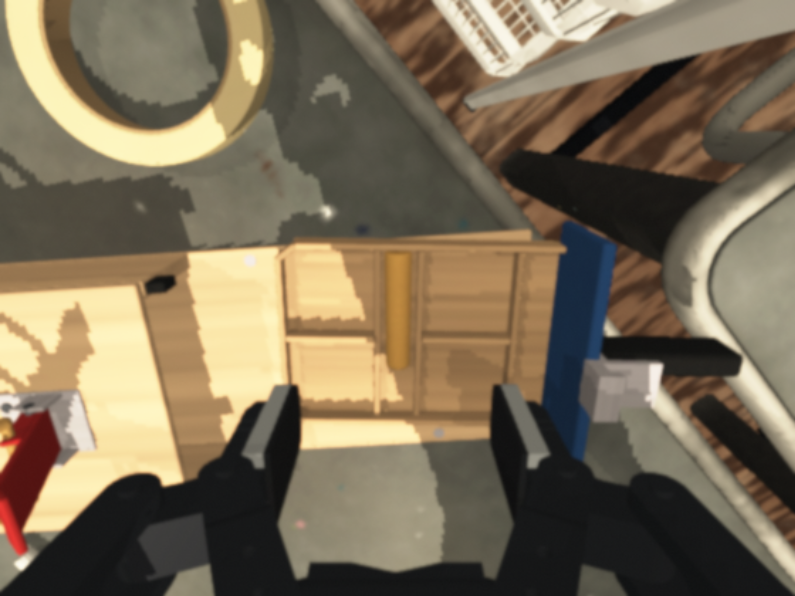

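{"name": "play_rows", "arguments": {"rows": [[[-5,-20,30],[0,0,9],60],[[-10,-40,30],[0,0,9],60],[[-10,-40,20],[0,0,9],60],[[-10,-40,10],[0,0,9],60],[[-10,-40,0],[0,0,9],60],[[-10,-40,0],[0,0,9],60],[[-10,-40,0],[0,0,9],60],[[-10,-40,0],[0,0,9],60],[[-10,-40,0],[0,0,9],60],[[-10,-49,0],[0,0,9],60],[[0,0,0],[0,0,0],60],[[0,0,0],[0,0,0],60]]}}

```text
clock: 16.88
position: [0.3848, -0.2991, 0.1928]
ee_rot: [0.987, -0.16, -0.003, -0.001]
ft_force: [-0.2, 0.1, -0.5]
grip_width: 0.706
```

```bash
python3 st.py;python3 look.py 15
```

```text
t 16.88 pos [ 384.8 -299.1  192.8] jaw -18.4 tiltxy [-0.3  0.2] F [-0.2  0.1 -0.5] w 60.3 j [-0.68  0.09  1.33  1.91 -0.09  1.22  0.36]
16.875 [ 0.38475468 -0.29911102  0.19280903] [-0.68  0.09  1.33  1.91 -0.09  1.22  0.36]
```

View pics/wrist15b.png

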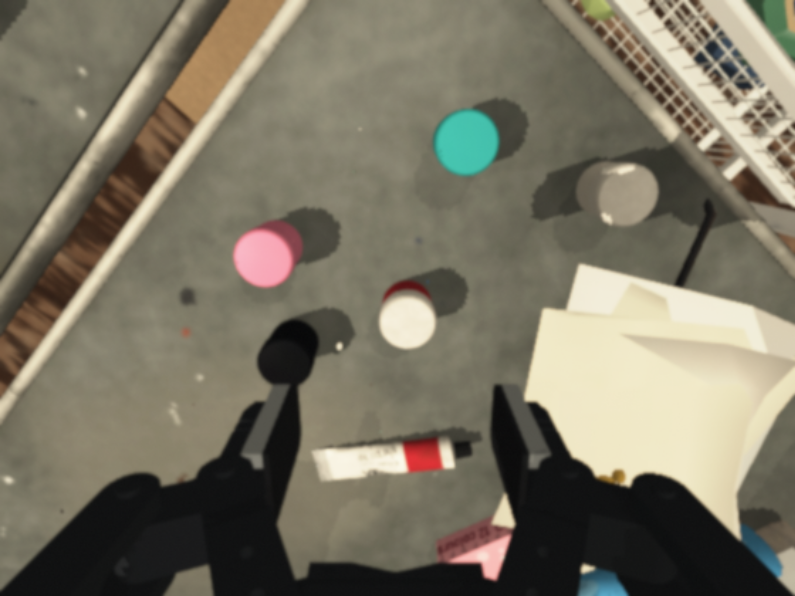

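{"name": "play_rows", "arguments": {"rows": [[[0,-10,0],[0,0,2],60],[[0,-10,0],[0,0,2],60],[[0,0,0],[0,0,0],60]]}}

```text
clock: 17.3
position: [0.3854, -0.319, 0.1934]
ee_rot: [0.992, -0.124, -0.002, -0.002]
ft_force: [-0.6, -0.1, 0.0]
grip_width: 0.699
```

```bash
python3 st.py
```

```text
t 17.3 pos [ 385.4 -319.   193.4] jaw -14.3 tiltxy [-0.2  0.2] F [-0.6 -0.1  0. ] w 59.7 j [-0.56  0.17  1.28  1.88 -0.17  1.23  0.53]
```

```bash
cat > pot.py <<'E'
import sys
from h import *
# find lid ellipse near expected pixel: usage pot.py k x y(scaled 1.42)
def lid(k,x,y,z=.041,thr=None):
    i=dict(camera_info("wrist"));i["world_from_camera"]=np.load(f"w{k}.npy")
    im=cv2.imread(f"pics/wrist{k}.png");h=cv2.cvtColor(im,cv2.COLOR_BGR2HSV)
    x/=1.42;y/=1.42;s0=h[int(y),int(x)].astype(int)
    m=((abs(h[...,2].astype(int)-s0[2])<35)&(abs(h[...,1].astype(int)-s0[1])<40)).astype(np.uint8)
    n,l=cv2.connectedComponents(m);c=(l==l[int(y),int(x)]).astype(np.uint8)
    ct=max(cv2.findContours(c,cv2.RETR_EXTERNAL,cv2.CHAIN_APPROX_NONE)[0],key=cv2.contourArea)
    (cx,cy),ax,an=cv2.fitEllipse(cv2.convexHull(ct));p=onz("wrist",(cx,cy),z,i)
    print("hsv",s0,"ell",round(cx,1),round(cy,1),np.round(ax,1),"world",p.round(4),"diam mm",np.round(np.array(ax)/i["fx"]*(np.array(i["world_from_camera"])[2,3]-z)*1000,1));return p
if __name__=="__main__": lid(int(sys.argv[1]),float(sys.argv[2]),float(sys.argv[3]))
E
python3 look.py 16; python3 pot.py 15 408 320; python3 -c "
from h import *
i=dict(camera_info('wrist'));i['world_from_camera']=np.load('w16.npy');print(proj('wrist',[.3816,-.3335,.041],i)*1.42)"
```

```text
17.3 [ 0.38536521 -0.31902442  0.19338393] [-0.56  0.17  1.28  1.88 -0.17  1.23  0.53]
hsv [ 23  31 242] ell 286.3 226.7 [35.4 38.4] world [ 0.381  -0.3323  0.041 ] diam mm [29.6 32. ]
[394.97497425 295.287207  ]
```

View pics/wrist16b.png

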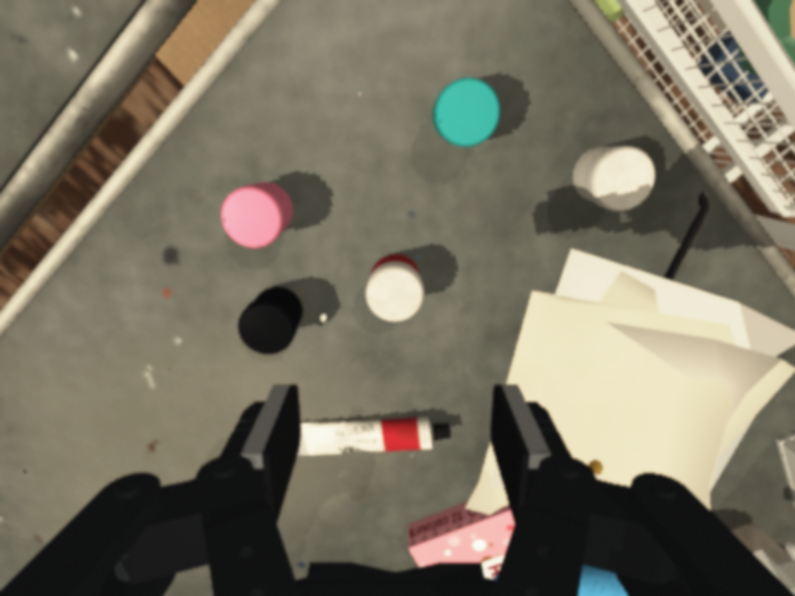

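{"name": "play_rows", "arguments": {"rows": [[[-4,-14,-40],[0,0,2],60],[[0,0,-50],[0,0,0],60],[[0,0,-50],[0,0,0],60],[[0,0,-25],[0,0,0],60],[[0,0,-12],[0,0,0],60],[[0,0,0],[0,0,0],60]]}}

```text
clock: 18.1
position: [0.3815, -0.3331, 0.0166]
ee_rot: [0.994, -0.106, -0.002, -0.001]
ft_force: [-0.0, 0.0, -0.3]
grip_width: 0.7
```

```bash
python3 st.py;python3 look.py 17
```

```text
t 18.1 pos [ 381.5 -333.1   16.6] jaw -12.2 tiltxy [-0.2  0.2] F [-0.   0.  -0.3] w 59.8 j [-0.2   0.49  0.99  2.02 -0.52  0.91  0.86]
18.1 [ 0.38146918 -0.33309992  0.0166444 ] [-0.2   0.49  0.99  2.02 -0.52  0.91  0.86]
```

View pics/wrist17b.png

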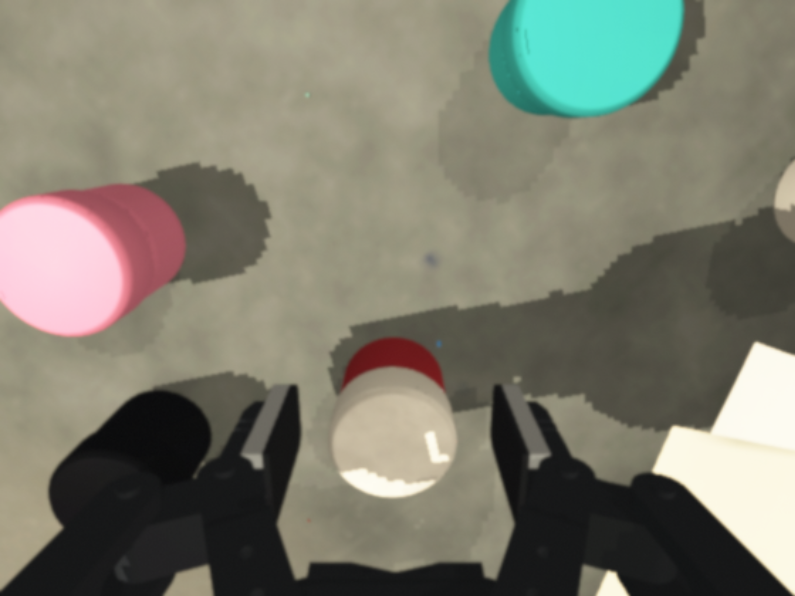

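{"name": "play_rows", "arguments": {"rows": [[[0,0,0],[0,0,0],45],[[0,0,0],[0,0,0],30],[[0,0,0],[0,0,0],28],[[0,0,0],[0,0,0],28],[[0,0,0],[0,0,0],28],[[0,0,20],[0,0,0],28],[[0,0,50],[0,0,0],28],[[0,0,50],[0,0,0],28],[[0,0,0],[0,0,0],28]], "force": 35}}

```text
clock: 19.27
position: [0.3826, -0.3351, 0.1403]
ee_rot: [0.994, -0.107, 0.001, -0.001]
ft_force: [0.6, -0.1, -1.7]
grip_width: 0.41
```

```bash
python3 st.py;python3 look.py 18
```

```text
t 19.27 pos [ 382.6 -335.1  140.3] jaw -12.2 tiltxy [0.1 0.1] F [ 0.6 -0.1 -1.7] w 35.0 j [-0.4   0.29  1.2   1.92 -0.3   1.13  0.7 ]
19.275 [ 0.38255823 -0.33512697  0.1403055 ] [-0.4   0.29  1.2   1.92 -0.3   1.13  0.7 ]
```

View pics/wrist18b.png

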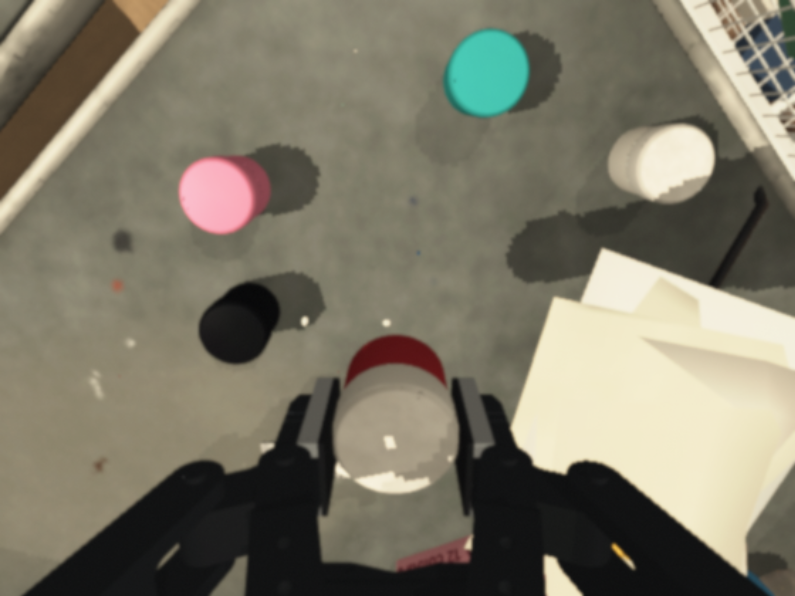

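{"name": "play_rows", "arguments": {"rows": [[[10,30,20],[0,0,0.7],28],[[14,50,20],[0,0,0],28],[[14,55,0],[0,0,0],28],[[14,55,0],[0,0,0],28],[[14,55,0],[0,0,0],28],[[14,55,0],[0,0,0],28],[[14,55,0],[0,0,0],28],[[14,50,0],[0,0,0],28],[[0,16,-40],[0,0,0],28],[[0,0,-40],[0,0,0],28],[[0,0,0],[0,0,0],28],[[0,0,0],[0,0,0],28]]}}

```text
clock: 20.82
position: [0.4876, 0.0794, 0.0952]
ee_rot: [0.995, -0.101, -0.002, -0.001]
ft_force: [-0.1, 0.6, -0.6]
grip_width: 0.414
```

```bash
python3 st.py;python3 look.py 19
```

```text
t 20.82 pos [487.6  79.4  95.2] jaw -11.6 tiltxy [-0.2  0.1] F [-0.1  0.6 -0.6] w 35.3 j [-1.08  0.24  0.93  2.   -0.23  1.02 -0.24]
20.825 [0.48763547 0.07939815 0.09522737] [-1.08  0.24  0.93  2.   -0.23  1.02 -0.24]
```

View pics/wrist19b.png

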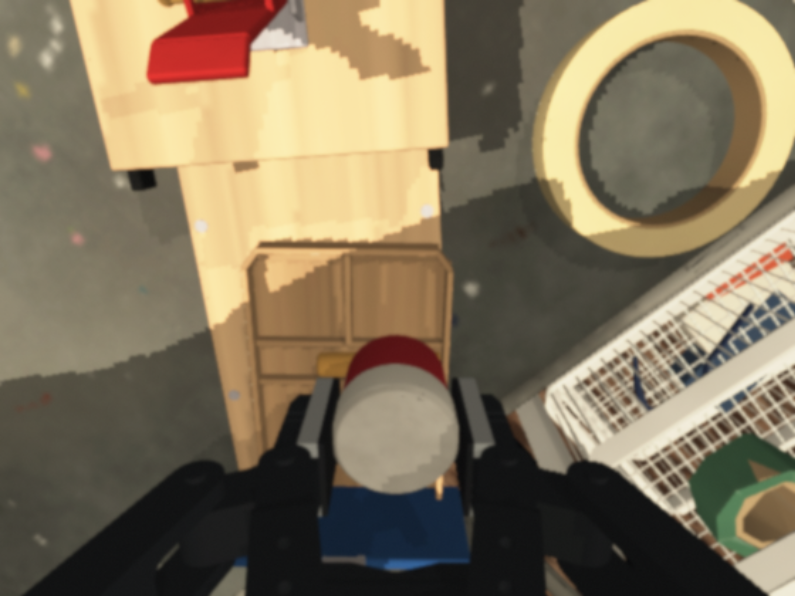

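```bash
cat > pk.py <<'E'
from h import *
import sys
i=dict(camera_info("wrist"));i["world_from_camera"]=np.load("w19.npy")
f=1.42
X=np.array([.1994,.9799]);Y=np.array([-.9799,.1994])
c=0
for uv,z in [((349,292),.018),((449,292),.018),((347,249),.018),((350,341),.014),((250,292),.018)]:
    p=onz("wrist",(uv[0]/f,uv[1]/f),z,i);print(uv,p.round(4),"X",(p[:2]@X).round(4),"Y",(p[:2]@Y).round(4))
E
python3 pk.py
```

```text
(349, 292) [0.4695 0.0952 0.018 ] X 0.1869 Y -0.441
(449, 292) [0.5148 0.086  0.018 ] X 0.187 Y -0.4873
(347, 249) [0.4733 0.1153 0.018 ] X 0.2073 Y -0.4408
(350, 341) [0.4635 0.0694 0.014 ] X 0.1604 Y -0.4404
(250, 292) [0.4245 0.1043 0.018 ] X 0.1869 Y -0.3951
```

{"name": "play_rows", "arguments": {"rows": [[[4,7,-20],[0,0,0],28],[[0,0,-20],[0,0,0],28],[[0,0,-10],[0,0,0],28],[[0,0,0],[0,0,0],28]]}}

```text
clock: 21.38
position: [0.4914, 0.0869, 0.0447]
ee_rot: [0.995, -0.1, -0.002, -0.001]
ft_force: [0.3, -0.6, -1.6]
grip_width: 0.413
```

```bash
python3 st.py;python3 look.py 20
```

```text
t 21.38 pos [491.4  86.9  44.7] jaw -11.5 tiltxy [-0.2  0.2] F [ 0.3 -0.6 -1.6] w 35.2 j [-1.02  0.35  0.87  2.02 -0.34  0.92 -0.17]
21.375 [0.49140556 0.08690474 0.04468447] [-1.02  0.35  0.87  2.02 -0.34  0.92 -0.17]
```

View pics/wrist20b.png

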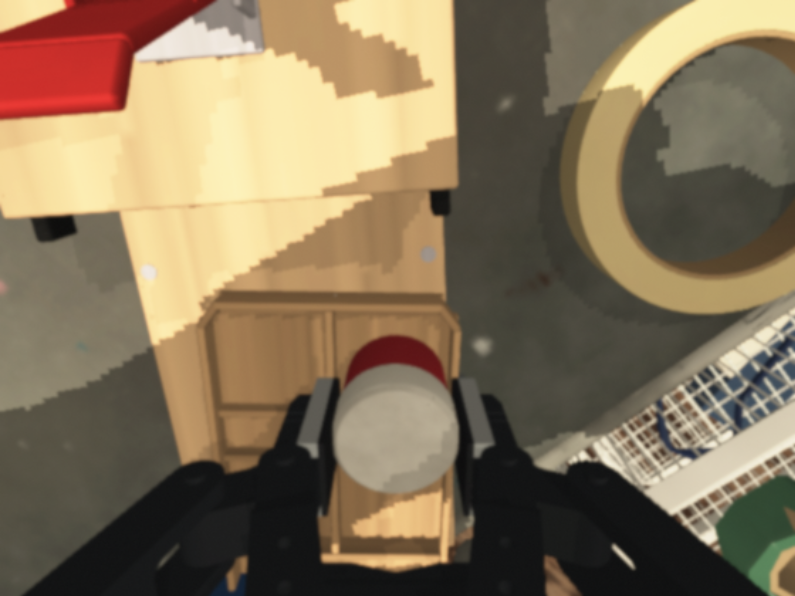

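{"name": "play_rows", "arguments": {"rows": [[[0,0,-8],[0,0,0],28],[[0,0,-7],[0,0,0],28],[[0,0,-4],[0,0,0],28],[[0,0,0],[0,0,0],28],[[0,0,0],[0,0,0],28]]}}

```text
clock: 22.05
position: [0.4911, 0.087, 0.0254]
ee_rot: [0.995, -0.1, -0.003, -0.001]
ft_force: [-4.3, -1.1, 8.4]
grip_width: 0.407
```

```bash
python3 st.py
```

```text
t 22.05 pos [491.1  87.   25.4] jaw -11.5 tiltxy [-0.3  0.2] F [-4.3 -1.1  8.4] w 34.8 j [-0.99  0.39  0.85  2.03 -0.38  0.89 -0.14]
```

{"name": "play_rows", "arguments": {"rows": [[[0,0,1],[0,0,0],36],[[0,0,0],[0,0,0],42],[[0,0,0],[0,0,0],46],[[0,0,0],[0,0,0],46]]}}

```text
clock: 22.55
position: [0.4912, 0.087, 0.0261]
ee_rot: [0.995, -0.1, -0.002, -0.001]
ft_force: [0.6, -0.7, -0.1]
grip_width: 0.539
```

```bash
python3 st.py
```

```text
t 22.55 pos [491.2  87.   26.1] jaw -11.5 tiltxy [-0.2  0.1] F [ 0.6 -0.7 -0.1] w 46.1 j [-1.    0.39  0.85  2.03 -0.38  0.89 -0.14]
```

Lift and move back a bit to look at the tray.

{"name": "play_rows", "arguments": {"rows": [[[0,0,20],[0,0,0],46],[[0,0,40],[0,0,0],46],[[0,-20,50],[0,0,0],60],[[0,-60,50],[0,0,0],60],[[0,-20,0],[0,0,0],60],[[0,0,0],[0,0,0],60]]}}

```text
clock: 23.3
position: [0.4912, -0.0022, 0.1765]
ee_rot: [0.995, -0.102, -0.002, -0.002]
ft_force: [-0.3, 1.6, -0.7]
grip_width: 0.704
```

```bash
python3 st.py;python3 look.py 21
```

```text
t 23.3 pos [491.2  -2.2 176.5] jaw -11.7 tiltxy [-0.2  0.2] F [-0.3  1.6 -0.7] w 60.1 j [-1.07  0.09  1.05  1.92 -0.09  1.18 -0.19]
23.3 [ 0.4912434 -0.0022341  0.1764522] [-1.07  0.09  1.05  1.92 -0.09  1.18 -0.19]
```

View pics/wrist21b.png

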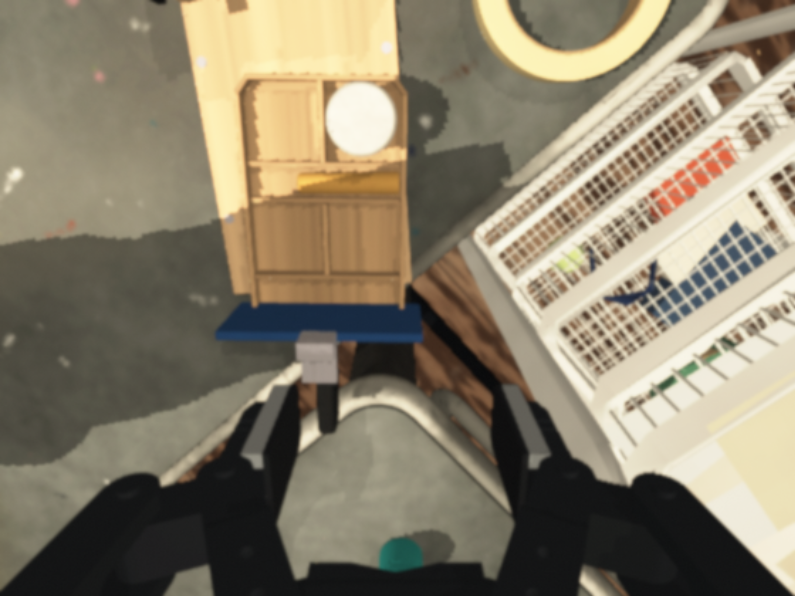

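{"name": "play_rows", "arguments": {"rows": [[[0,-40,0],[0,0,0],60],[[5,-50,0],[0,0,0],60],[[8,-50,0],[0,0,0],60],[[8,-50,0],[0,0,0],60],[[8,-50,0],[0,0,0],60],[[6,-20,0],[0,0,0],60],[[0,0,0],[0,0,0],60],[[0,0,0],[0,0,0],60]]}}

```text
clock: 24.35
position: [0.5265, -0.2592, 0.1754]
ee_rot: [0.995, -0.099, -0.003, -0.001]
ft_force: [-0.1, 0.5, 0.2]
grip_width: 0.7
```

```bash
python3 st.py;python3 look.py 22
```

```text
t 24.35 pos [ 526.5 -259.2  175.4] jaw -11.4 tiltxy [-0.3  0.2] F [-0.1  0.5  0.2] w 59.8 j [-0.42  0.45  1.04  1.68 -0.4   1.26  0.5 ]
24.35 [ 0.52650161 -0.25920759  0.17536714] [-0.42  0.45  1.04  1.68 -0.4   1.26  0.5 ]
```

View pics/wrist22b.png

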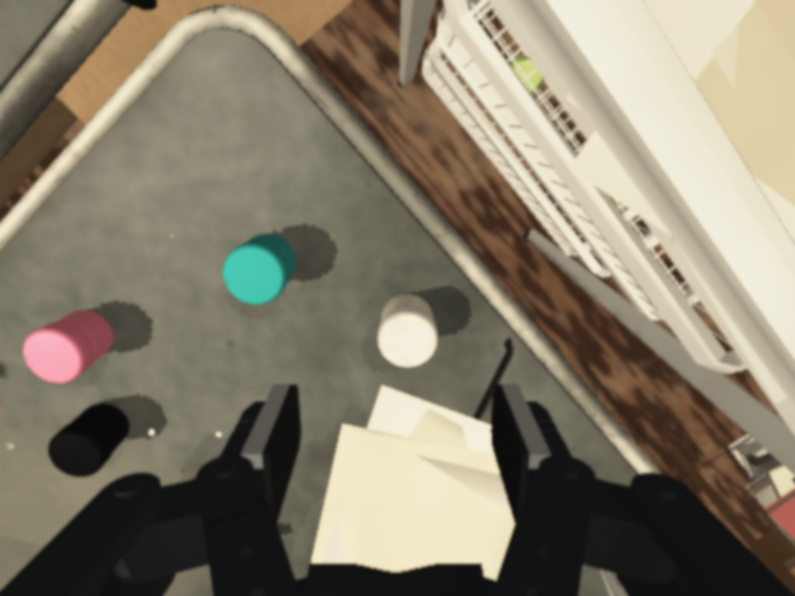

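```bash
python3 pot.py 22 408 335; python3 -c "
from h import *
crop(cv2.imread('pics/wrist22.png'),140,140,340,280,4,'w22c')"
```

```text
hsv [ 23  27 244] ell 286.3 239.1 [36.9 40.2] world [ 0.5258 -0.2969  0.041 ] diam mm [29.  31.6]
```

View pics/w22c.png

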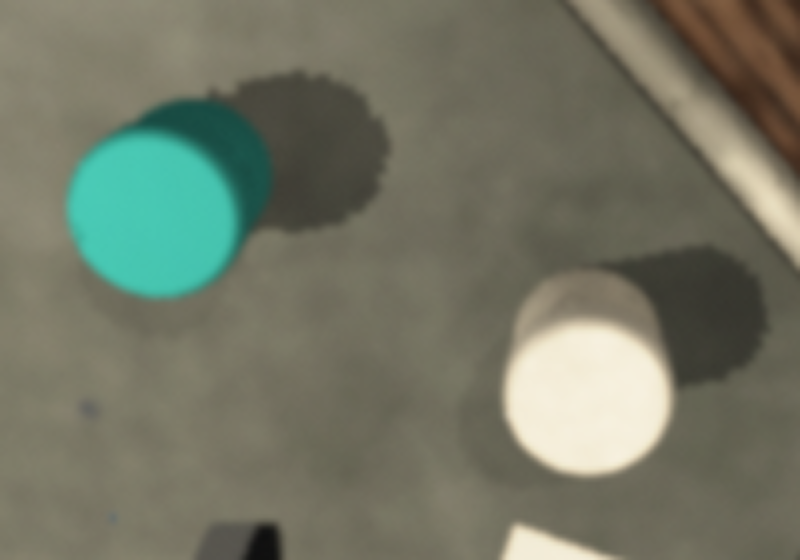

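{"name": "play_rows", "arguments": {"rows": [[[-1,-38,-20],[0,0,0],60],[[0,0,-50],[0,0,0],60],[[0,0,-50],[0,0,0],60],[[0,0,-26],[0,0,0],60],[[0,0,-12],[0,0,0],60],[[0,0,0],[0,0,0],60]]}}

```text
clock: 25.15
position: [0.5255, -0.2982, 0.0183]
ee_rot: [0.995, -0.1, -0.002, -0.001]
ft_force: [1.0, -0.1, 0.2]
grip_width: 0.702
```

```bash
python3 st.py;python3 look.py 23
```

```text
t 25.15 pos [ 525.5 -298.2   18.3] jaw -11.4 tiltxy [-0.2  0.2] F [ 1.  -0.1  0.2] w 60.0 j [-0.22  0.66  0.88  1.76 -0.59  1.01  0.68]
25.15 [ 0.52549973 -0.29818841  0.01825607] [-0.22  0.66  0.88  1.76 -0.59  1.01  0.68]
```

View pics/wrist23b.png

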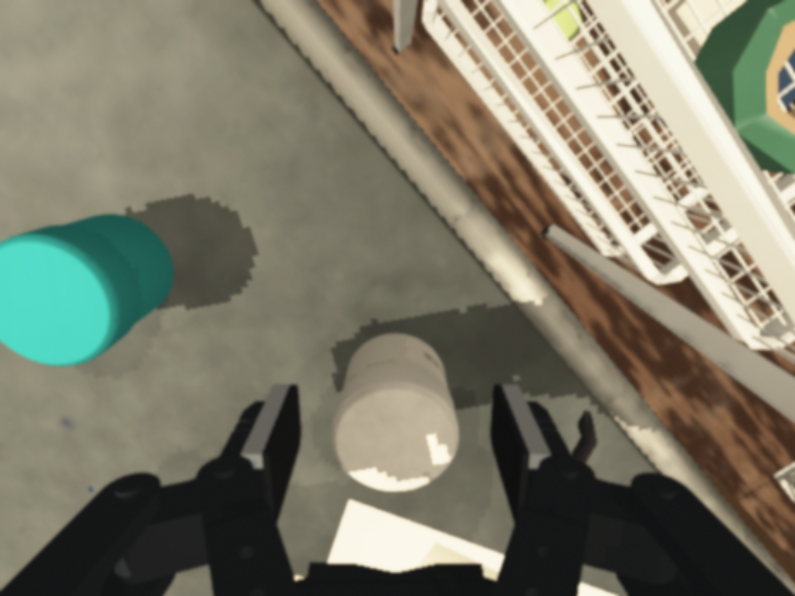

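{"name": "play_rows", "arguments": {"rows": [[[0,0,-2],[0,0,0],45],[[0,0,0],[0,0,0],30],[[0,0,0],[0,0,0],28],[[0,0,0],[0,0,0],28],[[0,0,0],[0,0,0],28],[[0,0,20],[0,0,0],28],[[0,0,50],[0,0,0],28],[[0,0,50],[0,0,0],28],[[0,10,40],[0,0,0],28],[[0,0,0],[0,0,0],28]], "force": 35}}

```text
clock: 26.45
position: [0.5266, -0.2896, 0.1802]
ee_rot: [0.995, -0.1, 0.001, -0.001]
ft_force: [0.5, -0.2, -1.7]
grip_width: 0.414
```

```bash
python3 st.py;python3 look.py 24
```

```text
t 26.45 pos [ 526.6 -289.6  180.2] jaw -11.5 tiltxy [0.1 0.1] F [ 0.5 -0.2 -1.7] w 35.3 j [-0.35  0.47  1.03  1.64 -0.42  1.27  0.56]
26.45 [ 0.52657373 -0.28957117  0.1801757 ] [-0.35  0.47  1.03  1.64 -0.42  1.27  0.56]
```

View pics/wrist24b.png

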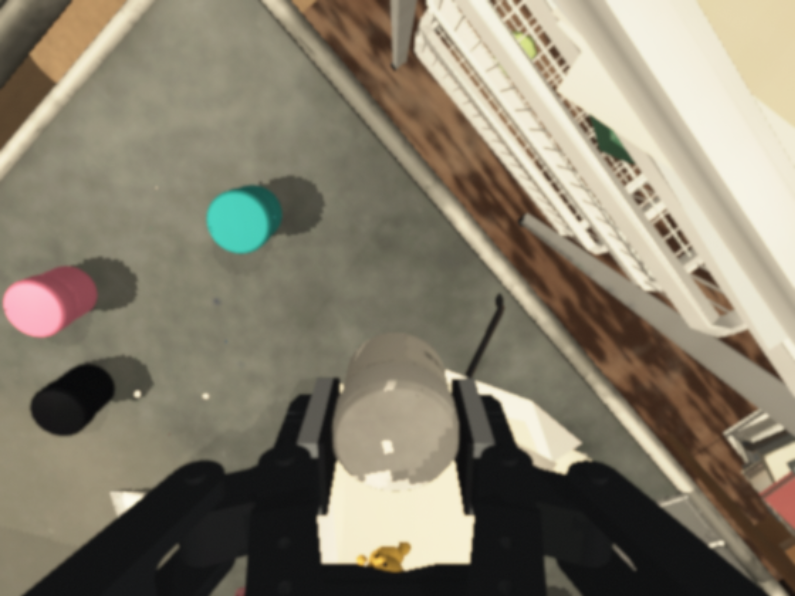

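{"name": "play_rows", "arguments": {"rows": [[[-10,34,0],[0,0,0],28],[[-14,48,0],[0,0,0],28],[[-14,48,0],[0,0,0],28],[[-14,48,0],[0,0,0],28],[[-14,48,0],[0,0,0],28],[[-14,48,0],[0,0,0],28],[[-14,45,-20],[0,0,0],28],[[0,0,-40],[0,0,0],28],[[0,0,-20],[0,0,0],28],[[0,0,0],[0,0,0],28],[[0,0,0],[0,0,0],28]]}}

```text
clock: 27.88
position: [0.4315, 0.0293, 0.0967]
ee_rot: [0.995, -0.101, -0.002, -0.001]
ft_force: [0.5, 0.8, -0.1]
grip_width: 0.413
```

```bash
python3 st.py;python3 look.py 25
```

```text
t 27.88 pos [431.5  29.3  96.7] jaw -11.5 tiltxy [-0.2  0.1] F [ 0.5  0.8 -0.1] w 35.3 j [-1.25  0.01  1.11  2.14 -0.02  1.   -0.33]
27.875 [0.43151991 0.02933336 0.09673208] [-1.25  0.01  1.11  2.14 -0.02  1.   -0.33]
```

View pics/wrist25b.png

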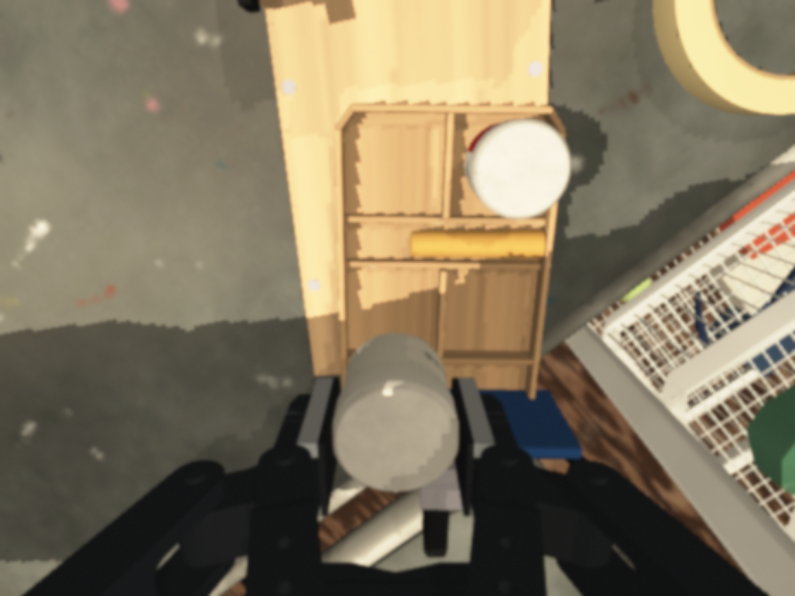

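```bash
python3 - <<'E'
from h import *
i=dict(camera_info("wrist"));i["world_from_camera"]=np.load("w25.npy")
f=1.42
X=np.array([.1994,.9799]);Y=np.array([-.9799,.1994])
q=[]
for uv,z in [((442,310),.018),((345,310),.018),((395,264),.014),((492,360),.018),((395,218),.014),((395,106),.018)]:
    p=onz("wrist",(uv[0]/f,uv[1]/f),z,i);print(uv,p.round(4),"X",(p[:2]@X).round(4),"Y",(p[:2]@Y).round(4))
t=np.array([.4315,.0293]);print(t@X,t@Y)
E
```

```text
(442, 310) [0.454  0.0273 0.018 ] X 0.1173 Y -0.4394
(345, 310) [0.4091 0.0363 0.018 ] X 0.1172 Y -0.3937
(395, 264) [0.4365 0.0526 0.014 ] X 0.1386 Y -0.4173
(492, 360) [ 0.4735 -0.0032  0.018 ] X 0.0913 Y -0.4646
(395, 218) [0.4408 0.0736 0.014 ] X 0.1601 Y -0.4173
(395, 106) [0.4502 0.1198 0.018 ] X 0.2072 Y -0.4173
0.11475217 -0.41698442999999996
```

{"name": "play_rows", "arguments": {"rows": [[[0,0,-25],[0,0,0],28],[[0,0,-25],[0,0,0],28],[[0,0,-12],[0,0,0],28],[[0,0,-5],[0,0,0],28],[[0,0,-3],[0,0,0],28],[[0,0,0],[0,0,0],28],[[0,0,0],[0,0,0],28]]}}

```text
clock: 28.8
position: [0.4316, 0.0299, 0.0266]
ee_rot: [0.995, -0.1, -0.002, -0.001]
ft_force: [-0.2, 0.1, -0.1]
grip_width: 0.411
```

```bash
python3 st.py
```

```text
t 28.8 pos [431.6  29.9  26.6] jaw -11.5 tiltxy [-0.2  0.2] F [-0.2  0.1 -0.1] w 35.1 j [-1.12  0.26  1.05  2.2  -0.3   0.84 -0.09]
```

{"name": "play_rows", "arguments": {"rows": [[[0,0,-1],[0,0,0],28],[[0,0,0],[0,0,0],36],[[0,0,0],[0,0,0],42],[[0,0,0],[0,0,0],46],[[0,0,0],[0,0,0],46],[[0,0,20],[0,0,0],46],[[0,0,40],[0,0,0],46],[[0,-20,50],[0,0,0],46],[[0,-60,30],[0,0,0],40],[[0,0,0],[0,0,0],40]]}}

```text
clock: 30.05
position: [0.4317, -0.0427, 0.1556]
ee_rot: [0.995, -0.101, -0.002, -0.005]
ft_force: [0.2, 1.5, 0.3]
grip_width: 0.469
```

```bash
python3 st.py;python3 look.py 26; python3 -c "
from h import *
cv2.imwrite('pics/scene26.png',camera('scene'));cv2.imwrite('pics/top26.png',camera('top'))"
```

```text
t 30.05 pos [431.7 -42.7 155.6] jaw -11.6 tiltxy [-0.2  0.6] F [0.2 1.5 0.3] w 40.1 j [-1.27 -0.26  1.18  2.08  0.25  1.18 -0.4 ]
30.05 [ 0.43168505 -0.04268218  0.15558252] [-1.27 -0.26  1.18  2.08  0.25  1.18 -0.4 ]
```

View pics/wrist26b.png

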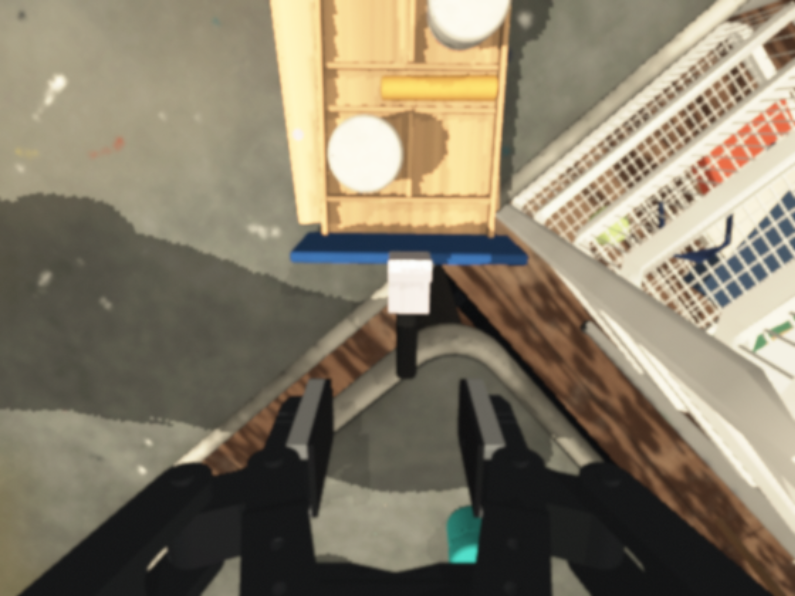

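View pics/scene26.png

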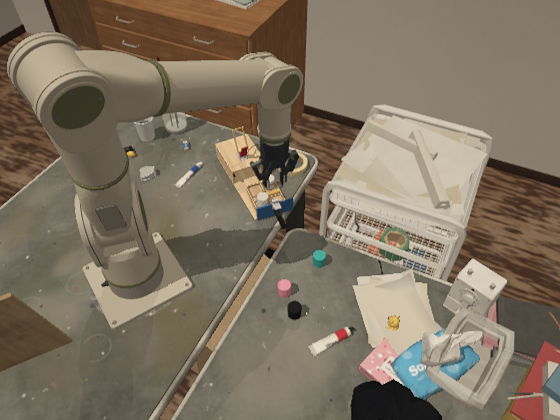

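```bash
python3 -c "
from h import *
crop(cv2.imread('pics/wrist2.png'),190,15,310,275,3,'w2c')
im=cv2.imread('pics/wrist11.png');crop(im,0,110,200,260,4,'w11d')
print(cv2.imread('pics/w2c.png').shape)"
```

```text
(780, 360, 3)
```

View pics/w2c.png

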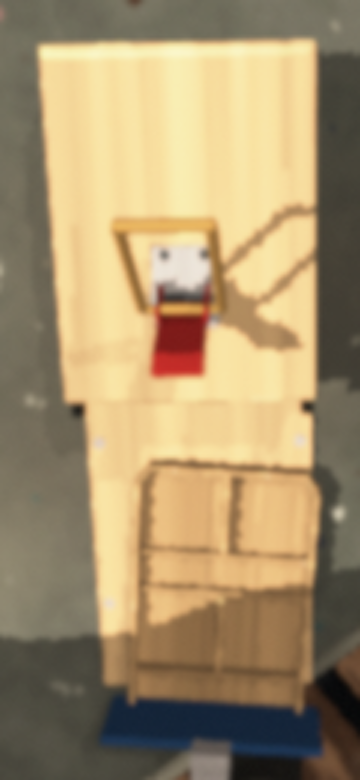

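View pics/w11d.png

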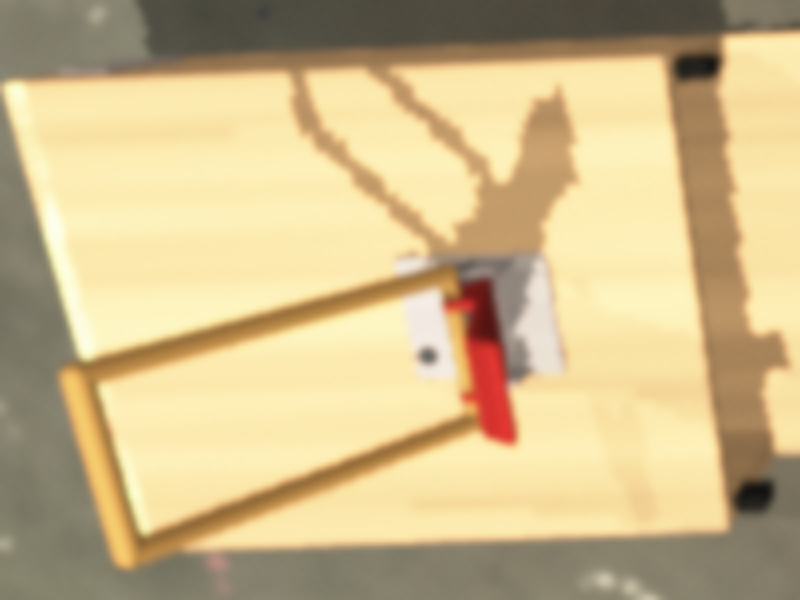

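```bash
python3 - <<'E'
from h import *
i0=dict(camera_info("wrist"))
def I(k):
    d=dict(i0);d["world_from_camera"]=np.load(f"w{k}.npy");return d
W=lambda x,y:(190+(x+.5)/3-.5,15+(y+.5)/3-.5)
V=lambda x,y:(0+(x+.5)/4-.5,110+(y+.5)/4-.5)
g=lambda k,p,z:onz("wrist",p,z,I(k))
A={"BL":g(2,W(40,44),.058),"BR":g(2,W(316,41),.058),"FL":g(2,W(65,402),.058),"FR":g(2,W(316,401),.058)}
for k,v in A.items():print(k,v.round(4))
B={"BR":g(11,V(5,84),.058),"FR":g(11,V(668,58),.058),"FL":g(11,V(728,532),.058)}
print("w11");[print(k,v.round(4)) for k,v in B.items()]
for nm,D in(("w2",A),("w11",B)):
    f=D["FR"]-D["FL"];s=D["BR"]-D["FR"]
    print(nm,"front ang",np.degrees(np.arctan2(f[1],f[0])),"len",np.linalg.norm(f),"side ang",np.degrees(np.arctan2(s[1],s[0])),"len",np.linalg.norm(s),"mid",(D["FR"]+D["FL"])/2)
s=A["BL"]-A["FL"];print("left side",np.degrees(np.arctan2(s[1],s[0])))
# triangulate front corners
print(tri([ray("wrist",W(65,402),I(2)),ray("wrist",V(728,532),I(11))]),tri([ray("wrist",W(316,401),I(2)),ray("wrist",V(668,58),I(11))]))
# fin in w26
f=1.42
for uv,z in [((406,345),.043),((406,378),.043),((407,318),.043),((411,258),.073),((409,312),.0615)]:
    print(uv,g(26,(uv[0]/f,uv[1]/f),z).round(4))
E
```

```text
BL [0.4259 0.3181 0.058 ]
BR [0.542 0.302 0.058]
FL [0.4048 0.1677 0.058 ]
FR [0.522  0.1508 0.058 ]
w11
BR [0.5411 0.302  0.058 ]
FR [0.5207 0.1511 0.058 ]
FL [0.404  0.1682 0.058 ]
w2 front ang -8.210803068616139 len 0.11836997598819979 side ang 82.44499638709031 len 0.1525134032921093 mid [0.46341909 0.15926248 0.058     ]
w11 front ang -8.361753725924137 len 0.11795303880545284 side ang 82.29568665684258 len 0.15226827160787987 mid [0.46237225 0.15963925 0.058     ]
left side 82.01361928201813
(array([0.40484558, 0.16779006, 0.05934365]), [np.float64(0.00028997337740400763), np.float64(0.0002899733774040106)]) (array([0.52136802, 0.15087269, 0.05885137]), [np.float64(0.0006157857205468317), np.float64(0.0006157857205469312)])
(406, 345) [ 0.4318 -0.0733  0.043 ]
(406, 378) [ 0.4278 -0.0934  0.043 ]
(407, 318) [ 0.4354 -0.0576  0.043 ]
(411, 258) [ 0.4446 -0.0175  0.073 ]
(409, 312) [ 0.438  -0.0477  0.0615]
```

{"name": "play_rows", "arguments": {"rows": [[[4,-25,-20],[0,0,0],40],[[0,0,-40],[0,0,0],40],[[0,0,-40],[0,0,0],40],[[0,0,-20],[0,0,0],40],[[0,0,0],[0,0,0],40]]}}

```text
clock: 30.82
position: [0.4297, -0.0596, 0.0575]
ee_rot: [0.995, -0.095, -0.011, -0.003]
ft_force: [0.3, -0.8, -0.6]
grip_width: 0.471
```

```bash
python3 st.py;python3 look.py 27
```

```text
t 30.82 pos [429.7 -59.6  57.5] jaw -10.9 tiltxy [-1.2  0.5] F [ 0.3 -0.8 -0.6] w 40.2 j [-1.08  0.26  1.24  2.16 -0.31  0.94  0.15]
30.825 [ 0.42965726 -0.05956023  0.05746931] [-1.08  0.26  1.24  2.16 -0.31  0.94  0.15]
```

View pics/wrist27b.png

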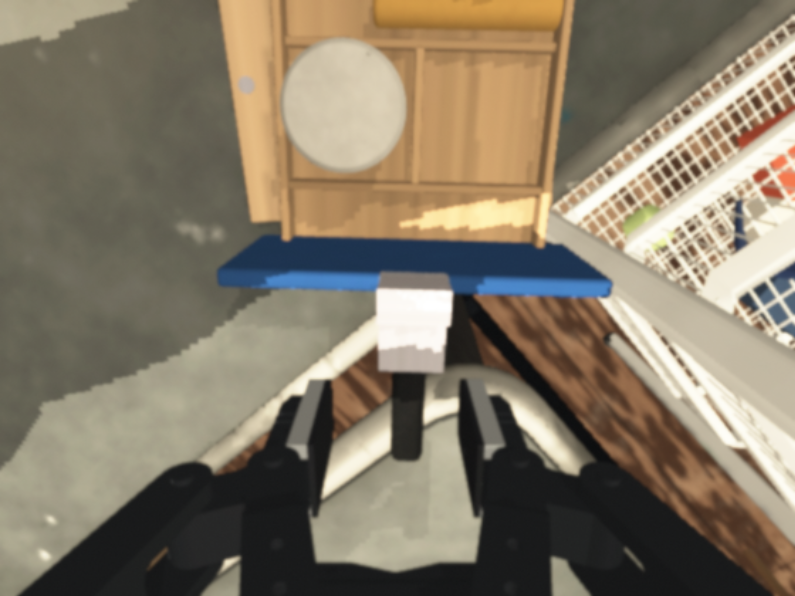

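{"name": "play_rows", "arguments": {"rows": [[[5,-8,0],[-0.5,-1.2,-0.6],40],[[0,0,0],[0,0,0],40],[[0,0,0],[0,0,0],40]]}}

```text
clock: 31.25
position: [0.4367, -0.0665, 0.0597]
ee_rot: [0.995, -0.1, 0.003, -0.003]
ft_force: [-1.0, -0.3, 0.5]
grip_width: 0.469
```

```bash
python3 st.py
```

```text
t 31.25 pos [436.7 -66.5  59.7] jaw -11.4 tiltxy [0.3 0.4] F [-1.  -0.3  0.5] w 40.1 j [-1.08  0.25  1.25  2.16 -0.31  0.92  0.15]
```

{"name": "play_rows", "arguments": {"rows": [[[-1,-1,-10],[0,0,0],40],[[0,0,-10],[0,0,0],40],[[0,0,-10],[0,0,0],40],[[0,0,-8],[0,0,0],40],[[0,0,0],[0,0,0],40],[[0,0,0],[0,0,0],40]]}}

```text
clock: 32.0
position: [0.4356, -0.0682, 0.0214]
ee_rot: [0.995, -0.1, 0.002, -0.003]
ft_force: [0.6, 0.4, 0.5]
grip_width: 0.472
```

```bash
python3 st.py;python3 look.py 28
```

```text
t 32.0 pos [435.6 -68.2  21.4] jaw -11.5 tiltxy [0.3 0.3] F [0.6 0.4 0.5] w 40.3 j [-0.95  0.34  1.13  2.19 -0.42  0.85  0.24]
32.0 [ 0.43555587 -0.06821293  0.02140016] [-0.95  0.34  1.13  2.19 -0.42  0.85  0.24]
```

View pics/wrist28b.png

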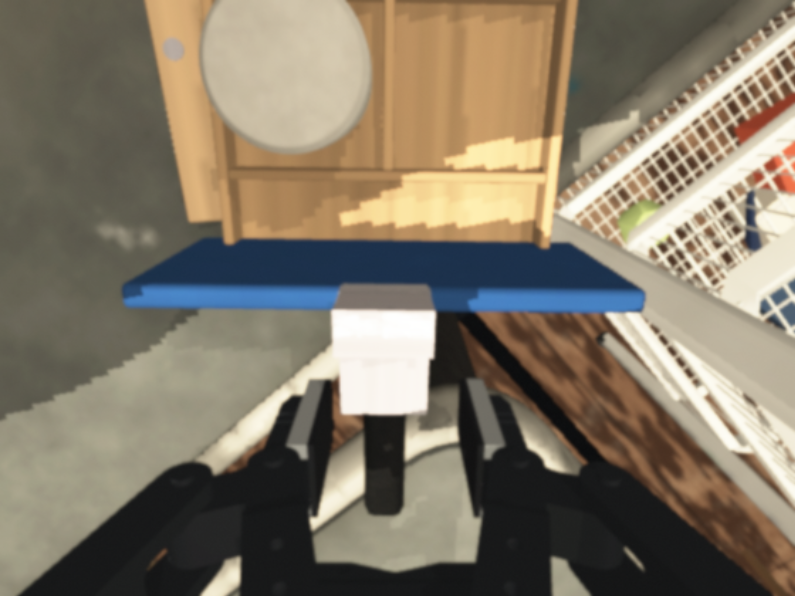

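```bash
python3 - <<'E'
from h import *
i=dict(camera_info("wrist"));i["world_from_camera"]=np.load("w28.npy")
f=1.42
for uv,z in [((384,500),.043),((385,425),.043),((387,287),.073),((384,410),.0615)]:
    print(uv,onz("wrist",(uv[0]/f,uv[1]/f),z,i).round(4))
E
```

```text
(384, 500) [ 0.4287 -0.0879  0.043 ]
(385, 425) [ 0.4343 -0.0627  0.043 ]
(387, 287) [ 0.4454 -0.0137  0.073 ]
(384, 410) [ 0.4376 -0.047   0.0615]
```

{"name": "play_rows", "arguments": {"rows": [[[-2,0,0],[0,0,0],30],[[0,0,0],[0,0,0],16],[[0,0,0],[0,0,0],5],[[0,0,0],[0,0,0],5],[[0,0,0],[0,0,0],5]], "force": 40}}

```text
clock: 32.67
position: [0.4336, -0.0679, 0.0214]
ee_rot: [0.995, -0.1, 0.002, -0.003]
ft_force: [-1.2, 1.3, 3.5]
grip_width: 0.127
```

```bash
python3 st.py
```

```text
t 32.67 pos [433.6 -67.9  21.4] jaw -11.5 tiltxy [0.3 0.3] F [-1.2  1.3  3.5] w 10.9 j [-0.96  0.33  1.13  2.19 -0.42  0.84  0.24]
```

{"name": "play_rows", "arguments": {"rows": [[[0,5,0],[0,0,0.9],5],[[0,5,0],[0,0,0.9],5],[[0,5,0],[0,0,0.9],5],[[0,5,0],[0,0,0.8],5],[[0,0,0],[0,0,0],5],[[0,0,0],[0,0,0],5]]}}

```text
clock: 33.42
position: [0.4338, -0.0476, 0.0214]
ee_rot: [0.998, -0.069, 0.002, -0.003]
ft_force: [1.6, -1.5, 4.9]
grip_width: 0.13
```

```bash
python3 st.py;python3 look.py 29; python3 -c "
from h import *
t=camera('top');cv2.imwrite('pics/top29.png',t)
s=camera('scene');cv2.imwrite('pics/scene29.png',s);crop(s,200,120,330,220,6,'s29')"
```

```text
t 33.42 pos [433.8 -47.6  21.4] jaw -7.9 tiltxy [0.3 0.3] F [ 1.6 -1.5  4.9] w 11.1 j [-1.    0.32  1.13  2.2  -0.4   0.84  0.24]
33.425 [ 0.43383784 -0.04760311  0.02144516] [-1.    0.32  1.13  2.2  -0.4   0.84  0.24]
```

View pics/wrist29b.png

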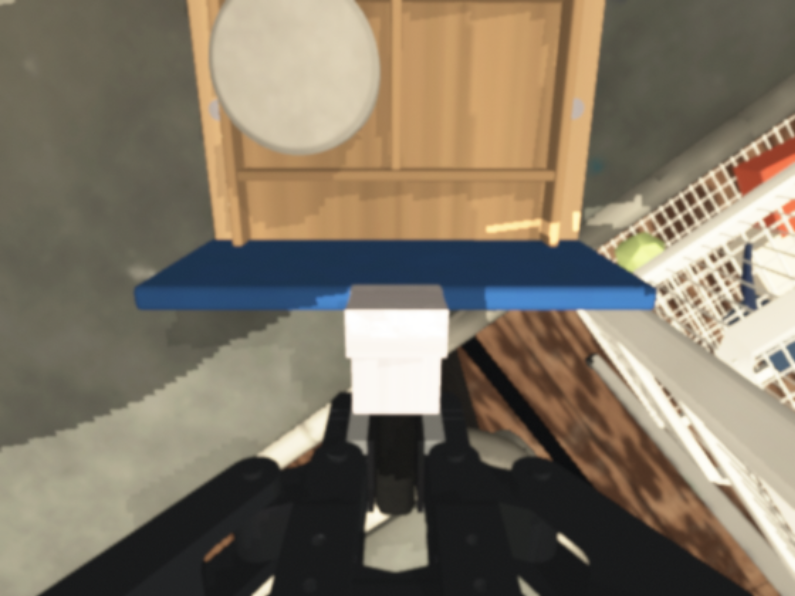

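View pics/s29.png

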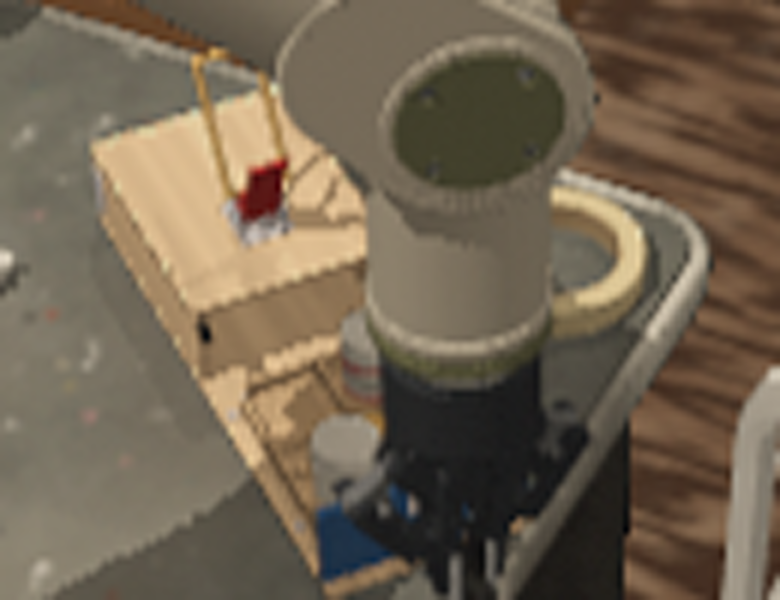

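{"name": "play_rows", "arguments": {"rows": [[[1.1,8,0],[0,0,0],5],[[1.1,8,0],[0,0,0],5],[[1.1,8,0],[0,0,0],5],[[1.1,8,0],[0,0,0],5],[[0,0,0],[0,0,0],5]]}}

```text
clock: 34.2
position: [0.4378, -0.0166, 0.0214]
ee_rot: [0.998, -0.07, 0.002, -0.002]
ft_force: [-0.3, -4.5, 8.5]
grip_width: 0.127
```

```bash
cat >> st.py <<'E'
p=o['position'][:2];a=np.radians(82.0);Xc=np.array([np.cos(a),np.sin(a)]);Yc=np.array([-Xc[1],Xc[0]]);m=np.array([.4628,.1594])
print("case frame TCP mm",((p-m)@Xc*1000).round(1),((p-m)@Yc*1000).round(1))
E
python3 st.py;python3 look.py 30
```

```text
t 34.2 pos [437.8 -16.6  21.4] jaw -8.0 tiltxy [0.3 0.2] F [-0.3 -4.5  8.5] w 10.9 j [-1.07  0.32  1.12  2.19 -0.4   0.84  0.17]
case frame TCP mm -177.8 0.2
34.2 [ 0.43781351 -0.01662751  0.0213956 ] [-1.07  0.32  1.12  2.19 -0.4   0.84  0.17]
```

View pics/wrist30b.png

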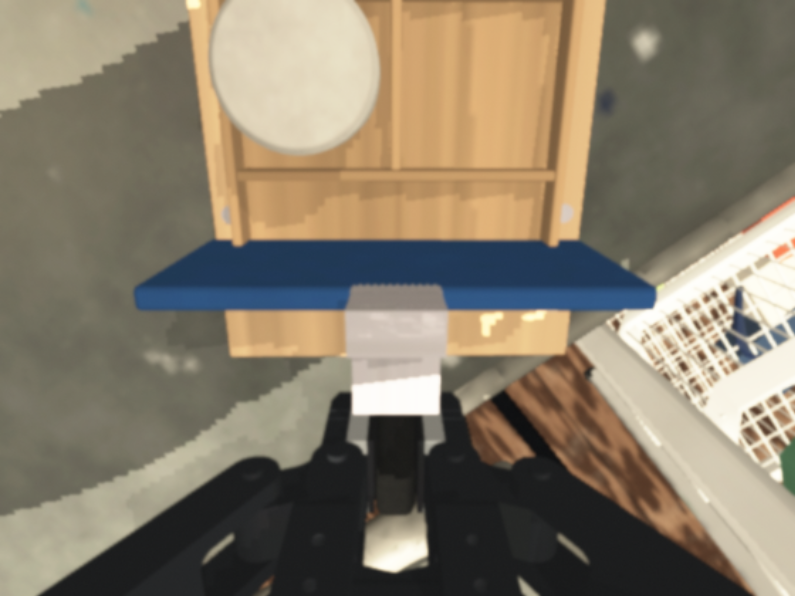

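{"name": "play_rows", "arguments": {"rows": [[[1.2,8,0.6],[0,0,0],5],[[1.2,8,0],[0,0,0],5],[[1.2,8,0],[0,0,0],5],[[1.1,8,0],[0,0,0],5],[[1.1,8,0],[0,0,0],5],[[1.1,8,0],[0,0,0],5],[[0,0,0],[0,0,0],5]]}}

```text
clock: 35.12
position: [0.4448, 0.0331, 0.0218]
ee_rot: [0.998, -0.069, 0.002, -0.003]
ft_force: [-0.4, 0.1, -2.5]
grip_width: 0.129
```

```bash
python3 st.py;python3 look.py 31
```

```text
t 35.12 pos [444.8  33.1  21.8] jaw -7.9 tiltxy [0.3 0.3] F [-0.4  0.1 -2.5] w 11.0 j [-1.16  0.34  1.11  2.17 -0.42  0.85  0.07]
case frame TCP mm -127.6 0.3
35.125 [0.44479082 0.03307782 0.02182088] [-1.16  0.34  1.11  2.17 -0.42  0.85  0.07]
```

View pics/wrist31b.png

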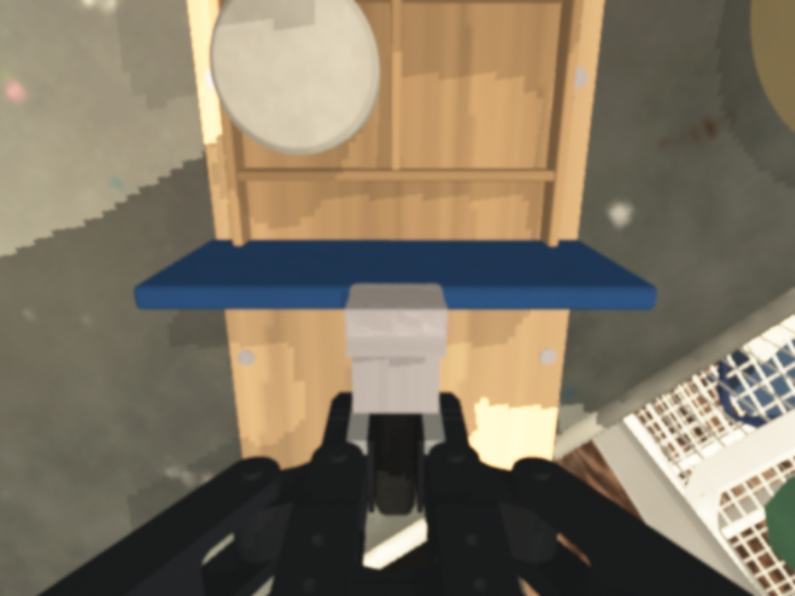

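{"name": "play_rows", "arguments": {"rows": [[[0,0,0],[0,0,0],20],[[0,0,0],[0,0,0],26],[[-0.4,-3,2],[6,-0.8,0],26],[[-0.4,-3,2],[6,-0.8,0],26],[[-0.3,-2,1],[6,-0.8,0],26],[[-0.3,-2,0],[6,-0.8,0],26],[[0,0,0],[0,0,0],26],[[0,0,0],[0,0,0],26]]}}

```text
clock: 36.17
position: [0.4434, 0.0221, 0.0268]
ee_rot: [0.975, -0.068, 0.015, -0.211]
ft_force: [0.4, -0.1, 0.1]
grip_width: 0.306
```

```bash
python3 st.py;python3 look.py 32;python3 -c "
from h import *
s=camera('scene');cv2.imwrite('pics/scene32.png',s);crop(s,200,120,330,220,6,'s32')"
```

```text
t 36.17 pos [443.4  22.1  26.8] jaw -8.0 tiltxy [ 3.3 23.4] F [ 0.4 -0.1  0.1] w 26.2 j [-0.64  0.33  0.9   2.19 -0.85  0.99  0.67]
case frame TCP mm -138.7 0.1
36.175 [0.44341346 0.02209484 0.02681601] [-0.64  0.33  0.9   2.19 -0.85  0.99  0.67]
```

View pics/wrist32b.png

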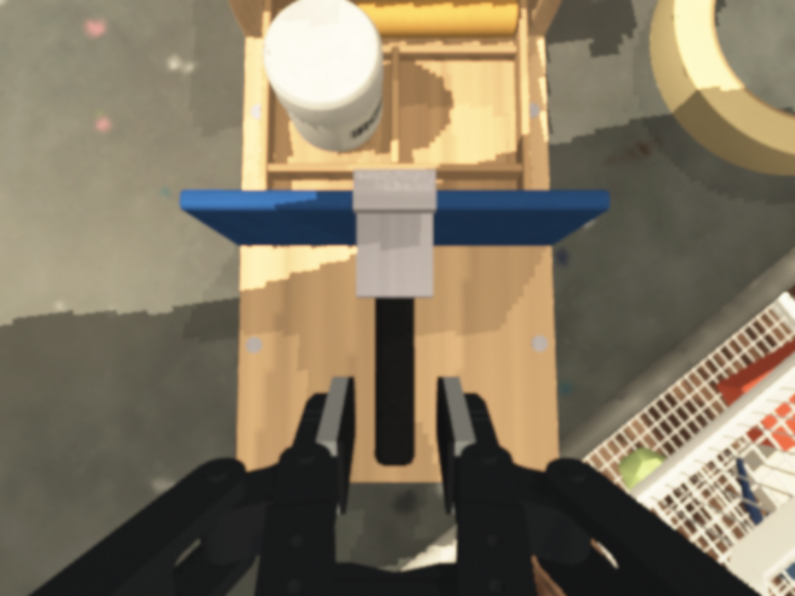

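View pics/s32.png

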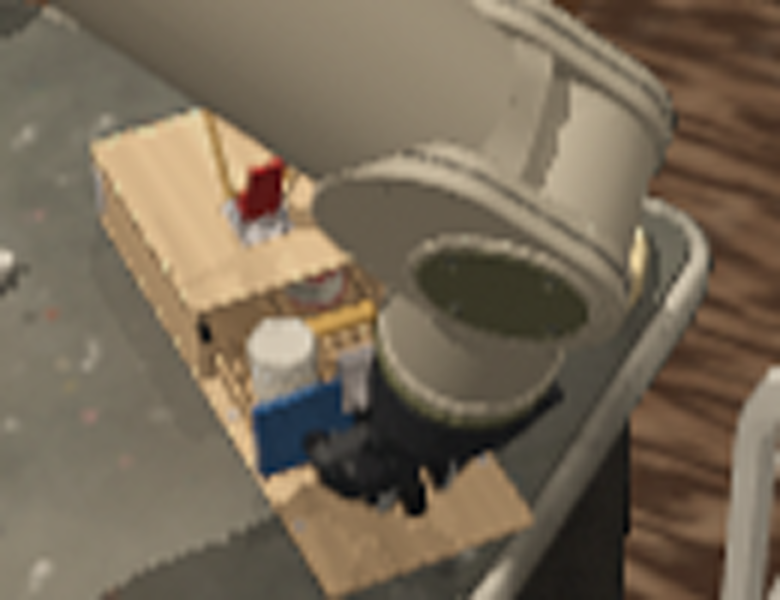

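{"name": "play_rows", "arguments": {"rows": [[[0,0,0],[0,0,0],14],[[0,0,0],[0,0,0],5],[[0,0,0],[0,0,0],5],[[1.1,8,0],[0,0,0],5],[[1.1,8,0],[0,0,0],5],[[1.1,8,0],[0,0,0],5],[[1.1,8,0],[0,0,0],5],[[1.1,8,0],[0,0,0],5],[[1.1,8,0],[0,0,0],5],[[0,0,0],[0,0,0],5]], "force": 50}}

```text
clock: 37.52
position: [0.4508, 0.0696, 0.0271]
ee_rot: [0.975, -0.069, 0.016, -0.211]
ft_force: [2.0, -1.3, 2.7]
grip_width: 0.129
```

```bash
python3 st.py;python3 look.py 33;python3 -c "
from h import *
s=camera('scene');cv2.imwrite('pics/scene33.png',s);crop(s,200,80,330,220,4.2,'s33')"
```

```text
t 37.52 pos [450.8  69.6  27.1] jaw -8.1 tiltxy [ 3.5 23.5] F [ 2.  -1.3  2.7] w 11.0 j [-0.74  0.31  0.88  2.2  -0.86  0.94  0.58]
case frame TCP mm -90.6 -0.6
37.525 [0.45080267 0.0695522  0.02714091] [-0.74  0.31  0.88  2.2  -0.86  0.94  0.58]
```

View pics/wrist33b.png

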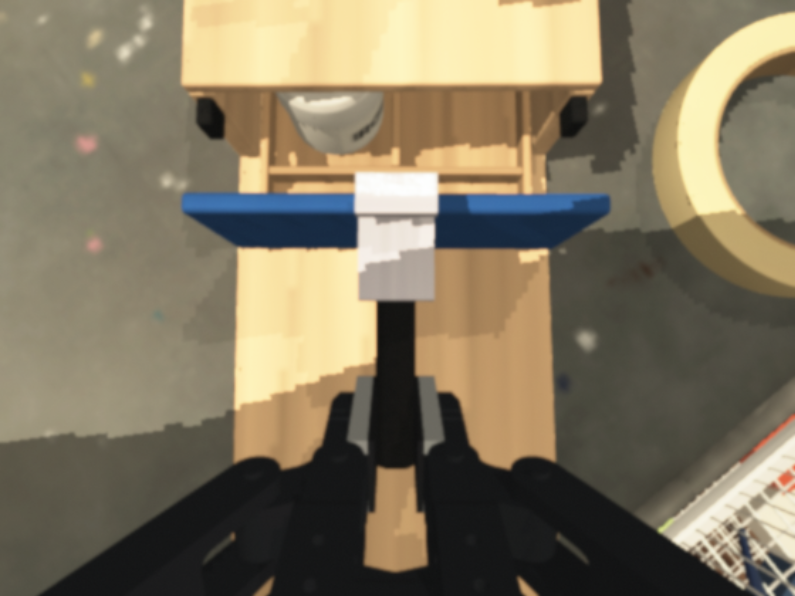

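View pics/s33.png

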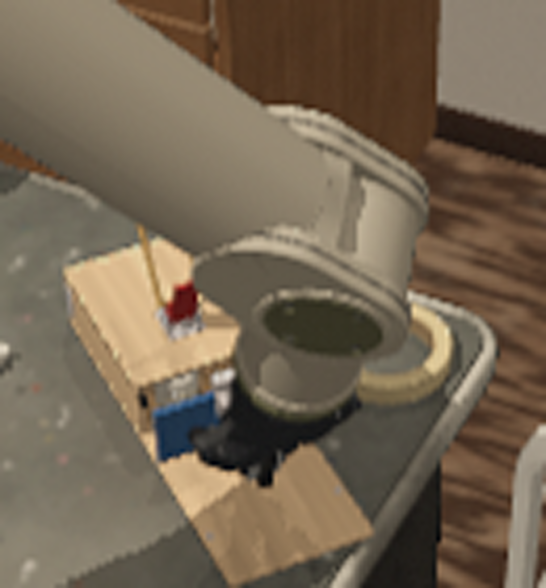

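{"name": "play_rows", "arguments": {"rows": [[[0.9,7,0],[0,0,0],5],[[1,7,0],[0,0,0],5],[[0.9,5,0],[0,0,0],5],[[0.3,2,0],[0,0,0],5],[[0,0,0],[0,0,0],5]]}}

```text
clock: 38.25
position: [0.4535, 0.0898, 0.027]
ee_rot: [0.975, -0.069, 0.016, -0.211]
ft_force: [-0.8, -5.5, 7.9]
grip_width: 0.126
```

```bash
python3 st.py;python3 look.py 34
```

```text
t 38.25 pos [453.5  89.8  27. ] jaw -8.1 tiltxy [ 3.4 23.5] F [-0.8 -5.5  7.9] w 10.7 j [-0.77  0.3   0.87  2.2  -0.87  0.92  0.54]
case frame TCP mm -70.2 -0.5
38.25 [0.45349133 0.08983356 0.02701937] [-0.77  0.3   0.87  2.2  -0.87  0.92  0.54]
```

View pics/wrist34b.png

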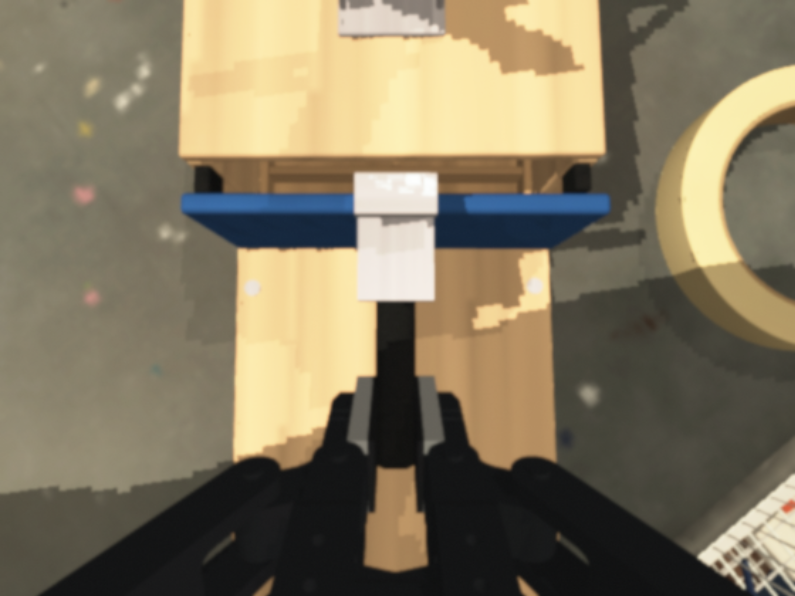

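{"name": "play_rows", "arguments": {"rows": [[[0.4,3,0],[0,0,0],5],[[0.4,3,0],[0,0,0],5],[[0,0,0],[0,0,0],5]]}}

```text
clock: 38.67
position: [0.4545, 0.0949, 0.0269]
ee_rot: [0.975, -0.069, 0.016, -0.211]
ft_force: [0.7, -11.1, 8.2]
grip_width: 0.129
```

```bash
python3 st.py;python3 look.py 35
```

```text
t 38.67 pos [454.5  94.9  26.9] jaw -8.1 tiltxy [ 3.5 23.4] F [  0.7 -11.1   8.2] w 11.0 j [-0.78  0.3   0.86  2.2  -0.87  0.91  0.53]
case frame TCP mm -65.0 -0.7
38.675 [0.45448166 0.09494276 0.02691676] [-0.78  0.3   0.86  2.2  -0.87  0.91  0.53]
```

View pics/wrist35b.png

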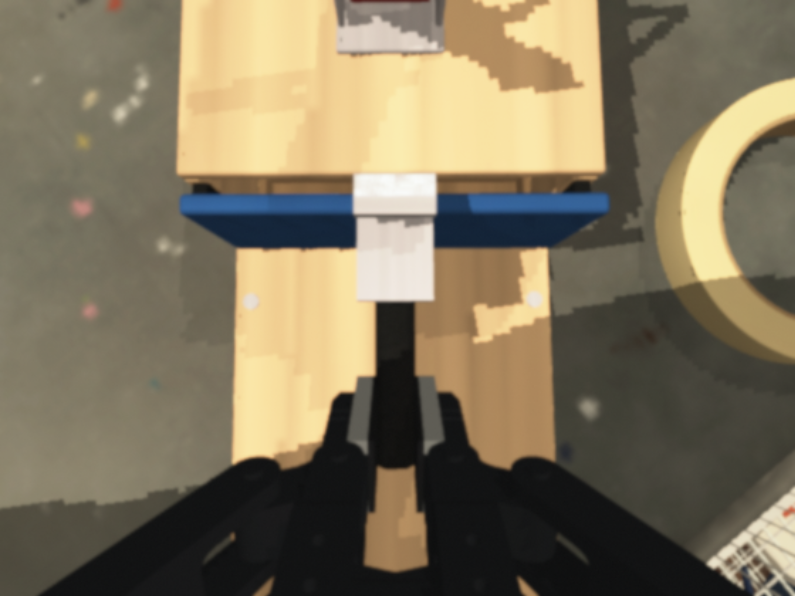

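{"name": "play_rows", "arguments": {"rows": [[[0.4,2.5,0],[0,0,0],5],[[0.4,2.5,0],[0,0,0],5],[[0.1,1,0],[0,0,0],5],[[0,0,0],[0,0,0],5],[[0,0,0],[0,0,0],5]]}}

```text
clock: 39.35
position: [0.4553, 0.0995, 0.0267]
ee_rot: [0.975, -0.07, 0.016, -0.21]
ft_force: [-2.8, -17.7, 11.8]
grip_width: 0.123
```

```bash
python3 st.py;python3 look.py 36
```

```text
t 39.35 pos [455.3  99.5  26.7] jaw -8.2 tiltxy [ 3.5 23.3] F [ -2.8 -17.7  11.8] w 10.5 j [-0.79  0.3   0.86  2.2  -0.87  0.91  0.51]
case frame TCP mm -60.4 -0.9
39.35 [0.45526659 0.09949607 0.02667559] [-0.79  0.3   0.86  2.2  -0.87  0.91  0.51]
```

View pics/wrist36b.png

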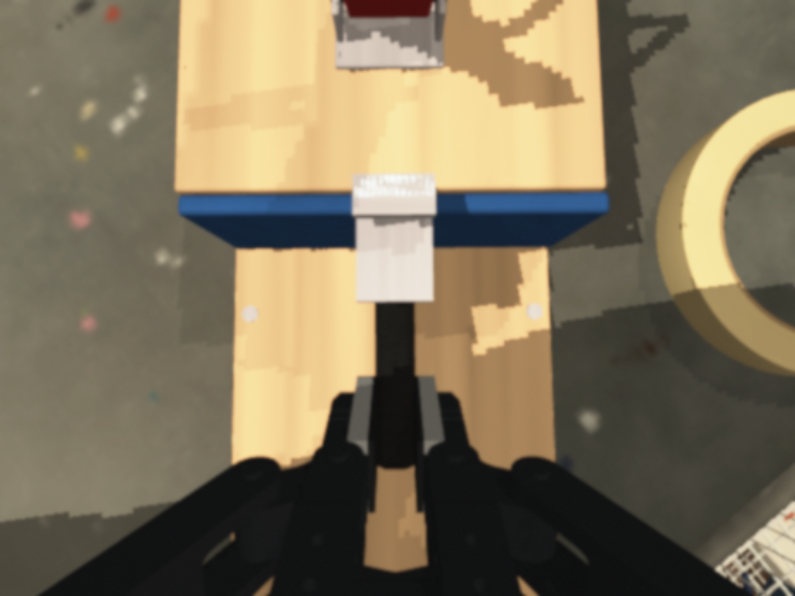

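{"name": "play_rows", "arguments": {"rows": [[[-0.3,-2,0],[0,0,0],5],[[-0.3,-2.5,0],[0,0,0],5],[[-0.3,-2.5,0],[0,0,0],5],[[0,0,0],[0,0,0],5],[[0,0,0],[0,0,0],16],[[0,0,0],[0,0,0],26],[[0,0,0],[0,0,0],26],[[-2,-15,35],[0,0,0],26],[[-2,-20,50],[0,0,0],26],[[0,0,40],[0,0,0],26],[[0,0,0],[0,0,0],10]]}}

```text
clock: 40.78
position: [0.4513, 0.0613, 0.1548]
ee_rot: [0.974, -0.068, 0.018, -0.214]
ft_force: [-0.0, -0.0, -1.2]
grip_width: 0.127
```

```bash
python3 st.py;python3 look.py 37
```

```text
t 40.77 pos [451.3  61.3 154.8] jaw -8.0 tiltxy [ 3.6 23.7] F [-0.  -0.  -1.2] w 10.8 j [-0.91 -0.05  1.    2.11 -0.45  1.08  0.17]
case frame TCP mm -98.7 -2.3
40.775 [0.45131906 0.06131334 0.15475043] [-0.91 -0.05  1.    2.11 -0.45  1.08  0.17]
```

View pics/wrist37b.png

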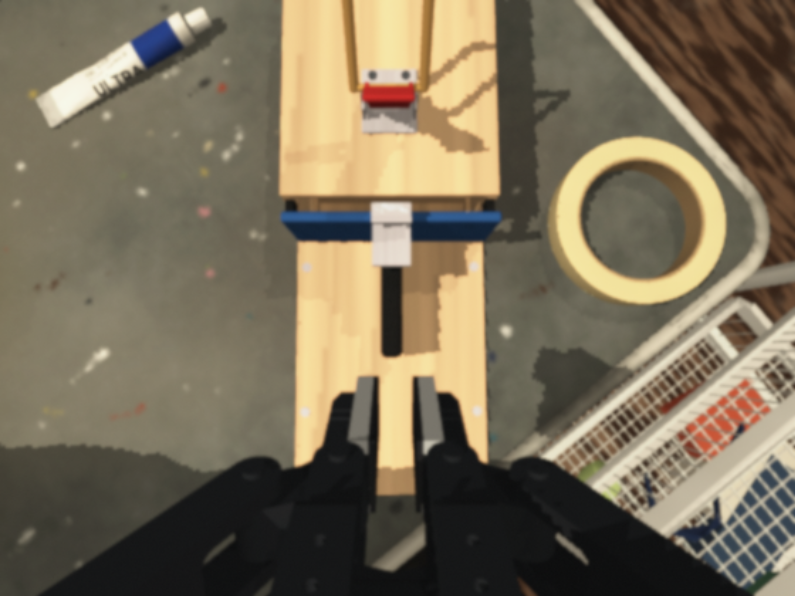

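```bash
python3 - <<'E'
from h import *
i=dict(camera_info("wrist"));i["world_from_camera"]=np.load("w37.npy")
im=cv2.imread("pics/wrist37.png");crop(im,190,120,360,190,4.5,"w37c");crop(im,200,0,360,120,5,"w37d")
E
```

```text
(no output)
```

View pics/w37c.png

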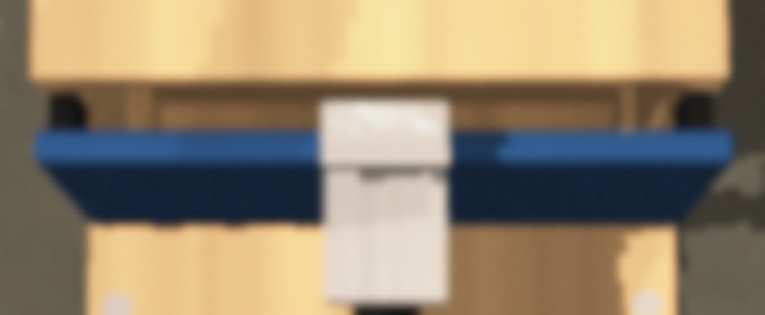

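View pics/w37d.png

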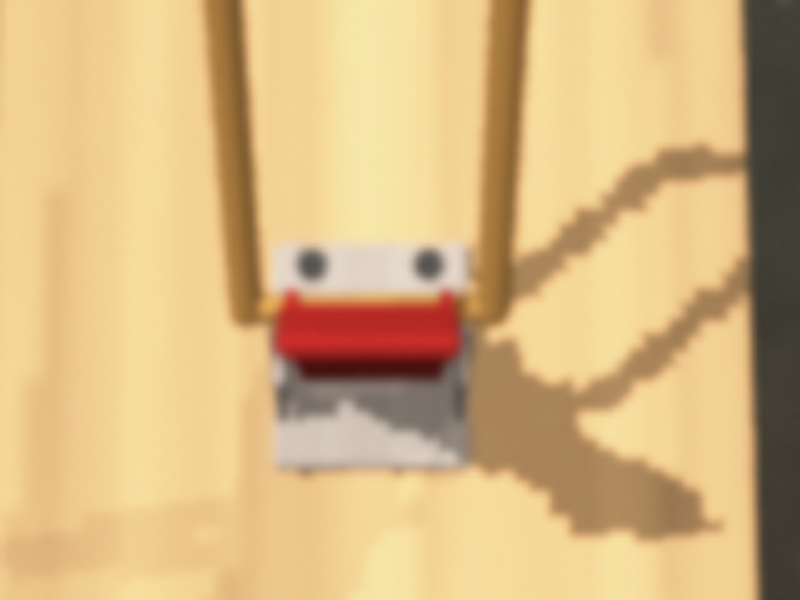

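```bash
python3 - <<'E'
from h import *
i=dict(camera_info("wrist"));i["world_from_camera"]=np.load("w37.npy")
a=np.radians(82.0);Xc=np.array([np.cos(a),np.sin(a)]);Yc=np.array([-Xc[1],Xc[0]]);m=np.array([.4628,.1594])
Q=lambda x,y:(190+(x+.5)/4.5-.5,120+(y+.5)/4.5-.5)
for p,z in [((380,80),.058),((240,130),.058),((560,130),.058),((36,140),.058),((733,140),.058),((320,135),.073),((450,135),.073)]:
    w=onz("wrist",Q(*p),z,i)[:2]-m;print(p,(w@Xc*1000).round(1),(w@Yc*1000).round(1))
E
```

```text
(380, 80) 0.5 -0.3
(240, 130) -8.2 23.3
(560, 130) -8.1 -30.6
(36, 140) -10.0 57.6
(733, 140) -9.8 -59.8
(320, 135) -13.2 9.1
(450, 135) -13.1 -11.5
```

```bash
python3 - <<'E'
from h import *
i0=dict(camera_info("wrist"))
def I(k):
    d=dict(i0);d["world_from_camera"]=np.load(f"w{k}.npy");return d
W=lambda x,y:(190+(x+.5)/3-.5,15+(y+.5)/3-.5)
V=lambda x,y:(0+(x+.5)/4-.5,110+(y+.5)/4-.5)
S=lambda x,y:(200+x/6-.4,120+y/6-.4)
T=lambda x,y:(170+x/5-.4,170+y/5-.4)
a=np.radians(82.0);Xc=np.array([np.cos(a),np.sin(a)]);Yc=np.array([-Xc[1],Xc[0]]);m=np.array([.4628,.1594])
def sh(n,x,e):w=x[:2]-m;print(n,x.round(4),np.round(e,4),"case",(w@Xc*1000).round(1),(w@Yc*1000).round(1))
sh("bar",*tri([ray("wrist",W(164,224),I(2)),ray("wrist",V(98,468),I(11)),ray("scene",S(228,55))]))
sh("bar w",*tri([ray("wrist",W(164,224),I(2)),ray("wrist",V(98,468),I(11))]))
sh("levertip",*tri([ray("wrist",W(178,375),I(2)),ray("wrist",V(497,440),I(11))]))
E
```

```text
bar [0.4747 0.2374 0.154 ] [0.0012 0.0021 0.0032] case 78.9 -0.9
bar w [0.4739 0.2383 0.1557] [0.0002 0.0002] case 79.7 -0.0
levertip [0.4636 0.1805 0.1321] [0.0038 0.0038] case 21.0 2.1
```

{"name": "play_rows", "arguments": {"rows": [[[0,0,45],[-6,0.8,0],0],[[0,0,50],[-6,0.8,0],0],[[4,30,0],[-6,0.8,0],0],[[5,40,0],[-5.6,0.8,0],0],[[6,45,0],[0,0,0],0],[[6,45,0],[0,0,0],0],[[5,42,0],[0,0,0],0],[[0,0,0],[0,0,0],0],[[0,0,0],[0,0,0],0]]}}

```text
clock: 41.95
position: [0.4753, 0.2623, 0.2447]
ee_rot: [0.998, -0.069, 0.001, -0.005]
ft_force: [-0.0, -0.3, 0.5]
grip_width: 0.001
```

```bash
python3 st.py;python3 look.py 38
```

```text
t 41.95 pos [475.3 262.3 244.7] jaw -7.9 tiltxy [0.1 0.6] F [-0.  -0.3  0.5] w 0.1 j [-1.11  0.14  0.59  1.69 -0.09  1.32 -0.65]
case frame TCP mm 103.6 1.9
41.95 [0.47530844 0.26228391 0.24465512] [-1.11  0.14  0.59  1.69 -0.09  1.32 -0.65]
```

View pics/wrist38b.png

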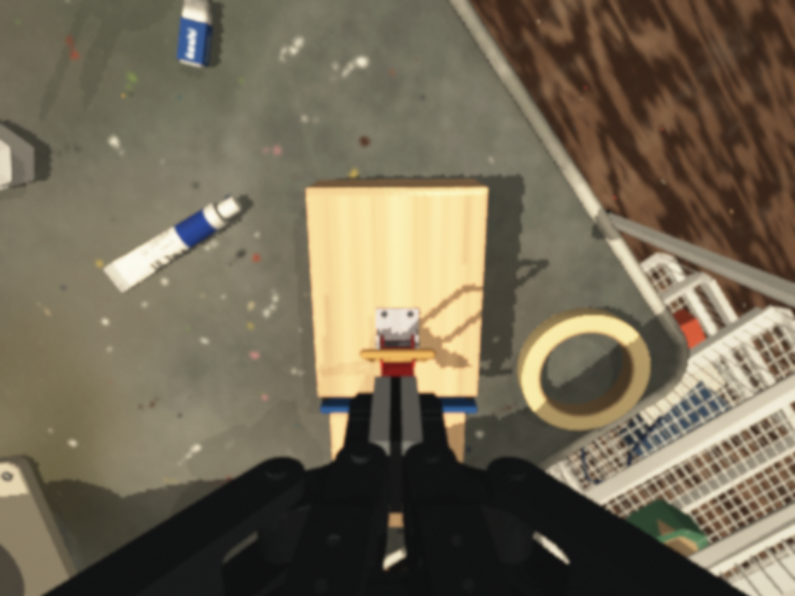

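```bash
python3 -c "
from h import *
i=dict(camera_info('wrist'));i['world_from_camera']=np.load('w38.npy');print(proj('wrist',[.474,.238,.155],i)*1.42)
print(np.array(i['world_from_camera'])[:3,3])"
```

```text
[397.62198569 353.27137437]
[0.48742562 0.34510211 0.38921191]
```

{"name": "play_rows", "arguments": {"rows": [[[0,0,-35],[0,0,0],0],[[0,0,-30],[0,0,0],0],[[0,0,-20],[0,0,0],0],[[0,0,-10],[0,0,0],0],[[0,0,0],[0,0,0],0]]}}

```text
clock: 42.62
position: [0.4757, 0.2624, 0.1511]
ee_rot: [0.998, -0.07, 0.001, -0.007]
ft_force: [0.2, 0.3, 0.6]
grip_width: 0.003
```

```bash
python3 st.py;python3 look.py 39;python3 -c "
from h import *
s=camera('scene');cv2.imwrite('pics/scene39.png',s);crop(s,200,80,330,220,4.2,'s39')"
```

```text
t 42.62 pos [475.7 262.4 151.1] jaw -8.0 tiltxy [0.2 0.7] F [0.2 0.3 0.6] w 0.3 j [-1.09  0.22  0.58  1.82 -0.14  1.13 -0.6 ]
case frame TCP mm 103.8 1.6
42.625 [0.47568341 0.26241002 0.15113131] [-1.09  0.22  0.58  1.82 -0.14  1.13 -0.6 ]
```

View pics/wrist39b.png

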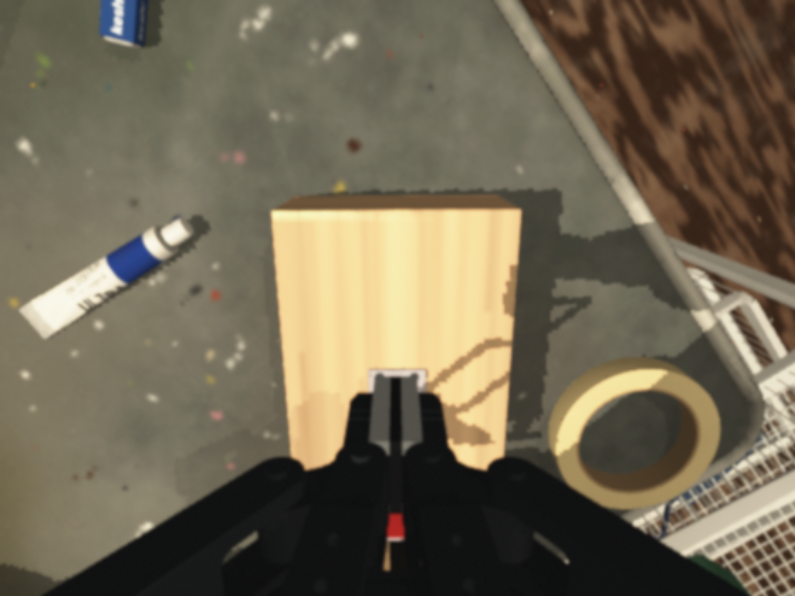

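View pics/s39.png

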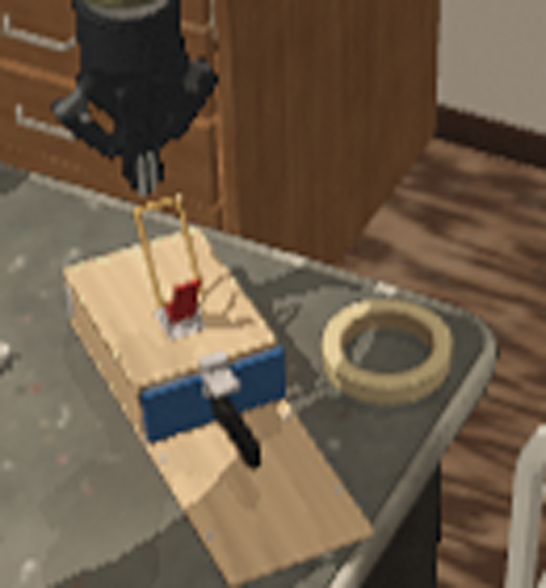

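{"name": "play_rows", "arguments": {"rows": [[[0,0,-4],[0,0,0],0],[[-1.1,-8,0],[0,0,0],0],[[-1.1,-8,0],[0,0,0],0],[[-1.1,-8,0],[0,0,0],0],[[-1.1,-8,0],[0,0,0],0],[[-1.1,-8,0],[0,0,0],0],[[0,0,0],[0,0,0],0]]}}

```text
clock: 43.6
position: [0.4703, 0.2224, 0.1474]
ee_rot: [0.998, -0.07, 0.002, -0.007]
ft_force: [-0.1, 0.9, 0.1]
grip_width: 0.001
```

```bash
python3 st.py;python3 -c "
from h import *
s=camera('scene');cv2.imwrite('pics/scene40.png',s);crop(s,200,80,330,220,4.2,'s40')"
```

```text
t 43.6 pos [470.3 222.4 147.4] jaw -8.0 tiltxy [0.2 0.8] F [-0.1  0.9  0.1] w 0.1 j [-1.07  0.17  0.6   1.88 -0.12  1.11 -0.56]
case frame TCP mm 63.4 1.3
```

View pics/s40.png

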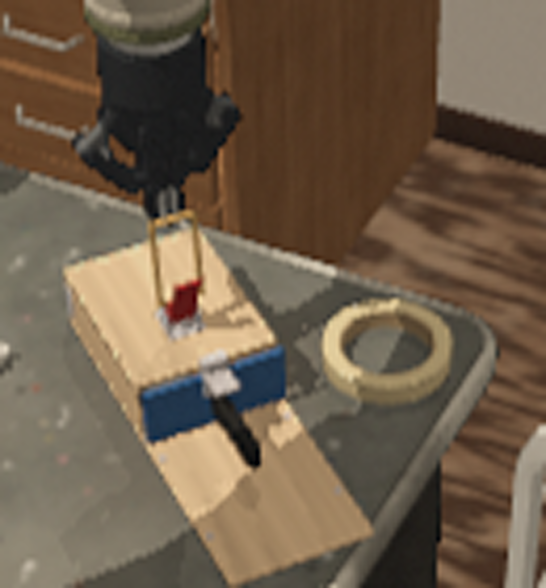

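{"name": "play_rows", "arguments": {"rows": [[[-1.1,-8,0],[0,0,0],0],[[-1.1,-8,0],[0,0,0],0],[[-1.1,-8,0],[0,0,0],0],[[0,0,0],[0,0,0],0],[[0,0,0],[0,0,0],0],[[0,0,0],[0,0,0],0]]}}

```text
clock: 44.4
position: [0.4669, 0.1994, 0.1473]
ee_rot: [0.998, -0.069, 0.002, -0.007]
ft_force: [0.2, 0.4, 0.1]
grip_width: -0.001
```

```bash
python3 st.py;python3 -c "
from h import *
s=camera('scene');cv2.imwrite('pics/scene41.png',s);crop(s,200,80,330,220,4.2,'s41')"
```

```text
t 44.4 pos [466.9 199.4 147.3] jaw -7.9 tiltxy [0.2 0.8] F [0.2 0.4 0.1] w -0.0 j [-1.05  0.14  0.61  1.91 -0.1   1.11 -0.54]
case frame TCP mm 40.2 1.5
```

View pics/s41.png

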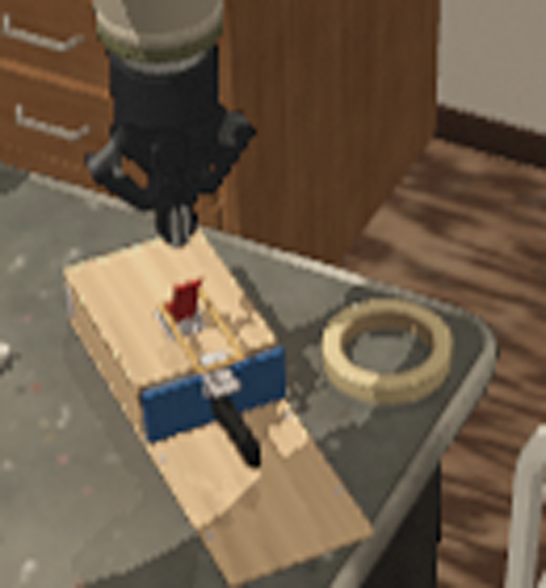

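```bash
python3 look.py 41;python3 -c "
from h import *
crop(cv2.imread('pics/scene41.png'),225,140,275,190,12,'s41c')"
```

```text
44.45 [0.4669415  0.19936553 0.14730243] [-1.05  0.14  0.61  1.91 -0.1   1.11 -0.54]
```

View pics/s41c.png

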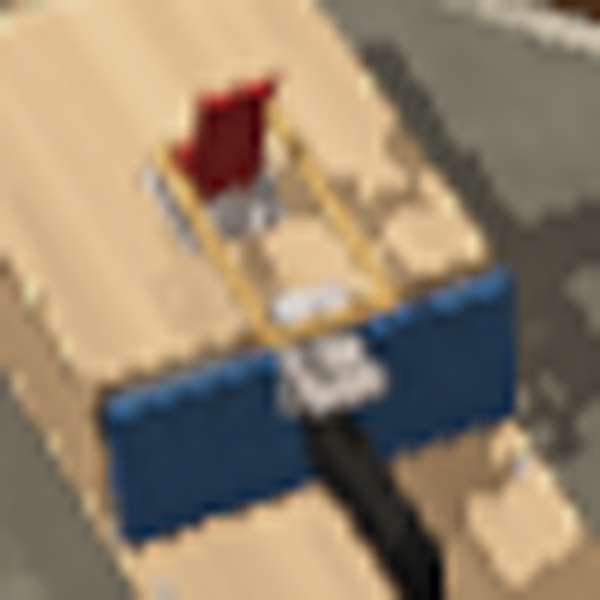

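View pics/wrist41b.png

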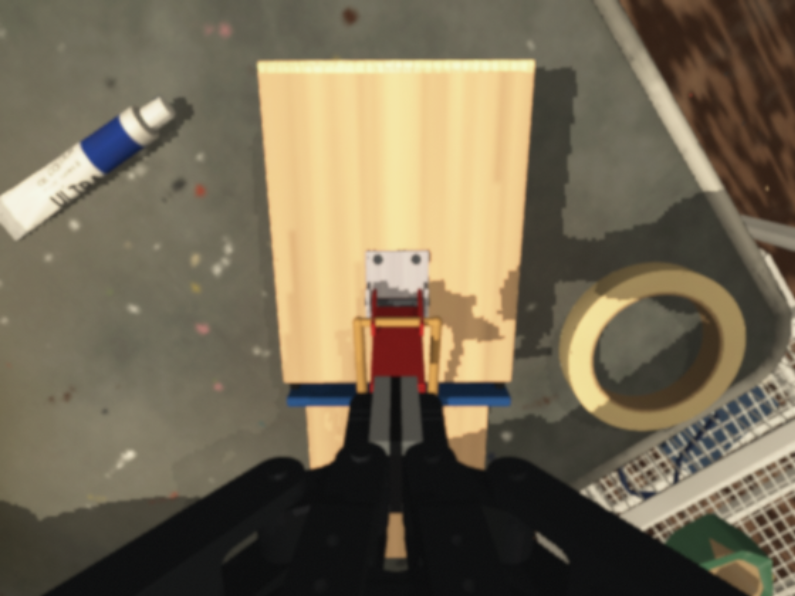

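{"name": "play_rows", "arguments": {"rows": [[[0,0,18],[0,0,0],0],[[-1,-20,0],[0,0,0],0],[[-2.5,-16,0],[0,0,0],0],[[0,0,-20],[0,0,0],0],[[0,0,-15],[0,0,0],0],[[0,0,-13],[0,0,0],0],[[0,0,0],[0,0,0],0]]}}

```text
clock: 45.38
position: [0.4628, 0.1627, 0.1163]
ee_rot: [0.998, -0.069, 0.001, -0.006]
ft_force: [0.1, 0.5, 0.1]
grip_width: 0.001
```

```bash
python3 st.py;python3 look.py 42;python3 -c "
from h import *
s=camera('scene');cv2.imwrite('pics/scene42.png',s);crop(s,215,110,285,190,7,'s42')"
```

```text
t 45.38 pos [462.8 162.7 116.3] jaw -8.0 tiltxy [0.2 0.7] F [0.1 0.5 0.1] w 0.1 j [-1.02  0.14  0.64  1.98 -0.11  1.04 -0.46]
case frame TCP mm 3.2 0.4
45.375 [0.46282681 0.16265945 0.11627164] [-1.02  0.14  0.64  1.98 -0.11  1.04 -0.46]
```

View pics/s42.png

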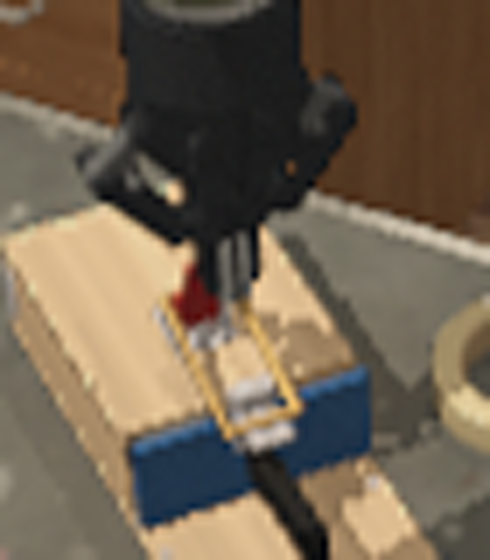

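View pics/wrist42b.png

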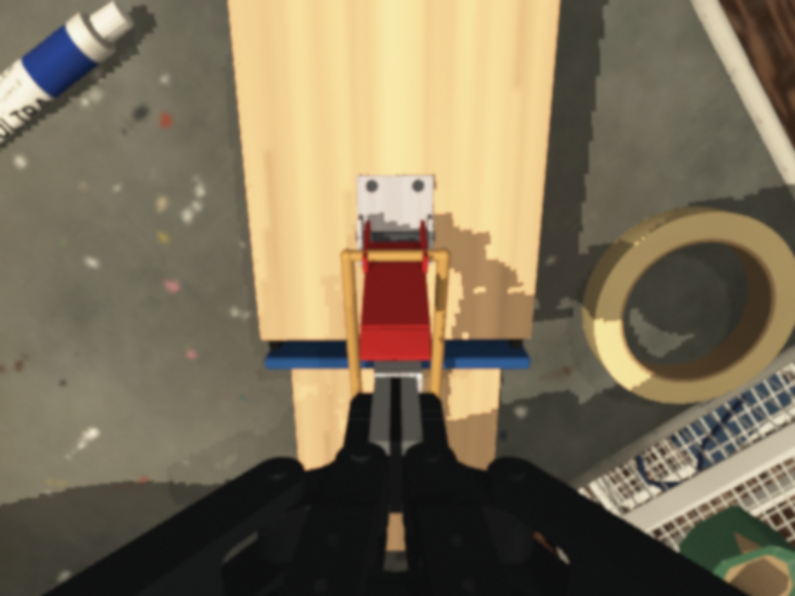

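{"name": "play_rows", "arguments": {"rows": [[[1.1,8,-1],[0,0,0],0],[[1.2,8.5,-1],[0,0,0],0],[[1.2,8.5,-1],[0,0,0],0],[[1.2,8.5,0],[0,0,0],0],[[0,0,0],[0,0,0],0]]}}

```text
clock: 46.1
position: [0.4681, 0.1975, 0.1142]
ee_rot: [0.998, -0.069, 0.002, -0.007]
ft_force: [1.0, -1.1, -0.2]
grip_width: 0.0
```

```bash
python3 st.py;python3 look.py 43
```

```text
t 46.1 pos [468.1 197.5 114.2] jaw -7.9 tiltxy [0.2 0.8] F [ 1.  -1.1 -0.2] w 0.0 j [-1.04  0.19  0.62  1.94 -0.14  1.04 -0.5 ]
case frame TCP mm 38.5 0.0
46.1 [0.46813191 0.19752427 0.11424413] [-1.04  0.19  0.62  1.94 -0.14  1.04 -0.5 ]
```

View pics/wrist43b.png

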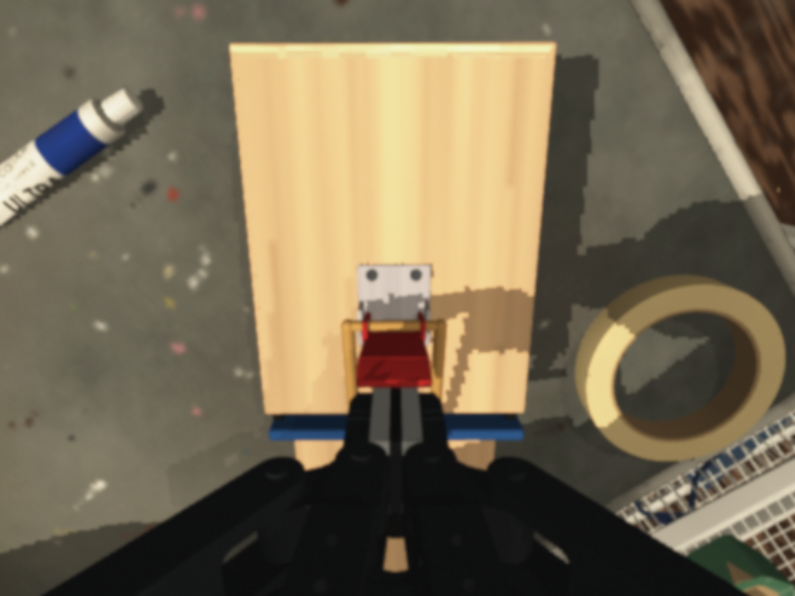

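{"name": "play_rows", "arguments": {"rows": [[[1,7,-1],[0,0,0],0],[[1,7,-3],[0,0,0],0],[[1,7.5,-4],[0,0,0],0],[[0.9,6.7,-5],[0,0,0],0],[[0,0,0],[0,0,0],0]]}}

```text
clock: 46.78
position: [0.4717, 0.2253, 0.1007]
ee_rot: [0.998, -0.069, 0.001, -0.006]
ft_force: [0.0, -0.1, 0.3]
grip_width: 0.002
```

```bash
python3 st.py;python3 look.py 44;python3 -c "
from h import *
s=camera('scene');cv2.imwrite('pics/scene44.png',s);crop(s,215,110,285,190,7,'s44')"
```

```text
t 46.77 pos [471.7 225.3 100.7] jaw -7.9 tiltxy [0.2 0.7] F [ 0.  -0.1  0.3] w 0.2 j [-1.05  0.24  0.6   1.92 -0.17  1.02 -0.52]
case frame TCP mm 66.5 0.4
46.775 [0.47168915 0.22528939 0.10065106] [-1.05  0.24  0.6   1.92 -0.17  1.02 -0.52]
```

View pics/s44.png

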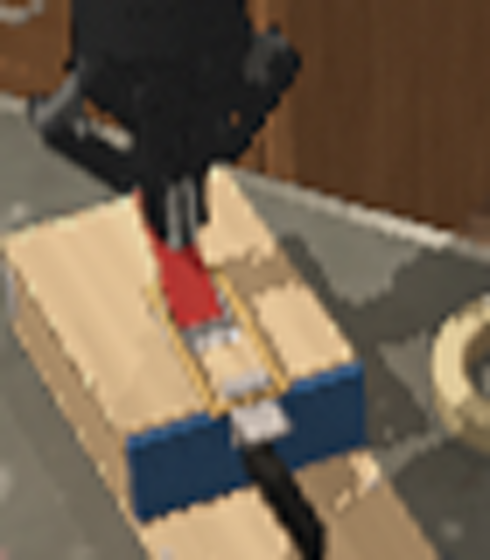

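View pics/wrist44b.png

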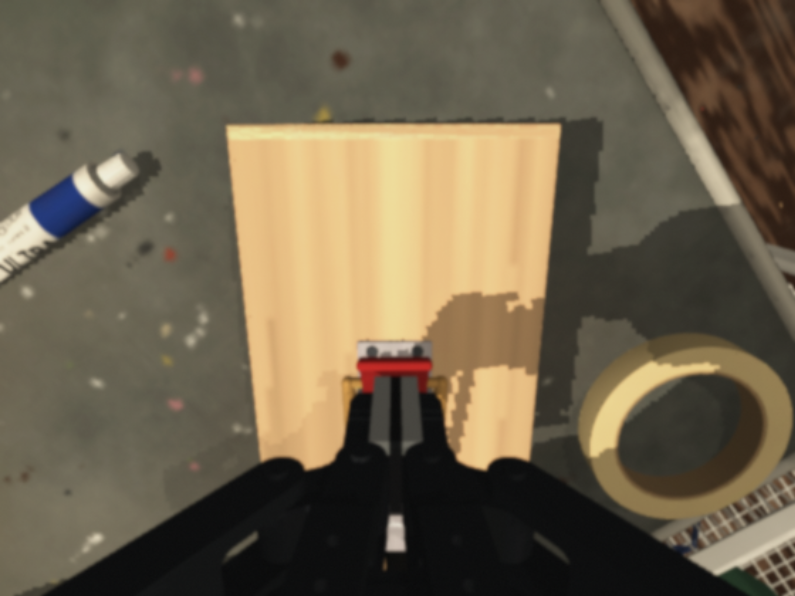

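{"name": "play_rows", "arguments": {"rows": [[[0.8,5.9,-6],[0,0,0],0],[[0.6,4,-7],[0,0,0],0],[[0.4,2.5,-5],[0,0,0],0],[[0,0,0],[0,0,0],0]]}}

```text
clock: 47.38
position: [0.4735, 0.2374, 0.0827]
ee_rot: [0.998, -0.069, 0.001, -0.007]
ft_force: [0.2, 0.7, 0.0]
grip_width: -0.001
```

```bash
python3 st.py
```

```text
t 47.38 pos [473.5 237.4  82.7] jaw -7.9 tiltxy [0.2 0.7] F [0.2 0.7 0. ] w -0.1 j [-1.05  0.28  0.58  1.92 -0.2   0.99 -0.52]
case frame TCP mm 78.7 0.2
```

{"name": "play_rows", "arguments": {"rows": [[[0.2,1,-4],[0,0,0],0],[[0,0,-4],[0,0,0],0],[[0,0,0],[0,0,0],0]]}}

```text
clock: 47.75
position: [0.4739, 0.2381, 0.075]
ee_rot: [0.998, -0.069, 0.002, -0.007]
ft_force: [0.6, 0.5, -0.3]
grip_width: -0.001
```

```bash
python3 st.py;python3 look.py 45;python3 -c "
from h import *
s=camera('scene');cv2.imwrite('pics/scene45.png',s);crop(s,215,110,285,190,7,'s45')"
```

```text
t 47.75 pos [473.9 238.1  75. ] jaw -8.0 tiltxy [0.2 0.7] F [ 0.6  0.5 -0.3] w -0.1 j [-1.05  0.3   0.58  1.92 -0.21  0.97 -0.51]
case frame TCP mm 79.5 -0.1
47.75 [0.47393675 0.23810898 0.07504882] [-1.05  0.3   0.58  1.92 -0.21  0.97 -0.51]
```

View pics/s45.png

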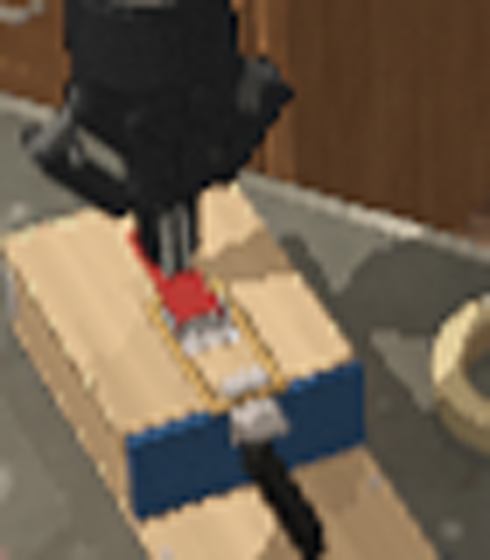

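{"name": "play_rows", "arguments": {"rows": [[[0,0,-2],[0,0,0],0],[[0,0,-2],[0,0,0],0],[[0,0,0],[0,0,0],0]]}}

```text
clock: 48.22
position: [0.4745, 0.2383, 0.0738]
ee_rot: [0.998, -0.07, 0.001, -0.008]
ft_force: [-11.5, -5.7, 31.5]
grip_width: -0.002
```

{"name": "play_rows", "arguments": {"rows": [[[0,0,-1.5],[0,0,0],0],[[0,0,0],[0,0,0],0]]}}

```text
clock: 48.48
position: [0.4747, 0.2383, 0.0734]
ee_rot: [0.998, -0.07, 0.001, -0.008]
ft_force: [-17.0, -9.3, 46.8]
grip_width: 0.001
```

{"name": "play_rows", "arguments": {"rows": [[[0,0,4],[0,0,0],0],[[0,0,15],[0,0,0],0],[[0,-10,40],[0,0,0],0],[[0,-40,40],[0,0,0],0],[[0,-50,40],[0,0,0],0],[[0,-30,0],[0,0,0],0],[[0,0,0],[0,0,0],0],[[0,0,0],[0,0,0],0]]}}

```text
clock: 49.48
position: [0.4739, 0.1101, 0.208]
ee_rot: [0.998, -0.069, 0.002, -0.007]
ft_force: [0.7, 0.6, -0.2]
grip_width: -0.001
```

```bash
python3 st.py;python3 look.py 46;python3 -c "
from h import *
s=camera('scene');cv2.imwrite('pics/scene46.png',s);crop(s,215,110,285,190,7,'s46')"
```

```text
t 49.48 pos [473.9 110.1 208. ] jaw -7.9 tiltxy [0.2 0.8] F [ 0.7  0.6 -0.2] w -0.1 j [-0.99  0.01  0.7   1.89 -0.02  1.24 -0.43]
case frame TCP mm -47.3 -17.9
49.475 [0.4739083  0.11005009 0.20795834] [-0.99  0.01  0.7   1.89 -0.02  1.24 -0.43]
```

View pics/s46.png

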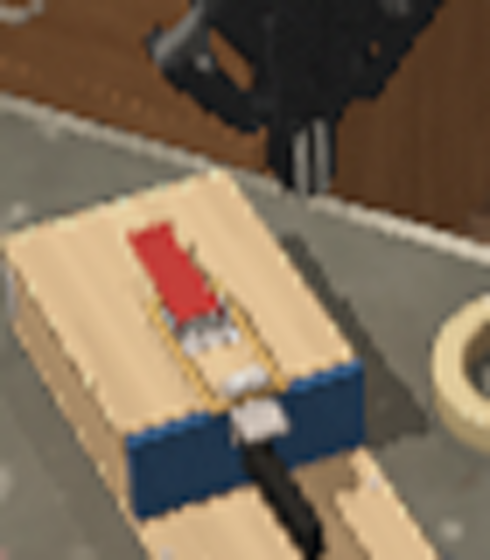

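View pics/wrist46b.png

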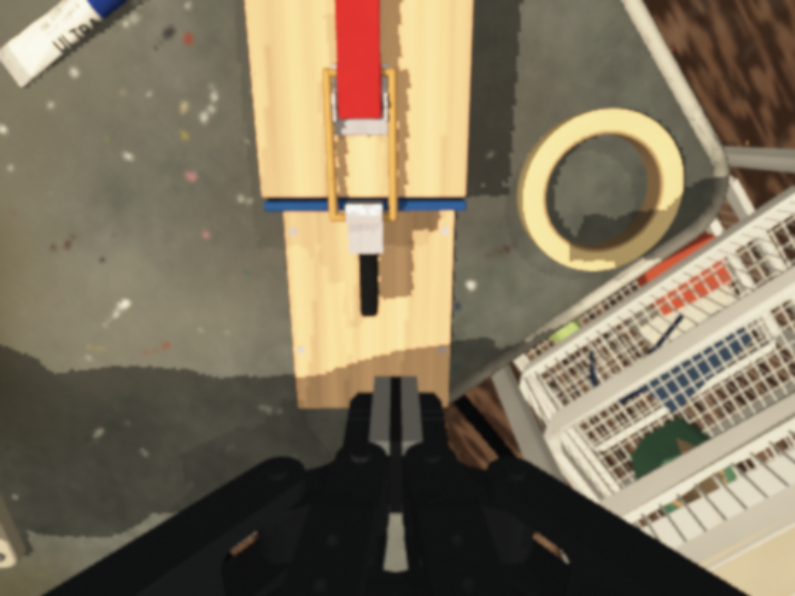

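{"name": "play_rows", "arguments": {"rows": [[[0,50,0],[0,0,0],0],[[-5,50,0],[0,0,0],0],[[0,0,0],[0,0,0],0],[[0,0,0],[0,0,0],0]]}}

```text
clock: 50.08
position: [0.4689, 0.2094, 0.2075]
ee_rot: [0.998, -0.069, 0.001, -0.006]
ft_force: [-0.5, -0.9, 1.1]
grip_width: -0.003
```

```bash
python3 look.py 47;python3 -c "
from h import *
im=cv2.imread('pics/wrist47.png');crop(im,190,20,370,280,3,'w47c');s=camera('scene');cv2.imwrite('pics/scene47.png',s);crop(s,215,120,275,180,12,'s47')"
```

```text
50.075 [0.46889383 0.20939788 0.20745883] [-1.08  0.09  0.62  1.82 -0.06  1.24 -0.58]
```

View pics/w47c.png

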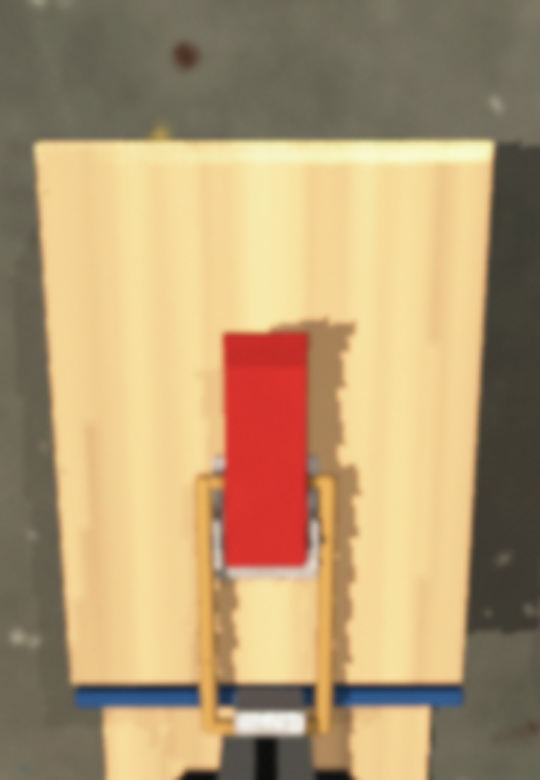

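View pics/s47.png

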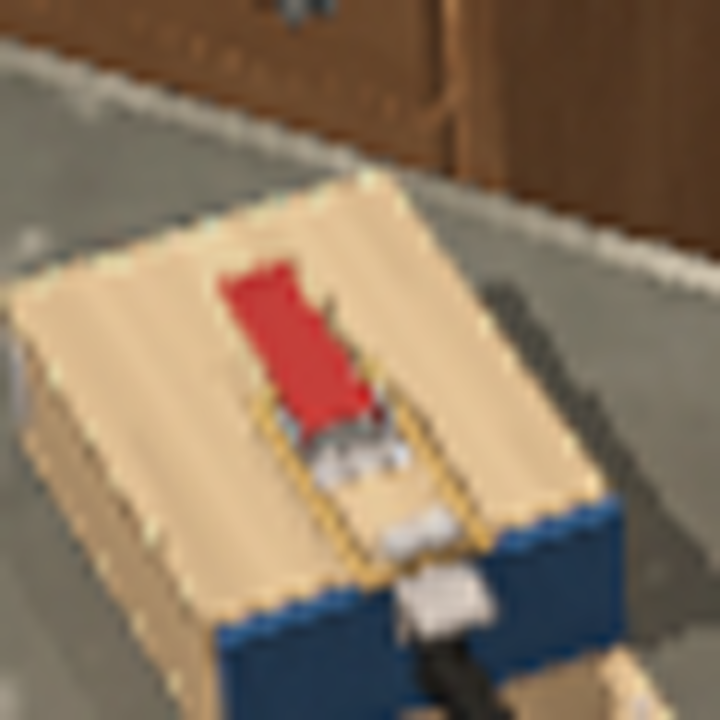

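```bash
python3 - <<'E'
from h import *
i=dict(camera_info("wrist"));i["world_from_camera"]=np.load("w47.npy")
a=np.radians(82.0);Xc=np.array([np.cos(a),np.sin(a)]);Yc=np.array([-Xc[1],Xc[0]]);m=np.array([.4628,.1594])
Q=lambda x,y:(190+(x+.5)/3-.5,20+(y+.5)/3-.5)
C=lambda w:((w[:2]-m)@Xc*1000).round(1)
print("roof edge",C(onz("wrist",Q(150,684),.058,i)),"panel top front",C(onz("wrist",Q(150,706),.058,i)),"bar z.064",C(onz("wrist",Q(212,722),.064,i)))
L=Q(224,333);R=Q(307,333);mid=((L[0]+R[0])/2,L[1])
x,e=tri([ray("wrist",mid,i),ray("scene",(215+258/12-.5,120+268/12-.5))]);print("tip",x.round(4),np.round(e,4),C(x))
print("tip width at z .075/.085:",[np.linalg.norm(onz("wrist",L,z,i)-onz("wrist",R,z,i)).round(4) for z in(.065,.075,.085,.095)])
E
```

```text
roof edge -0.1 panel top front -7.5 bar z.064 -9.8
tip [0.479  0.2637 0.0775] [0.0017 0.0017] 105.5
tip width at z .075/.085: [np.float64(0.022), np.float64(0.0212), np.float64(0.0205), np.float64(0.0197)]
```

```bash
python3 -c "
from h import *
o=readout.get_obs();print(o['clock'],o['ft_force'].round(1));print(manip.hand_in())"
```

```text
50.175 [-0.   0.1  0.6]
the job is handed in; nothing more can be done
None
```

The job is done and handed in at about 50 s. The chalk is in the trough, both pots present are in pockets, and the tray is shut in the case with the latch flat.

- **Chalk:** it was hidden under the loose papers. I pinched it through them, because the sheets gave no resistance, and laid it in the trough.
- **Pots:** I found only two of the four, the red-banded `pot_a` and the plain pale `pot_c`. They stand in diagonal pockets. I saw no blue-banded pot in any view and did not search further, though I cannot rule one out in a spot no camera could see. I left the turquoise, pink and black look-alikes and the bystanders alone.
- **Tray:** I straightened it by the fin and slid it home. It sprang back to about 8.5 mm short, within the 12 mm allowed.
- **Latch:** the loop flipped onto the keeper with the lever still up. I then swung the lever over and pressed it to its stop. The fingertips read 47 N at the end of that press, because my last step down went further than needed.

The last checks, from camera measurements, put the tray about 2 mm short of home and the bar in the keeper slot at about tray x -8. The lever tip is at z about 77 mm, which is flat, and the arm was clear with no contact force. Once the tray was in the case I could not see the pots or chalk again. I last saw them upright and in place during the slide. None of the checks disagreed.

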